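# Load the parts-washing pot with cut-off tube pieces

## Robot

A 6-joint arm with a two-finger parallel gripper is mounted at the origin on the work surface. World frame = base frame: x ahead of the robot, y to its left, z up, the work surface at z = 0. Lengths are in m, angles in rad, forces in N, time in s.
With the tool pointing down it reaches from about 0.375 to 0.975 m from the base axis. Payload 3.8 kg.
Tool frame: the origin (TCP) lies midway between the tips of the shut fingers; the grasp point (between the pads) lies 19 mm behind it; z points along the fingers, y is the direction in which the jaws open and shut (so a half turn about z gives the same grasp; the last joint's range is limited). The gripper opens to 85 mm and grips with 20 to 120 N. Pads are 22 mm wide; open, the fingers measure 114 mm over their backs; the gripper's body (76 mm by 85 mm) begins 54 mm behind the grasp point. The pads swing forward as they close: fully open they stand 13 mm farther back than shut.
Start: joints at [1.219, 0.264, 1.604, -0, 1.274, -0.037], TCP at [0.209, 0.642, 0.231] pointing down, gripper open.
Joint ranges: [-2.63, 2.63], [-0.94, 2.18], [0.31, 2.57], [-1.31, 4.45], [0, 2.66], [-2.55, 2.55]. Speed limits (rad/s): [2.57, 2.57, 3.14, 3.14, 3.14, 3.14].

## Interface

Orientations are given as a rotation vector (axis times angle).
In Python, from workcell import readout, read_camera, camera_params, bot gives the robot as it stands.
- The arm moves only by the tool apply_moves, never from a script. Its argument "plan" is a list that holds one entry, the list of rows, each a list of 7 numbers: the shift along the tool's x, y, z each as a share of 1000 mm, from -1 to 1, then the turn, a rotation vector about the tool's x, y, z each as a share of pi rad, from -1 to 1, then the gripper command: -1 is fully open, 1 is shut, values between are in proportion. A call has exactly 8 rows; each row is the pose to reach, as a shift and turn from the pose commanded when the call began, along the tool's axes at that moment, turning the shorter way round; what a row does not reach only later rows make up. A row lasts 1/12 s, in which the tool goes at most 41.7 mm and 7.16 degrees, less where a joint would pass 70% of its speed; a pose out of reach is approached as far as the arm can. A call with a number of a shift or a turn outside -1 to 1 is refused whole. A call with a gripper value outside its range is refused whole. The fingers move at their own pace and stop on an object; "force" is the grip in N (left out, the last holds). Time passes only in rows, so rows that repeat a pose let the fingers close, or fill a call up. It gives the time, the measured TCP pose, the force and the opening at its end, in the units of the state.
- readout.read_state(): the state, without advancing time (a new reading comes with each control period).
- read_camera(name): name is "scene" or "side" or "wrist"; returns the picture (420x560x3 uint8, red, green, blue); there is no depth.
- camera_params(name): a dict with "fovy" (degrees; the focal length in pixels is half the picture's height over the tangent of half this angle, whatever the lens; pixels are square), "cx", "cy" (the principal point, pixels), "rvec" (rotation vector, rad) and "tvec" (3), from world to camera coordinates, as OpenCV has them; the wrist camera has in their place "hand_eye" (4x4, takes a point from camera to tool coordinates, whose origin is the TCP and whose axes are the flange's). Camera axes: x right, y down, z forward; pixel columns grow to the right and rows downward; lengths in m; the calibration is good to about 2 mm. A picture is of the moment at which its call begins: read the wrist's pose just before it. camera_params takes no time and is no camera call.
- bot.finish_job(): hands the job in, once; it reports no verdict.
The state is a dict: "time": time; "q": joint angles; "joint_vel": joint speeds; "joint_torque": joint torques, N m; "tool_pos": TCP position; "tcp_rot": TCP orientation; "wrist_force": force on the tool from outside, world axes, zero at the start; "torque": the same for the moment, N m; "width": opening from 0.0 (shut) to 1.0 (fully open).
Only numpy, scipy, OpenCV 4.12 (cv2) and the standard library are available. Lean on these libraries where they do the work, as an engineer would, in place of code of your own. Each camera call takes 0.05 s, during which the arm holds its last target.

## Task

Open the parts-washing pot: turn its blue hood a quarter turn anticlockwise (seen from above) to free the bayonet lugs, lift it straight off and set it down upright, open side down, in the middle of the black rubber mat. Then take every toppled square tube piece from the plywood board, right it, and stand it on end, upright and fully down, in a brass nest ring of its own in the pot (some rings may stay empty). Leave the spray can, the red tin and the wrench where they are; I will start the wash myself, so leave the hood off.

Things in the scene. Friction and masses are not known exactly. Their poses are not given: they have to be found in the camera images.
- washer: fixed round base of the washing pot, aluminium plate 212 mm across, 14 mm thick, z up, origin at the centre of its underside on the bench. On it a grey boss 155 mm across, top at z = 20 mm, with four brass nest rings. Two steel hooks at the edge, spanning -16 to 50 and 164 to 230 deg about z from its x axis, hold the hood's lugs down: tabs in to radius 88 mm at z = 22 to 28 mm
- hood: loose blue hood, an open-bottomed round drum 168 mm across, 85 mm high, 4 mm wall, about 0.45 kg, origin at the centre of its open underside, z up. Locked, its x axis lies along the washer's x (up to 6 deg anticlockwise of it), its underside 14 mm over the bench. Two orange lugs at the lower rim on its +x and -x, a black bar handle on top
- hood_grip (a point): in the black bar handle on the hood's axis, 108 mm above the hood's underside. The bar is 70 mm long along the hood's x, 18 mm wide along its y, from z = 85 to 121 mm of the hood; a small orange patch marks its +x end
- hood_lug (a point): centre of the hood's +x lug, 88.5 mm out along the hood's x; lugs are 22 mm wide, 6 mm thick, out to radius 95 mm. The hood turns anticlockwise seen from above, with little resistance, to a stop about 92 deg from locked; from 62 deg on the lugs are clear of the hooks and it lifts straight up (20 mm to clear the hooks; 2 mm play sideways)
- mat: fixed black rubber mat 220 x 220 x 4 mm, origin at the centre of its underside on the bench
- board: fixed plywood board 230 (x) x 210 (y) x 6 mm, origin at the centre of its underside on the bench; the tube pieces start lying on it. The board and the mat stand left and right of the pot, either way round
- nest0 (a point): centre of a nest's floor (20 mm over the bench) inside a brass ring of 50 mm inner and 58 mm outer diameter, 24 mm high; rings sit 46 mm from the washer's axis, neighbours 65 mm apart
- nest1 (a point): centre of a nest's floor (20 mm over the bench) inside a brass ring of 50 mm inner and 58 mm outer diameter, 24 mm high; rings sit 46 mm from the washer's axis, neighbours 65 mm apart
- nest2 (a point): centre of a nest's floor (20 mm over the bench) inside a brass ring of 50 mm inner and 58 mm outer diameter, 24 mm high; rings sit 46 mm from the washer's axis, neighbours 65 mm apart
- nest3 (a point): centre of a nest's floor (20 mm over the bench) inside a brass ring of 50 mm inner and 58 mm outer diameter, 24 mm high; rings sit 46 mm from the washer's axis, neighbours 65 mm apart
- piece0: loose cut-off piece of square steel tube, 30 x 30 mm outside, 4 mm wall, 65 mm long along its x axis, 0.17 kg, origin at its middle, both ends alike and cut square; starts lying flat on the board. Three or four such pieces are present, any other is absent
- piece1: loose cut-off piece of square steel tube, 30 x 30 mm outside, 4 mm wall, 65 mm long along its x axis, 0.17 kg, origin at its middle, both ends alike and cut square; starts lying flat on the board. Three or four such pieces are present, any other is absent
- piece2: loose cut-off piece of square steel tube, 30 x 30 mm outside, 4 mm wall, 65 mm long along its x axis, 0.17 kg, origin at its middle, both ends alike and cut square; starts lying flat on the board. Three or four such pieces are present, any other is absent
- piece3: loose cut-off piece of square steel tube, 30 x 30 mm outside, 4 mm wall, 65 mm long along its x axis, 0.17 kg, origin at its middle, both ends alike and cut square; starts lying flat on the board. Three or four such pieces are present, any other is absent
- spray_can: bystander: yellow spray can 52 mm across, 120 mm high, origin at the centre of its underside
- tin: bystander: red open tin 80 mm across, 70 mm high, origin at the centre of its underside
- wrench: bystander: steel wrench lying on the bench

How it is judged:
By the outcome, as a careful person would: the job done as asked, in the order asked, and still so for the second after the job is handed in, with the robot touching nothing.
Of piece0, piece1, piece2, piece3 only 3 to 4 are there at a start; the rules pass over those that are not, and their reading is None.
At some moment in a run one of piece0, piece1, piece2, piece3 may be knocked a few centimetres aside while the robot is not near it.
Once in a run the grip may slacken for a moment while it holds something.
It also fails if it takes over 210 s, if anything falls off the work surface, if the arm or the gripper's body presses on something with over 40 N, if the wrist force passes 120 N, or if a joint passes its speed limit or range.

## Working session

There is one attempt and no reset: what is moved stays moved. The work goes in short steps, Python scripts to look and compute and a tool call to move; the robot and the scene stay as the last step left them, time stands still between calls to the robot, and variables do not carry over. Pictures are saved under pics/ and viewed, and the job is handed in when it is done.

Besides the shell and the picture viewer there is one more tool, called after "Emit:" as a command line: name --argument value ..., lists and objects as JSON in quotes. apply_moves: Moves the arm, as the interface text tells. Shift numbers are shares of 1000 mm and turn numbers shares of pi rad, none past 1 either way. Its arguments: {"type":"object","properties":{"plan":{"type":"array","items":{"type":"array","items":{"type":"array","items":{"type":"number","minimum":-1,"maximum":1}}}},"force":{"type":"number"}},"required":["plan"]}

```bash
ls; mkdir -p pics
python3 - <<'E'
from workcell import readout, read_camera, camera_params, bot
import cv2
print(readout.read_state())
for n in ["scene","side","wrist"]:
    print(n,camera_params(n))
    cv2.imwrite(f"pics/{n}0.png",read_camera(n)[:,:,::-1])
E
```

```text
pics
{'time': 0.0, 'q': array([ 1.21911956e+00,  2.64748116e-01,  1.60543018e+00,  1.41084395e-05,
        1.27371167e+00, -3.68918995e-02]), 'joint_vel': array([ 0.00135577,  0.00174634, -0.00192467, -0.00056484,  0.0010053 ,
       -0.00035439]), 'joint_torque': array([-1.34483958e-03, -5.15134227e+01, -3.67304063e+01, -4.80882609e-04,
        1.34399461e-02, -1.23290572e-06]), 'tool_pos': array([0.20871691, 0.6411177 , 0.22993511]), 'tcp_rot': array([-0.49235847, -3.10230645,  0.00353611]), 'wrist_force': array([ 0.02213307, -0.31615283, -1.16310841]), 'torque': array([0.05907067, 0.00721445, 0.04070681]), 'width': 1.0023342119751701}
scene {'fovy': 47.32433499420857, 'cx': 281.08804969530416, 'cy': 213.7135380083427, 'rvec': array([ 2.30513656,  0.59831486, -0.2520662 ]), 'tvec': array([-0.5365547 , -0.1265214 ,  1.61533245])}
side {'fovy': 50.04907639422321, 'cx': 279.1193019389666, 'cy': 211.4398602203028, 'rvec': array([ 2.22212195, -0.29458901,  0.1401958 ]), 'tvec': array([-0.58056475,  0.17747659,  1.02288089])}
wrist {'fovy': 71.24617326601782, 'cx': 274.9267354178815, 'cy': 209.7108110731168, 'hand_eye': array([[ 1.58577012e-03, -9.46731619e-01, -3.22019762e-01,
         8.36922120e-02],
       [ 9.99998501e-01,  1.27725036e-03,  1.16935199e-03,
        -1.78600385e-04],
       [-6.95762644e-04, -3.22021134e-01,  9.46732225e-01,
        -1.41916825e-01],
       [ 0.00000000e+00,  0.00000000e+00,  0.00000000e+00,
         1.00000000e+00]])}
```

View pics/scene0.png

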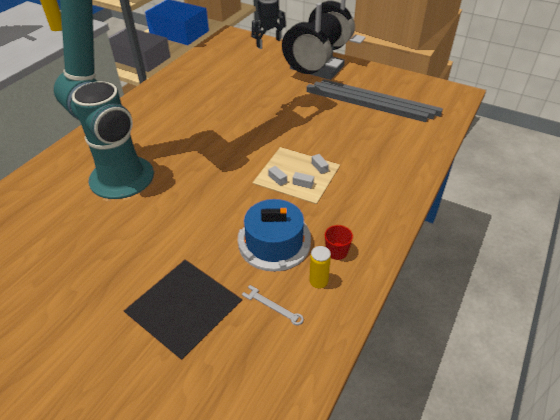

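View pics/side0.png

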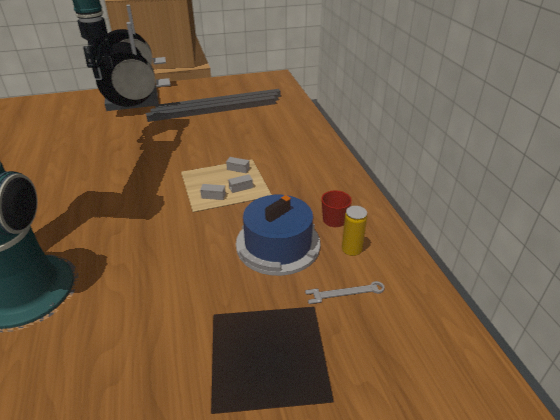

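View pics/wrist0.png

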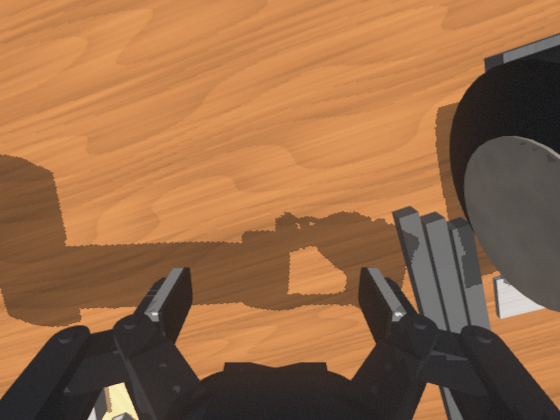

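```bash
cat > h.py <<'E'
import numpy as np, cv2
from scipy.spatial.transform import Rotation as R
from workcell import readout, read_camera, camera_params, bot
class Cam:
    def __init__(s,n,state=None):
        p=camera_params(n); s.f=210/np.tan(np.radians(p["fovy"])/2); s.c=np.array([p["cx"],p["cy"]])
        if n=="wrist":
            st=state or readout.read_state()
            T=np.eye(4);T[:3,:3]=R.from_rotvec(st["tcp_rot"]).as_matrix();T[:3,3]=st["tool_pos"]
            T=T@np.array(p["hand_eye"]); s.Rwc=T[:3,:3]; s.o=T[:3,3]
        else:
            Rm=R.from_rotvec(p["rvec"]).as_matrix(); s.Rwc=Rm.T; s.o=-Rm.T@p["tvec"]
    def ray(s,uv):
        uv=np.atleast_2d(np.asarray(uv,float)); d=np.c_[(uv-s.c)/s.f,np.ones(len(uv))]
        return d@s.Rwc.T
    def plane(s,uv,z):
        d=s.ray(uv); return s.o+d*((z-s.o[2])/d[:,2])[:,None]
    def proj(s,P):
        q=(np.atleast_2d(P)-s.o)@s.Rwc; return q[:,:2]/q[:,2:]*s.f+s.c
def shot(n,name=None):
    st=readout.read_state(); im=read_camera(n)
    if name: cv2.imwrite(f"pics/{name}.png",im[:,:,::-1])
    return im,Cam(n,st)
def tri(c1,u1,c2,u2):
    d1=c1.ray(u1)[0];d2=c2.ray(u2)[0];A=np.c_[d1,-d2];t=np.linalg.lstsq(A,c2.o-c1.o,rcond=None)[0]
    a=c1.o+d1*t[0];b=c2.o+d2*t[1];return (a+b)/2,np.linalg.norm(a-b)
def yaw():  # tool x and y world dirs
    st=readout.read_state(); M=R.from_rotvec(st["tcp_rot"]).as_matrix(); return st,M
def move(target,ang=None,approach=(0,0,-1)):
    """shift shares and turn shares to reach target pos with tool y-axis at world angle ang (deg), tool down"""
    st,M=yaw(); s=M.T@(np.array(target)-st["tool_pos"])
    out=[s]
    if ang is not None:
        best=None
        for k in (0,180):
            a=np.radians(ang+k); y=np.array([np.cos(a),np.sin(a),0]); z=np.array([0,0,-1.]); x=np.cross(y,z)
            rv=R.from_matrix(M.T@np.c_[x,y,z]).as_rotvec()
            print("opt y ang",ang+k,"shift",np.round(s,4),"turn/pi",np.round(rv/np.pi,4),"deg",np.degrees(np.linalg.norm(rv)).round(1))
    else: print("shift",np.round(s,4))
def info():
    st,M=yaw(); print("t",round(st["time"],2),"pos",st["tool_pos"].round(4),"yang",np.degrees(np.arctan2(M[1,1],M[0,1])).round(2),"tilt z",M[:,2].round(3),"F",st["wrist_force"].round(1),"T",st["torque"].round(2),"w",round(st["width"],3),"q",st["q"].round(3))
def comps(m,minA=30):
    n,l,s,c=cv2.connectedComponentsWithStats(m.astype(np.uint8),connectivity=8)
    return [(c[i],s[i],l==i) for i in range(1,n) if s[i,4]>=minA]
E
python3 - <<'E'
from h import *
I={n:cv2.imread(f"pics/{n}0.png") for n in ("scene","side")}
for n in I:
    c=Cam(n); hsv=cv2.cvtColor(I[n],cv2.COLOR_BGR2HSV).astype(int); H,S,V=hsv[...,0],hsv[...,1],hsv[...,2]
    print(n,"cam",c.o.round(3))
    # mat
    m=(V<45)
    for cc,s,l in comps(m,1500):
        print(" dark",cc.round(1),s,c.plane(cc,0.004).round(4))
        q=cv2.minAreaRect(np.argwhere(l)[:,::-1].astype(np.float32))
        ap=cv2.approxPolyDP(cv2.convexHull(np.argwhere(l)[:,::-1].astype(np.int32)),8,True)[:,0]
        print(c.plane(ap,0.004).round(3).tolist() if len(ap)<7 else '')
    m=(H>8)&(H<18)&(S>200)&(V>200)
    for cc,s,l in comps(m,8): print(" orange",cc.round(1),s[:5],)
    m=(S<60)&(V>100)&(V<190)
    for cc,s,l in comps(m,60):
        if 150<cc[0]<400 and 140<cc[1]<200:
            print(" grey",cc.round(1),s,c.plane(cc,0.03).round(4))
    big=cv2.resize(I[n][130:280,170:370],None,fx=4,fy=4,interpolation=cv2.INTER_CUBIC); cv2.imwrite(f"pics/{n}0z.png",big)
E
```

```text
scene cam [ 1.07  -0.8    1.063]
 dark [314.5  32.1] [ 282    2   69   72 1529] [[0.0926 1.2689 0.004 ]]
[[0.108, 1.602, 0.004], [0.262, 1.196, 0.004], [0.27, 0.937, 0.004], [0.174, 0.904, 0.004], [-0.025, 1.182, 0.004], [-0.028, 1.603, 0.004]]
 orange [282.9 209.8] [281 208   5   4  17]
 grey [319.2 163.2] [312 154  17  20 204] [[0.5667 0.3487 0.03  ]]
 grey [277.2 175.4] [268 167  19  19 214] [[0.474 0.226 0.03 ]]
 grey [302.8 180. ] [293 173  21  16 241] [[0.5576 0.2466 0.03  ]]
side cam [ 0.382 -0.821  0.771]
 dark [109.9  59.6] [  78   18   79   91 2664] [[0.152  1.4804 0.004 ]]
[[0.33, 0.925, 0.004], [0.208, 0.911, 0.004], [0.14, 1.046, 0.004], [-0.049, 2.213, 0.004], [0.233, 1.95, 0.004], [0.324, 1.399, 0.004]]
 dark [ 38.5 265.9] [   0  228   75   77 2314] [[0.0233 0.0673 0.004 ]]
[[0.103, -0.036, 0.004], [0.082, -0.069, 0.004], [0.03, -0.038, 0.004], [-0.076, 0.144, 0.004], [-0.019, 0.224, 0.004], [0.095, 0.058, 0.004]]
 dark [274.9 367.8] [ 219  317  114   93 5862] [[ 0.5002 -0.3446  0.004 ]]

 grey [236.5 164.3] [227 157  22  16 248] [[0.5593 0.3484 0.03  ]]
 grey [239.5 179.3] [228 175  24  10 139] [[0.5525 0.2655 0.03  ]]
 grey [212.1 191.2] [201 184  24  16 313] [[0.4663 0.2269 0.03  ]]
```

View pics/scene0z.png

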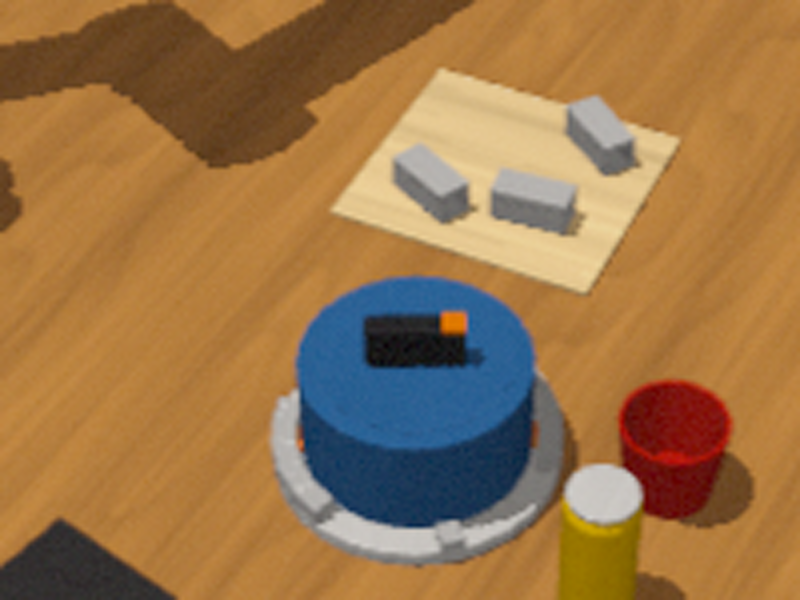

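View pics/side0z.png

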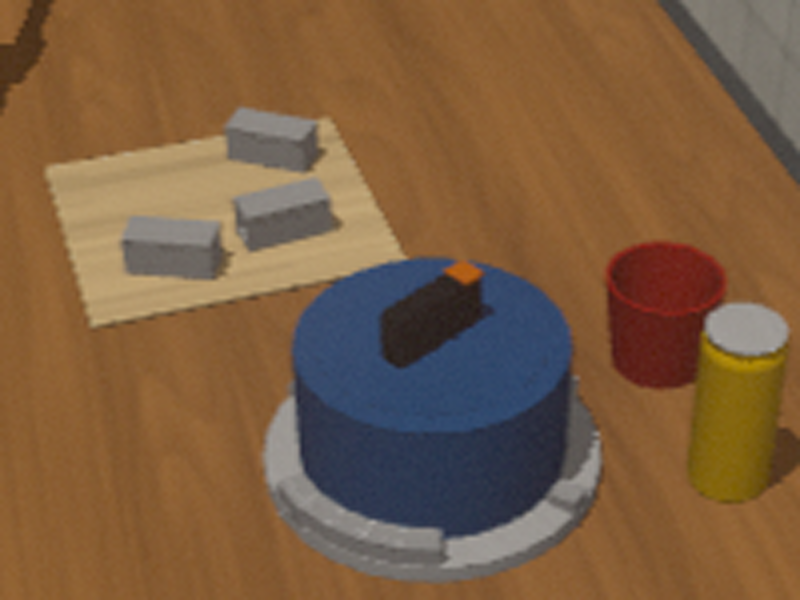

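Run:
```python
from h import *
a=Cam("scene");b=Cam("side")
f=lambda x,y:(np.array([x,y])+.5)/4+[170,130]-.5
print("patch",tri(a,f(453,322),b,f(463,272)))
print("patch planes",a.plane(f(453,322),.135),b.plane(f(463,272),.135))
print("far end top scene",a.plane(f(365,325),.135),"side",b.plane(f(384,315),.135))
I={n:cv2.imread(f"pics/{n}0.png") for n in ("scene","side")}
for n,c in (("scene",a),("side",b)):
    hsv=cv2.cvtColor(I[n],cv2.COLOR_BGR2HSV).astype(int); H,S,V=hsv[...,0],hsv[...,1],hsv[...,2]
    m=(H>95)&(H<125)&(S>100)
    l=max((x for x in comps(m,200) if 230<x[0][0]<330 and x[0][1]>150),key=lambda x:x[1][4])
    print(n,l[1])
    # silhouette: fit cylinder centre by tangent: left/right extreme columns rows
    from scipy.optimize import least_squares
    hull=cv2.convexHull(np.argwhere(l[2])[:,::-1].astype(np.int32))[:,0].astype(float)
    top=hull[hull[:,1]<l[1][1]+l[1][3]*.35]
    P=c.plane(top,.099)
    r=least_squares(lambda p:np.hypot(P[:,0]-p[0],P[:,1]-p[1])-.084,P[:,:2].mean(0)-[0,.05]);print("hood centre",r.x,np.abs(r.fun).max())
# mat corners
for n,c in (("scene",a),("side",b)):
    hsv=cv2.cvtColor(I[n],cv2.COLOR_BGR2HSV).astype(int); V=hsv[...,2]
    m=(V<70)&(hsv[...,1]<120)
    for cc,s,l in comps(m,4000):
        k=cv2.approxPolyDP(cv2.convexHull(np.argwhere(l)[:,::-1].astype(np.int32)),6,True)[:,0]
        P=c.plane(k,.004);print(n,cc,k.tolist(),P.round(3)[:,:2].tolist(),P.mean(0))
```

```text
patch (array([0.61860516, 0.00508689, 0.13523749]), np.float64(0.0015783983825336998))
patch planes [[0.61901316 0.00431133 0.135     ]] [[0.61864703 0.00661904 0.135     ]]
far end top scene [[ 0.56792184 -0.02718482  0.135     ]] side [[ 0.56344211 -0.02157902  0.135     ]]
scene [ 244  199   60   63 2743]
hood centre [ 0.59807854 -0.01201359] 0.0026550214815699164
side [ 244  195   68   68 2696]
hood centre [ 0.59443258 -0.01088563] 0.002146541049958886
scene [182.56747523 307.92774172] [[241, 299], [182, 358], [124, 311], [183, 261]] [[0.619, -0.224], [0.587, -0.434], [0.375, -0.402], [0.407, -0.195]] [ 0.49680491 -0.31380591  0.004     ]
side [ 28.56837945 254.68517787] [[0, 328], [1, 195], [9, 179], [22, 176], [77, 277], [49, 313]] [[-0.028, -0.106], [-0.124, 0.405], [-0.118, 0.489], [-0.082, 0.497], [0.115, 0.005], [0.066, -0.091]] [-0.02851408  0.19991488  0.004     ]
side [267.74965511 360.44670284] [[332, 401], [211, 412], [214, 315], [313, 307]] [[0.582, -0.436], [0.37, -0.4], [0.407, -0.189], [0.617, -0.223]] [ 0.4939531  -0.31183683  0.004     ]
```

Run:
```python
from h import *
info(); move([.596,-.0115,.24],-61)
```

```text
t 0.15 pos [0.2088 0.6413 0.2302] yang 71.96 tilt z [-0.001 -0.002 -1.   ] F [0.6 0.1 0.2] T [ 0.03  0.02 -0.02] w 0.996 q [ 1.219  0.265  1.605 -0.     1.274 -0.037]
opt y ang -61 shift [-0.5703 -0.5008 -0.0089] turn/pi [-3.000e-04  7.000e-04  7.387e-01] deg 133.0
opt y ang 119 shift [-0.5703 -0.5008 -0.0089] turn/pi [-5.000e-04 -2.000e-04 -2.613e-01] deg 47.0
```

Emit:
apply_moves --plan '[[[-0.57, -0.501, -0.009, 0, 0, 0.739, -1], [-0.57, -0.501, -0.009, 0, 0, 0.739, -1], [-0.57, -0.501, -0.009, 0, 0, 0.739, -1], [-0.57, -0.501, -0.009, 0, 0, 0.739, -1], [-0.57, -0.501, -0.009, 0, 0, 0.739, -1], [-0.57, -0.501, -0.009, 0, 0, 0.739, -1], [-0.57, -0.501, -0.009, 0, 0, 0.739, -1], [-0.57, -0.501, -0.009, 0, 0, 0.739, -1]]]' --force 60

```text
time: 0.82
tool_pos: [0.3793, 0.3531, 0.2351]
tcp_rot: [1.927, 2.481, -0.0]
wrist_force: [0.9, -0.3, -1.2]
width: 1.001
```

Run:
```python
from h import *
info(); move([.596,-.0115,.24],-61)
```

```text
t 0.82 pos [0.3793 0.3531 0.2351] yang 14.34 tilt z [-0. -0. -1.] F [ 0.9 -0.3 -1.2] T [ 0.01 -0.05 -0.01] w 1.001 q [ 0.702 -0.037  1.93  -0.     1.249  0.451]
opt y ang -61 shift [-0.407   0.1197 -0.0049] turn/pi [0.     0.     0.4186] deg 75.3
opt y ang 119 shift [-0.407   0.1197 -0.0049] turn/pi [-1.000e-04  0.000e+00 -5.814e-01] deg 104.7
```

Emit:
apply_moves --plan '[[[-0.407, 0.12, -0.005, 0, 0, 0.419, -1], [-0.407, 0.12, -0.005, 0, 0, 0.419, -1], [-0.407, 0.12, -0.005, 0, 0, 0.419, -1], [-0.407, 0.12, -0.005, 0, 0, 0.419, -1], [-0.407, 0.12, -0.005, 0, 0, 0.419, -1], [-0.407, 0.12, -0.005, 0, 0, 0.419, -1], [-0.407, 0.12, -0.005, 0, 0, 0.419, -1], [-0.407, 0.12, -0.005, 0, 0, 0.419, -1]]]'

```text
time: 1.48
tool_pos: [0.5515, 0.0676, 0.2391]
tcp_rot: [-2.881, -1.253, 0.0]
wrist_force: [0.9, 1.2, 1.2]
width: 0.997
```

Run:
```python
from h import *
info(); move([.596,-.0115,.24],-61)
```

```text
t 1.48 pos [0.5515 0.0676 0.2391] yang -43.0 tilt z [-0.  0. -1.] F [0.9 1.2 1.2] T [-0.02 -0.02 -0.03] w 0.997 q [0.077 0.034 1.852 0.    1.256 0.827]
opt y ang -61 shift [-0.0275  0.0865 -0.0009] turn/pi [-0.  -0.   0.1] deg 18.0
opt y ang 119 shift [-0.0275  0.0865 -0.0009] turn/pi [ 0.  -0.  -0.9] deg 162.0
```

Emit:
apply_moves --plan '[[[-0.0275, 0.0865, -0.001, 0, 0, 0.1, -1], [-0.0275, 0.0865, -0.001, 0, 0, 0.1, -1], [-0.0275, 0.0865, -0.001, 0, 0, 0.1, -1], [-0.0275, 0.0865, -0.001, 0, 0, 0.1, -1], [-0.0275, 0.0865, -0.001, 0, 0, 0.1, -1], [-0.0275, 0.0865, -0.001, 0, 0, 0.1, -1], [-0.0275, 0.0865, -0.001, 0, 0, 0.1, -1], [-0.0275, 0.0865, -0.001, 0, 0, 0.1, -1]]]'

```text
time: 2.15
tool_pos: [0.5955, -0.0078, 0.2402]
tcp_rot: [-3.038, -0.801, 0.0]
wrist_force: [0.2, 0.4, 0.1]
width: 1.002
```

Run:
```python
from h import *
info(); shot("wrist","w1")
```

```text
t 2.15 pos [ 0.5955 -0.0078  0.2402] yang -60.47 tilt z [-0.  0. -1.] F [0.2 0.4 0.1] T [ 0.02 -0.02  0.02] w 1.002 q [-0.055  0.109  1.769  0.     1.263  1.   ]
```

View pics/w1.png

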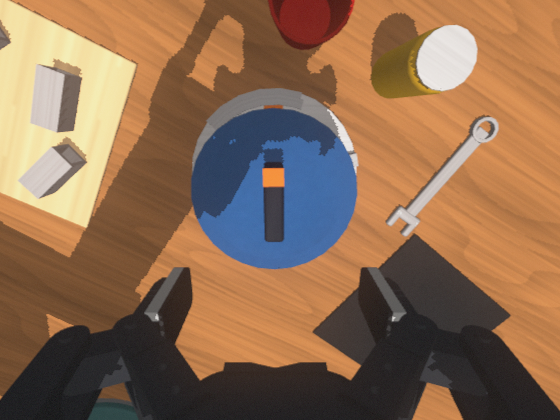

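Run:
```python
from h import *
info()
im,c=shot("wrist","w1b"); info()
hsv=cv2.cvtColor(im,cv2.COLOR_RGB2HSV).astype(int); H,S,V=hsv[...,0],hsv[...,1],hsv[...,2]
m=(H>5)&(H<18)&(S>200)&(V>180)
for cc,s,l in comps(m,150):
    if s[4]<2000: print("or",cc,s,c.plane(cc,.135))
m=(V<50)
for cc,s,l in comps(m,300):
    if 240<cc[0]<310 and 150<cc[1]<260:
        r=cv2.minAreaRect(np.argwhere(l)[:,::-1].astype(np.float32)); print("bar",cc,s,r)
m=(H>95)&(H<125)&(S>100)
l=max(comps(m,2000),key=lambda x:x[1][4]); cs,_=cv2.findContours(l[2].astype(np.uint8),0,1)
hull=cv2.convexHull(max(cs,key=cv2.contourArea))[:,0].astype(float)
from scipy.optimize import least_squares
P=c.plane(hull,.099)
r=least_squares(lambda p:np.hypot(P[:,0]-p[0],P[:,1]-p[1])-p[2],[.596,-.01,.084],loss="soft_l1",f_scale=.001);print("hood centre",r.x,np.abs(r.fun).max())
```

```text
t 2.2 pos [ 0.5956 -0.0079  0.2403] yang -60.49 tilt z [ 0.  0. -1.] F [ 0.5 -0.2 -0.4] T [ 0.02 -0.02  0.01] w 1.002 q [-0.055  0.109  1.769  0.     1.263  1.001]
t 2.25 pos [ 0.5957 -0.008   0.2404] yang -60.5 tilt z [ 0.  0. -1.] F [ 0.1 -0.9  0.7] T [-0.02  0.04  0.03] w 0.999 q [-0.055  0.109  1.769  0.     1.263  1.001]
hood centre [ 0.59579634 -0.00555819  0.08240785] 0.0003563261308760224
```

Run:
```python
from h import *
im=cv2.imread("pics/w1b.png"); c=Cam("wrist")
z=im[150:260,230:320]; cv2.imwrite("pics/w1z.png",cv2.resize(z,None,fx=6,fy=5.4545,interpolation=cv2.INTER_NEAREST))
print(im[177,273],im[210,275],im[300,50]); 
b=im.astype(int)
m=(b[...,2]>220)&(b[...,1]<150)&(b[...,0]<60)
for cc,s,l in comps(m,100):
    if 240<cc[0]<310: print(cc,s,c.plane(cc,.135))
m=(b.max(2)<60)
for cc,s,l in comps(m,200):
    if 240<cc[0]<310 and cc[1]<300: print(cc,s)
```

```text
[ 60 146 244] [70 61 66] [ 49  79 115]
```

View pics/w1z.png

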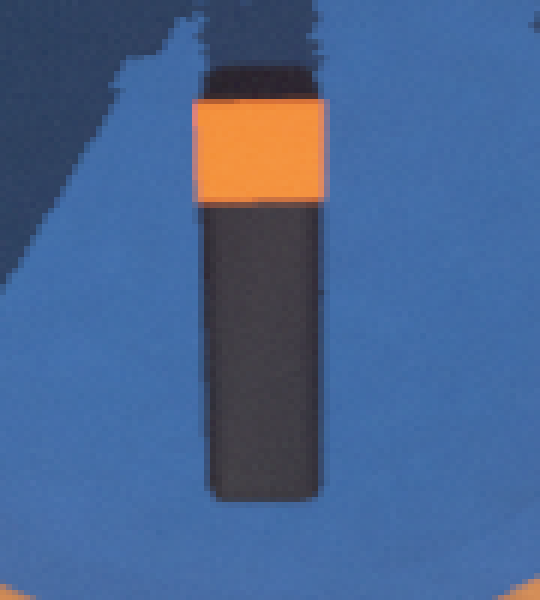

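Run:
```python
from h import *
c=Cam("wrist")
P=c.plane([[273.0,168.0],[274.2,241.0]],.135);print(P,P.mean(0),np.linalg.norm(P[0]-P[1]),np.degrees(np.arctan2(*(P[0]-P[1])[[1,0]])))
info()
print(c.proj([[.5958,-.0115,.135]]))
```

```text
[[ 0.62586885  0.01146794  0.135     ]
 [ 0.56722647 -0.02293905  0.135     ]] [ 0.59654766 -0.00573555  0.135     ] 0.067990949768731 30.401249418395295
t 2.25 pos [ 0.5957 -0.008   0.2404] yang -60.5 tilt z [ 0.  0. -1.] F [ 0.1 -0.9  0.7] T [-0.02  0.04  0.03] w 0.999 q [-0.055  0.109  1.769  0.     1.263  1.001]
[[278.84199757 209.76478177]]
```

Run:
```python
from h import *
move([.596,-.0065,.107],-59.6)
```

```text
opt y ang -59.6 shift [ 0.0009 -0.0012  0.1334] turn/pi [ 0.     -0.0001 -0.005 ] deg 0.9
opt y ang 120.4 shift [ 0.0009 -0.0012  0.1334] turn/pi [-1.00e-04 -0.00e+00  9.95e-01] deg 179.1
```

Emit:
apply_moves --plan '[[[0.001, -0.001, 0.03, 0, 0, -0.005, -1], [0.001, -0.001, 0.06, 0, 0, -0.005, -1], [0.001, -0.001, 0.09, 0, 0, -0.005, -1], [0.001, -0.001, 0.09, 0, 0, -0.005, -1], [0.001, -0.001, 0.09, 0, 0, -0.005, -1], [0.001, -0.001, 0.09, 0, 0, -0.005, -1], [0.001, -0.001, 0.09, 0, 0, -0.005, -1], [0.001, -0.001, 0.09, 0, 0, -0.005, -1]]]'

```text
time: 2.92
tool_pos: [0.5983, -0.0078, 0.153]
tcp_rot: [3.031, 0.82, 0.007]
wrist_force: [1.1, -0.1, 0.0]
width: 0.998
```

Run:
```python
from h import *
info();shot("wrist","w2")
info();move([.596,-.0065,.107],-59.6)
```

```text
t 2.92 pos [ 0.5983 -0.0078  0.153 ] yang -59.71 tilt z [ 0.005 -0.    -1.   ] F [ 1.1 -0.1  0. ] T [-0.03 -0.02 -0.05] w 0.998 q [-0.055  0.178  1.857 -0.     1.101  0.988]
t 2.97 pos [ 0.598  -0.0078  0.1526] yang -59.72 tilt z [ 0.004 -0.    -1.   ] F [ 0.3 -0.6  0.4] T [ 0.02 -0.02  0.  ] w 1.001 q [-0.055  0.178  1.858 -0.     1.101  0.988]
opt y ang -59.6 shift [-0.0012 -0.0023  0.0456] turn/pi [ 0.0007 -0.0011 -0.0007] deg 0.3
opt y ang 120.4 shift [-0.0012 -0.0023  0.0456] turn/pi [-0.0017 -0.0011  0.9993] deg 179.9
```

View pics/w2.png

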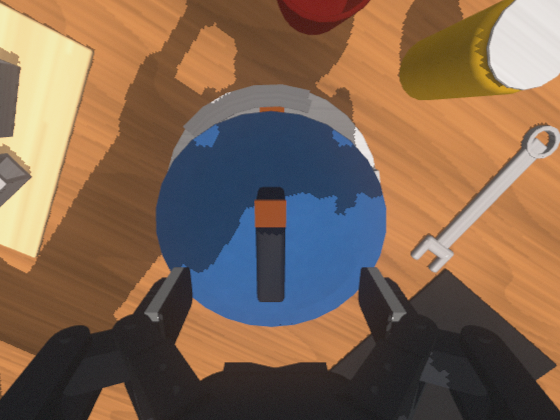

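Emit:
apply_moves --plan '[[[-0.001, -0.0025, 0.02, 0, 0, 0, -1], [-0.001, -0.0025, 0.045, 0, 0, 0, -1], [-0.001, -0.0025, 0.045, 0, 0, 0, -1], [-0.001, -0.0025, 0.045, 0, 0, 0, -1], [-0.001, -0.0025, 0.045, 0, 0, 0, -1], [-0.001, -0.0025, 0.045, 0, 0, 0, -1], [-0.001, -0.0025, 0.045, 0, 0, 0, -1], [-0.001, -0.0025, 0.045, 0, 0, 0, -1]]]'

```text
time: 3.63
tool_pos: [0.5954, -0.0062, 0.1066]
tcp_rot: [3.032, 0.82, 0.004]
wrist_force: [0.2, 0.3, 0.2]
width: 1.006
```

Run:
```python
from h import *
info();shot("wrist","w3")
info();move([.596,-.0065,.107],-59.6)
```

```text
t 3.63 pos [ 0.5954 -0.0062  0.1066] yang -59.73 tilt z [ 0.002 -0.    -1.   ] F [0.2 0.3 0.2] T [-0.01  0.05 -0.01] w 1.006 q [-0.052  0.221  1.9    0.     1.019  0.99 ]
t 3.68 pos [ 0.5951 -0.0062  0.1063] yang -59.73 tilt z [ 0.002 -0.    -1.   ] F [ 0.  -0.7  0.1] T [-0.01 -0.04 -0.01] w 1.001 q [-0.052  0.221  1.9   -0.     1.019  0.99 ]
opt y ang -59.6 shift [ 0.0006  0.0007 -0.0007] turn/pi [ 0.0003 -0.0005 -0.0007] deg 0.2
opt y ang 120.4 shift [ 0.0006  0.0007 -0.0007] turn/pi [-8.000e-04 -5.000e-04  9.993e-01] deg 179.9
```

View pics/w3.png

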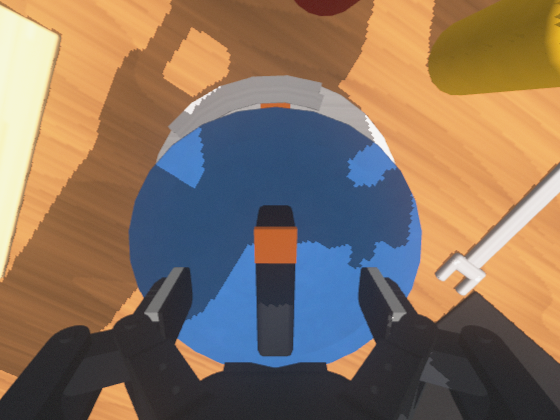

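Bar at u≈275, centred between fingers (188–362). Close on it.

Emit:
apply_moves --plan '[[[0.0005, 0, -0.001, 0, 0, 0, 1], [0.0005, 0, -0.001, 0, 0, 0, 1], [0.0005, 0, -0.001, 0, 0, 0, 1], [0.0005, 0, -0.001, 0, 0, 0, 1], [0.0005, 0, -0.001, 0, 0, 0, 1], [0.0005, 0, -0.001, 0, 0, 0, 1], [0.0005, 0, -0.001, 0, 0, 0, 1], [0.0005, 0, -0.001, 0, 0, 0, 1]]]' --force 60

```text
time: 4.35
tool_pos: [0.5949, -0.006, 0.1062]
tcp_rot: [3.032, 0.82, 0.0]
wrist_force: [1.0, -0.3, 0.8]
width: 0.199
```

Run:
```python
from h import *
info();move([.596,-.0065,.107],-59.6)
```

```text
t 4.35 pos [ 0.5949 -0.006   0.1062] yang -59.73 tilt z [ 0. -0. -1.] F [ 1.  -0.3  0.8] T [-0.07 -0.03 -0.03] w 0.199 q [-0.052  0.222  1.9   -0.     1.02   0.991]
opt y ang -59.6 shift [ 0.0007  0.001  -0.0008] turn/pi [ 0.0001 -0.     -0.0007] deg 0.1
opt y ang 120.4 shift [ 0.0007  0.001  -0.0008] turn/pi [-0.000e+00 -1.000e-04  9.993e-01] deg 179.9
```

Emit:
apply_moves --plan '[[[0, 0, 0, 0, 0, -0.02, 1], [0, 0, 0, 0, 0, -0.045, 1], [0, 0, 0, 0, 0, -0.07, 1], [0, 0, 0, 0, 0, -0.095, 1], [0, 0, 0, 0, 0, -0.12, 1], [0, 0, 0, 0, 0, -0.145, 1], [0, 0, 0, 0, 0, -0.17, 1], [0, 0, 0, 0, 0, -0.19, 1]]]'

```text
time: 5.02
tool_pos: [0.5947, -0.0061, 0.1062]
tcp_rot: [2.655, 1.68, -0.0]
wrist_force: [0.5, -1.4, 0.9]
width: 0.203
```

Run:
```python
from h import *
info()
```

```text
t 5.02 pos [ 0.5947 -0.0061  0.1062] yang -25.35 tilt z [-0. -0. -1.] F [ 0.5 -1.4  0.9] T [-0.19 -0.02 -0.27] w 0.203 q [-0.052  0.221  1.9   -0.     1.02   0.391]
```

Little resistance. Continue to about 81°.

Emit:
apply_moves --plan '[[[0, 0, 0, 0, 0, -0.03, 1], [0, 0, 0, 0, 0, -0.065, 1], [0, 0, 0, 0, 0, -0.1, 1], [0, 0, 0, 0, 0, -0.135, 1], [0, 0, 0, 0, 0, -0.17, 1], [0, 0, 0, 0, 0, -0.205, 1], [0, 0, 0, 0, 0, -0.24, 1], [0, 0, 0, 0, 0, -0.26, 1]]]'

```text
time: 5.68
tool_pos: [0.5953, -0.0062, 0.1062]
tcp_rot: [1.767, 2.596, 0.001]
wrist_force: [2.4, -2.5, 0.2]
width: 0.199
```

Run:
```python
from h import *
info();shot("wrist","w4"); shot("scene","s4")
```

```text
t 5.68 pos [ 0.5953 -0.0062  0.1062] yang 21.51 tilt z [ 0.001 -0.    -1.   ] F [ 2.4 -2.5  0.2] T [-0.2  -0.23 -0.33] w 0.199 q [-0.052  0.222  1.9   -0.     1.019 -0.427]
```

View pics/w4.png

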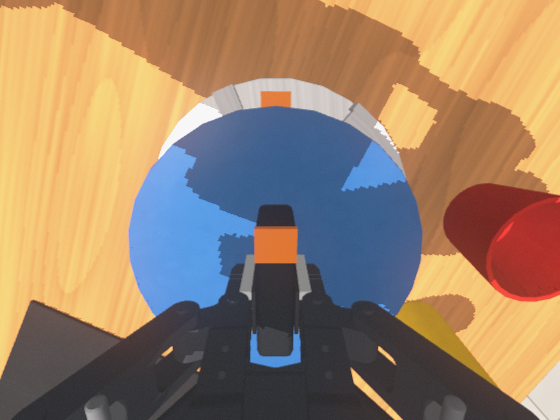

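View pics/s4.png

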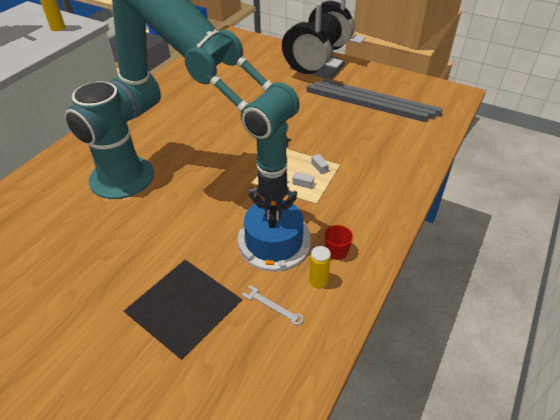

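Emit:
apply_moves --plan '[[[0, 0, -0.004, 0, 0, 0, 1], [0, 0, -0.01, 0, 0, 0, 1], [0, 0, -0.018, 0, 0, 0, 1], [0, 0, -0.026, 0, 0, 0, 1], [0, 0, -0.034, 0, 0, 0, 1], [0, 0, -0.042, 0, 0, 0, 1], [0, 0, -0.05, 0, 0, 0, 1], [0, 0, -0.05, 0, 0, 0, 1]]]' --force 90

```text
time: 6.45
tool_pos: [0.5962, -0.0059, 0.1589]
tcp_rot: [1.771, 2.591, 0.003]
wrist_force: [1.3, 1.0, -3.9]
width: 0.196
```

Run:
```python
from h import *
info();shot("side","d5")
move([.4955,-.313,.2],-59.6);
```

```text
t 6.45 pos [ 0.5962 -0.0059  0.1589] yang 21.27 tilt z [ 0.004 -0.    -1.   ] F [ 1.3  1.  -3.9] T [ 0.01 -0.05 -0.05] w 0.196 q [-0.052  0.169  1.856  0.     1.112 -0.423]
opt y ang -59.6 shift [-0.2499 -0.2048 -0.0423] turn/pi [ 1.000e-03 -3.000e-04  4.493e-01] deg 80.9
opt y ang 120.4 shift [-0.2499 -0.2048 -0.0423] turn/pi [ 3.000e-04  1.100e-03 -5.507e-01] deg 99.1
```

View pics/d5.png

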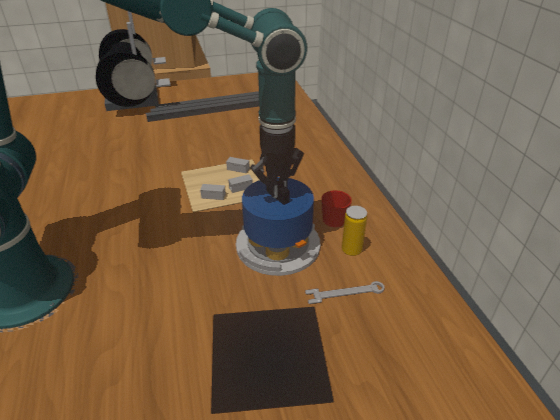

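Emit:
apply_moves --plan '[[[0, 0, -0.025, 0, 0, 0, 1], [-0.01, -0.008, -0.042, 0, 0, 0, 1], [-0.03, -0.0245, -0.042, 0, 0, 0, 1], [-0.05, -0.041, -0.042, 0, 0, 0, 1], [-0.073, -0.06, -0.042, 0, 0, 0, 1], [-0.096, -0.079, -0.042, 0, 0, 0, 1], [-0.12, -0.098, -0.042, 0, 0, 0, 1], [-0.144, -0.118, -0.042, 0, 0, 0, 1]]]'

```text
time: 7.17
tool_pos: [0.5362, -0.1838, 0.1977]
tcp_rot: [-1.772, -2.593, 0.0]
wrist_force: [1.1, -0.7, -4.4]
width: 0.191
```

Emit:
apply_moves --plan '[[[-0.02, -0.0165, 0, 0, 0, 0, 1], [-0.04, -0.033, 0, 0, 0, 0, 1], [-0.06, -0.05, 0, 0, 0, 0, 1], [-0.08, -0.066, 0, 0, 0, 0, 1], [-0.095, -0.078, 0, 0, 0, 0, 1], [-0.104, -0.085, 0, 0, 0, 0, 1], [-0.106, -0.087, 0, 0, 0, 0, 1], [-0.106, -0.087, 0, 0, 0, 0, 1]]]'

```text
time: 7.83
tool_pos: [0.4941, -0.3133, 0.1977]
tcp_rot: [-1.775, -2.591, -0.001]
wrist_force: [-0.5, -0.1, -5.1]
width: 0.193
```

Run:
```python
from h import *
info();im,c=shot("wrist","w6"); shot("side","d6")
move([.4955,-.313,.14]);
info()
```

```text
t 7.83 pos [ 0.4941 -0.3133  0.1977] yang 21.19 tilt z [-0.001  0.001 -1.   ] F [-0.5 -0.1 -5.1] T [ 0.04  0.02 -0.04] w 0.193 q [-6.080e-01  1.190e-01  1.838e+00  1.000e-03  1.185e+00 -9.780e-01]
shift [-0.0012  0.0005  0.0579]
t 7.93 pos [ 0.4946 -0.3122  0.1979] yang 21.29 tilt z [-0.     0.001 -1.   ] F [ 0.5  0.2 -4.9] T [ 0.   -0.02  0.01] w 0.192 q [-6.060e-01  1.190e-01  1.838e+00  1.000e-03  1.185e+00 -9.780e-01]
```

View pics/w6.png

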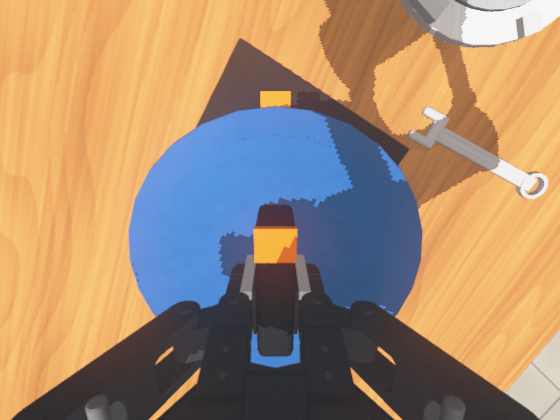

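View pics/d6.png

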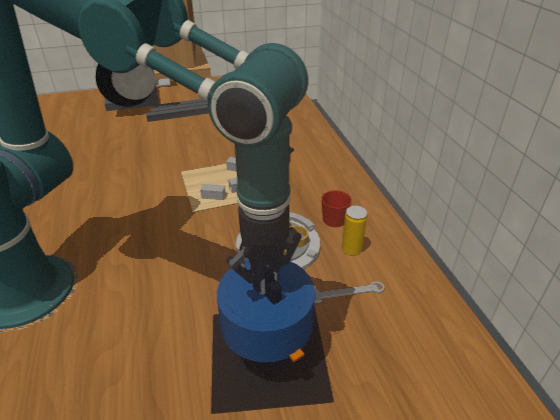

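Run:
```python
from h import *
c=Cam("wrist")
print(c.plane([[239,39],[408,151]],.004))
```

```text
[[ 0.4051562  -0.18432322  0.004     ]
 [ 0.62021162 -0.22032194  0.004     ]]
```

Emit:
apply_moves --plan '[[[0, 0, 0.015, 0, 0, 0, 1], [0, 0, 0.035, 0, 0, 0, 1], [0, 0, 0.055, 0, 0, 0, 1], [0, 0, 0.07, 0, 0, 0, 1], [0, 0, 0.082, 0, 0, 0, 1], [0, 0, 0.09, 0, 0, 0, 1], [0, 0, 0.094, 0, 0, 0, 1], [0, 0, 0.094, 0, 0, 0, 1]]]'

```text
time: 8.6
tool_pos: [0.4943, -0.3125, 0.1034]
tcp_rot: [-1.772, -2.593, -0.0]
wrist_force: [-0.3, -0.6, -4.5]
width: 0.195
```

Run:
```python
from h import *
info(); move([.495,-.312,.0965])
```

```text
t 8.6 pos [ 0.4943 -0.3125  0.1034] yang 21.31 tilt z [-0.001  0.001 -1.   ] F [-0.3 -0.6 -4.5] T [-0.01 -0.    0.  ] w 0.195 q [-0.606  0.208  1.922  0.     1.013 -0.978]
shift [0.0002 0.0008 0.0069]
```

Emit:
apply_moves --plan '[[[0, 0, 0.002, 0, 0, 0, 1], [0, 0, 0.004, 0, 0, 0, 1], [0, 0, 0.005, 0, 0, 0, 1], [0, 0, 0.006, 0, 0, 0, 1], [0, 0, 0.007, 0, 0, 0, 1], [0, 0, 0.007, 0, 0, 0, 1], [0, 0, 0.007, 0, 0, 0, 1], [0, 0, 0.007, 0, 0, 0, 1]]]'

```text
time: 9.27
tool_pos: [0.4945, -0.3133, 0.0972]
tcp_rot: [1.773, 2.593, -0.0]
wrist_force: [-0.0, -0.4, -4.8]
width: 0.193
```

Run:
```python
from h import *
info()
```

```text
t 9.27 pos [ 0.4945 -0.3133  0.0972] yang 21.27 tilt z [ 0. -0. -1.] F [-0.  -0.4 -4.8] T [-0.   -0.    0.01] w 0.193 q [-0.607  0.215  1.927 -0.     1.    -0.979]
```

Emit:
apply_moves --plan '[[[0, 0, 0.001, 0, 0, 0, 1], [0, 0, 0.0015, 0, 0, 0, 1], [0, 0, 0.002, 0, 0, 0, 1], [0, 0, 0.002, 0, 0, 0, 1], [0, 0, 0.002, 0, 0, 0, 1], [0, 0, 0.002, 0, 0, 0, 1], [0, 0, 0.002, 0, 0, 0, 1], [0, 0, 0.002, 0, 0, 0, 1]]]'

```text
time: 9.93
tool_pos: [0.4947, -0.3134, 0.0962]
tcp_rot: [1.773, 2.593, -0.0]
wrist_force: [-2.7, 1.9, 6.0]
width: 0.194
```

Run:
```python
from h import *
info()
```

```text
t 9.93 pos [ 0.4947 -0.3134  0.0962] yang 21.27 tilt z [ 0.001 -0.    -1.   ] F [-2.7  1.9  6. ] T [ 0.27  0.52 -0.06] w 0.194 q [-0.607  0.216  1.927 -0.     0.997 -0.978]
```

Emit:
apply_moves --plan '[[[0, 0, -0.001, 0, 0, 0, -1], [0, 0, -0.001, 0, 0, 0, -1], [0, 0, -0.001, 0, 0, 0, -1], [0, 0, -0.001, 0, 0, 0, -1], [0, 0, -0.001, 0, 0, 0, -1], [0, 0, -0.001, 0, 0, 0, -1], [0, 0, -0.02, 0, 0, 0, -1], [0, 0, -0.05, 0, 0, 0, -1]]]'

```text
time: 10.6
tool_pos: [0.4917, -0.3113, 0.1414]
tcp_rot: [-1.768, -2.586, -0.0]
wrist_force: [0.4, 0.7, 0.3]
width: 0.998
```

Emit:
apply_moves --plan '[[[0, 0, -0.04, 0, 0, 0, -1], [0, 0, -0.08, 0, 0, 0, -1], [0, 0, -0.12, 0, 0, 0, -1], [0, 0, -0.14, 0, 0, 0, -1], [0, 0, -0.14, 0, 0, 0, -1], [0, 0, -0.14, 0, 0, 0, -1], [0, 0, -0.14, 0, 0, 0, -1], [0, 0, -0.14, 0, 0, 0, -1]]]'

```text
time: 11.27
tool_pos: [0.4934, -0.3125, 0.2826]
tcp_rot: [-1.771, -2.59, -0.0]
wrist_force: [-0.4, 0.1, -0.2]
width: 1.001
```

Run:
```python
from h import *
info();im,c=shot("wrist","w7"); shot("side","d7")
move([.59,.0,.27],0)
```

```text
t 11.27 pos [ 0.4934 -0.3125  0.2826] yang 21.27 tilt z [-0.003  0.002 -1.   ] F [-0.4  0.1 -0.2] T [-0.05 -0.05  0.01] w 1.001 q [-0.607  0.067  1.737 -0.     1.342 -0.979]
opt y ang 0 shift [0.2563 0.2034 0.0131] turn/pi [-0.0009 -0.0009  0.1182] deg 21.3
opt y ang 180 shift [0.2563 0.2034 0.0131] turn/pi [ 0.0013 -0.0013 -0.8818] deg 158.7
```

View pics/w7.png

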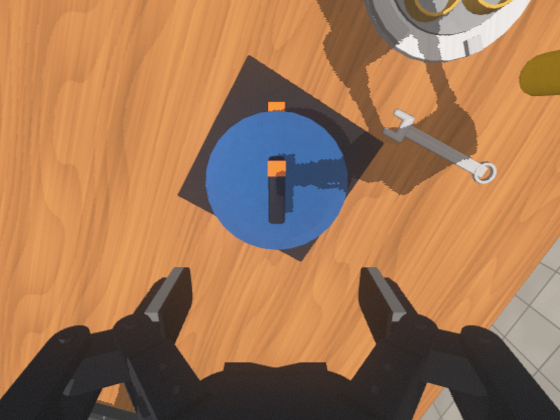

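View pics/d7.png

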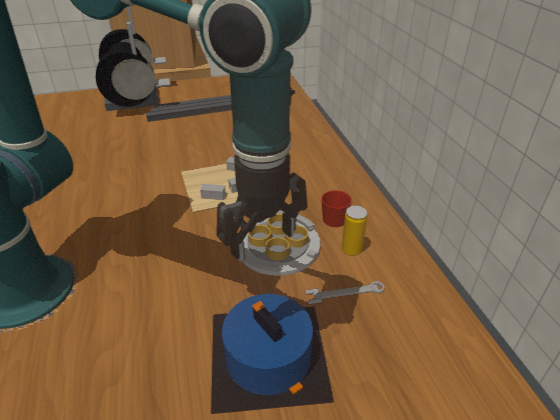

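Emit:
apply_moves --plan '[[[0.256, 0.203, 0.01, 0, 0, 0.118, -1], [0.256, 0.203, 0.01, 0, 0, 0.118, -1], [0.256, 0.203, 0.01, 0, 0, 0.118, -1], [0.256, 0.203, 0.01, 0, 0, 0.118, -1], [0.256, 0.203, 0.01, 0, 0, 0.118, -1], [0.256, 0.203, 0.01, 0, 0, 0.118, -1], [0.256, 0.203, 0.01, 0, 0, 0.118, -1], [0.256, 0.203, 0.01, 0, 0, 0.118, -1]]]'

```text
time: 12.03
tool_pos: [0.5898, -0.0005, 0.2737]
tcp_rot: [-2.22, -2.221, 0.002]
wrist_force: [-0.1, -0.6, 0.2]
width: 1.001
```

Run:
```python
from h import *
info();im,c=shot("wrist","w8");info()
move([.53,.27,.3],0)
```

```text
t 12.03 pos [ 5.898e-01 -5.000e-04  2.737e-01] yang 0.03 tilt z [-0.002 -0.    -1.   ] F [-0.1 -0.6  0.2] T [-0.02 -0.06  0.01] w 1.001 q [-0.043  0.081  1.738 -0.     1.324 -0.044]
t 12.08 pos [0.5915 0.007  0.2733] yang 0.26 tilt z [-0.001  0.007 -1.   ] F [2.7 3.7 0.2] T [ 0.12 -0.02  0.01] w 1.002 q [-0.034  0.084  1.736  0.007  1.323 -0.04 ]
opt y ang 0 shift [ 0.2635 -0.0604 -0.0249] turn/pi [-0.0003 -0.0021  0.0014] deg 0.5
opt y ang 180 shift [ 0.2635 -0.0604 -0.0249] turn/pi [ 3.300e-03 -4.000e-04 -9.986e-01] deg 179.7
```

View pics/w8.png

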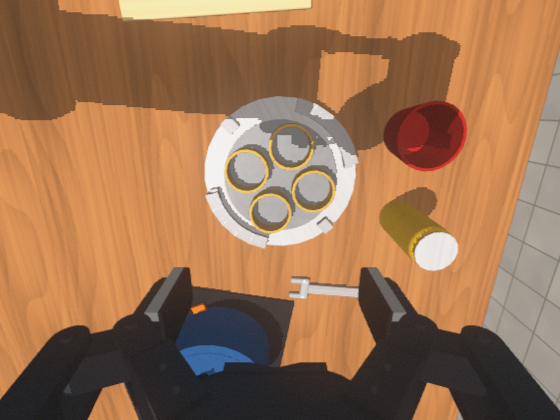

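```bash
cat > rings.py <<'E'
from h import *
info();im,c=shot("wrist","w9");info()
hsv=cv2.cvtColor(im,cv2.COLOR_RGB2HSV).astype(int); H,S,V=hsv[...,0],hsv[...,1],hsv[...,2]
m=(H>=18)&(H<32)&(S>140)&(V>90)
m[:, :]&=True
for cc,s,l in comps(m,60):
    if s[2]<25 or s[2]>60: continue
    cs,_=cv2.findContours(l.astype(np.uint8),0,1)
    k=cv2.convexHull(max(cs,key=cv2.contourArea))
    if len(k)<5: continue
    e=cv2.fitEllipse(k); P=c.plane(k[:,0].astype(float),.044)
    ctr=c.plane(e[0],.044)[0]
    print(cc.round(1),s,"ell",np.round(e[0],1),ctr.round(4),"r",np.hypot(*(P-ctr)[:,:2].T).mean().round(4))
E
python3 rings.py
```

```text
t 12.08 pos [0.5915 0.007  0.2733] yang 0.26 tilt z [-0.001  0.007 -1.   ] F [2.7 3.7 0.2] T [ 0.12 -0.02  0.01] w 1.002 q [-0.034  0.084  1.736  0.007  1.323 -0.04 ]
t 12.13 pos [0.5906 0.0033 0.2733] yang 0.39 tilt z [-0.002  0.003 -1.   ] F [-0.2 -0.6 -1.2] T [0.   0.03 0.03] w 1.0 q [-0.038  0.083  1.737  0.003  1.324 -0.046]
[288.8 164.4] [268 144  44  33 188] ell [289.2 155. ] [0.6086 0.0382 0.044 ] r 0.0273
[245.4 177.4] [224 157  43  42 261] ell [244.9 177.4] [0.552  0.0092 0.044 ] r 0.0277
[311.2 197.2] [291 178  42  41 283] ell [311.2 197.5] [ 0.6388 -0.0172  0.044 ] r 0.0279
[268.6 218.8] [249 200  40  39 247] ell [268.4 219. ] [ 0.5823 -0.0477  0.044 ] r 0.0278
```

```bash
python3 rings.py; python3 rings.py; python3 rings.py; python3 -c "
from h import *
m=move([.53,.25,.3],0)"
```

```text
t 12.13 pos [0.5906 0.0033 0.2733] yang 0.39 tilt z [-0.002  0.003 -1.   ] F [-0.2 -0.6 -1.2] T [0.   0.03 0.03] w 1.0 q [-0.038  0.083  1.737  0.003  1.324 -0.046]
t 12.18 pos [5.900e-01 4.000e-04 2.734e-01] yang 0.33 tilt z [-0.003  0.    -1.   ] F [ 0.6 -0.5  0.2] T [-0.02 -0.03  0.01] w 1.003 q [-0.042  0.082  1.738  0.     1.325 -0.047]
[289.2 161.7] [269 142  44  32 182] ell [290.2 151.9] [0.6084 0.0376 0.044 ] r 0.0271
[246.5 173.5] [225 153  43  43 261] ell [245.7 173.9] [0.5519 0.0092 0.044 ] r 0.0277
[312.3 193.5] [291 174  43  42 293] ell [312.3 194.2] [ 0.6387 -0.0171  0.044 ] r 0.0279
[269.5 215.7] [249 197  41  39 253] ell [269.2 215.7] [ 0.5823 -0.0476  0.044 ] r 0.0278
t 12.18 pos [5.900e-01 4.000e-04 2.734e-01] yang 0.33 tilt z [-0.003  0.    -1.   ] F [ 0.6 -0.5  0.2] T [-0.02 -0.03  0.01] w 1.003 q [-0.042  0.082  1.738  0.     1.325 -0.047]
t 12.23 pos [ 0.5897 -0.0014  0.2736] yang 0.21 tilt z [-0.003 -0.    -1.   ] F [-0.5 -0.4  0.1] T [ 0.02 -0.01  0.02] w 1.004 q [-4.400e-02  8.200e-02  1.738e+00 -1.000e-03  1.325e+00 -4.800e-02]
[289.3 160.1] [269 140  45  31
[... 546 characters left out ...]
 0.274 ] yang 0.1 tilt z [-0.002 -0.001 -1.   ] F [ 0.6 -0.6  0.3] T [-0.04  0.05  0.  ] w 1.005 q [-4.600e-02  8.100e-02  1.738e+00 -1.000e-03  1.325e+00 -4.800e-02]
[289.6 158.8] [270 139  44  30 162] ell [291.2 147.3] [0.6086 0.0379 0.044 ] r 0.027
[246.8 169.9] [225 149  44  43 255] ell [246.4 169.8] [0.5519 0.0091 0.044 ] r 0.0276
[313.4 189.4] [292 170  43  42 291] ell [313.3 190.1] [ 0.6388 -0.0171  0.044 ] r 0.0279
[270.3 211.5] [250 193  41  39 254] ell [270.  211.8] [ 0.5822 -0.0476  0.044 ] r 0.0278
opt y ang 0 shift [ 0.2527 -0.0593 -0.0261] turn/pi [-0.0007  0.0002  0.0005] deg 0.2
opt y ang 180 shift [ 0.2527 -0.0593 -0.0261] turn/pi [-3.000e-04 -1.200e-03 -9.995e-01] deg 179.9
```

Emit:
apply_moves --plan '[[[0.04, -0.01, -0.004, 0, 0, 0, -1], [0.08, -0.02, -0.01, 0, 0, 0, -1], [0.12, -0.03, -0.015, 0, 0, 0, -1], [0.16, -0.04, -0.02, 0, 0, 0, -1], [0.2, -0.05, -0.026, 0, 0, 0, -1], [0.24, -0.055, -0.026, 0, 0, 0, -1], [0.275, -0.06, -0.026, 0, 0, 0, -1], [0.295, -0.06, -0.026, 0, 0, 0, -1]]]'

```text
time: 12.95
tool_pos: [0.5294, 0.2938, 0.3012]
tcp_rot: [-2.221, -2.221, -0.001]
wrist_force: [0.3, -0.9, -0.8]
width: 0.999
```

Run:
```python
from h import *
for k in range(4): im,c=shot("wrist","w10")
info()
```

```text
t 13.15 pos [0.5304 0.2908 0.3007] yang -0.02 tilt z [-0.001 -0.001 -1.   ] F [-0.3 -0.7 -0.2] T [-0.02  0.02  0.03] w 0.998 q [ 4.610e-01  9.800e-02  1.671e+00 -1.000e-03  1.374e+00  4.620e-01]
```

View pics/w10.png

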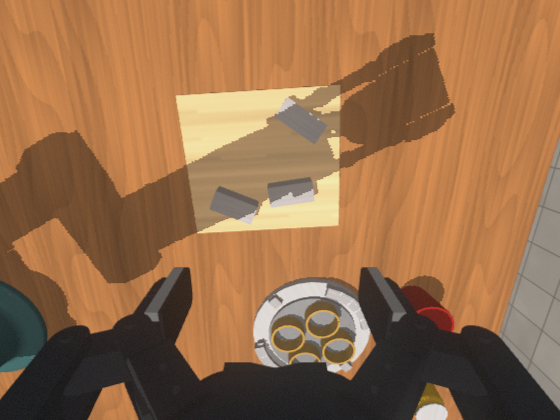

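Run:
```python
import cv2
im=cv2.imread("pics/w10.png")
cv2.imwrite("pics/w10z.png",cv2.resize(im[90:225,200:335],None,fx=4.4,fy=4.4,interpolation=cv2.INTER_CUBIC))
```

```text
(no output)
```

View pics/w10z.png

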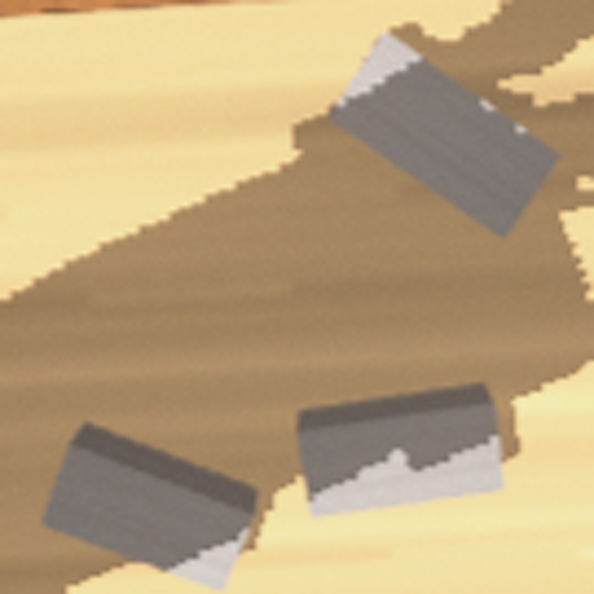

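Run:
```python
from h import *
c=Cam("wrist")
D=dict(a=[(387,32),(557,157),(504,237),(332,118)],b=[(75,448),(250,515),(222,590),(42,523)],c=[(298,433),(490,405),(503,490),(313,516)])
for k,v in D.items():
    uv=np.array(v,float)/4.4+[200,90]-.5+.11
    P=c.plane(uv,.036); ax=(P[1]+P[2]-P[0]-P[3])/2; w=(P[2]+P[3]-P[0]-P[1])/2
    print(k,P.mean(0).round(4),"len",np.linalg.norm(ax).round(4),np.linalg.norm(w).round(4),"ang",np.degrees(np.arctan2(ax[1],ax[0])).round(1), "from w",np.degrees(np.arctan2(w[1],w[0])).round(1)+90)
```

```text
a [0.5642 0.3602 0.036 ] len 0.0633 0.0286 ang -33.7 from w -33.0
b [0.4687 0.2384 0.036 ] len 0.0625 0.0286 ang -22.0 from w -23.299999999999997
c [0.5524 0.2586 0.036 ] len 0.063 0.029 ang 8.4 from w 10.200000000000003
```

```bash
cat > fit.py <<'E'
import numpy as np
from scipy.optimize import least_squares
D=np.array([[.265,1.605,1.274,.6744,.2302],[-.037,1.93,1.249,.5182,.2351],[.034,1.852,1.256,.5556,.2391],[.109,1.769,1.263,.5955,.2402],[.178,1.858,1.101,.5981,.1526],[.222,1.9,1.02,.5949,.1062],[.119,1.838,1.185,.5849,.1979],[.216,1.927,.997,.5856,.0962],[.067,1.737,1.342,.5838,.2826],[.098,1.671,1.374,.6049,.3007],[.265,1.605,1.274,.6742,.23],[.169,1.856,1.112,.5962,.1589]])
def f(p):
    L2,L3,h,r0,p3=p
    s=D[:,0]+D[:,1]
    return np.r_[r0+L2*np.sin(D[:,0])+L3*np.sin(s+p3)-D[:,3],h+L2*np.cos(D[:,0])+L3*np.cos(s+p3)-D[:,4]]
for r0fix in (None,0):
  if r0fix is None: r=least_squares(f,[.5,.5,.1,0,0]); print(r.x,np.abs(r.fun).max())
  else:
    g=lambda p:f([p[0],p[1],p[2],0,p[3]]); r=least_squares(g,[.5,.5,.1,0]); print(r.x,np.abs(r.fun).max())
    g=lambda p:f([p[0],p[1],p[2],0,0]); r=least_squares(g,[.5,.5,.1]); print(r.x,np.abs(r.fun).max())
E
python3 fit.py
```

```text
[ 0.50941901  0.5642119  -0.0988355   0.0007951  -0.00655807] 0.0012041182856652455
[ 0.50959606  0.56494829 -0.09895245 -0.00693943] 0.001212238442586333
[ 0.51198849  0.56606337 -0.09727345] 0.0015386017483191017
```

```bash
cat > ik.py <<'E'
from h import *
import os
PR=dict(L2=.5096,L3=.5649,p3=-.0069,hd=-.099,d6=.27)
LO=np.array([-2.63,-.94,.31,-1.31,0,-2.55]);HI=np.array([2.63,2.18,2.57,4.45,2.66,2.55])
C=R.from_euler("z",90,degrees=True).as_matrix()
def fk(q):
    L2,L3,p3,d6=PR["L2"],PR["L3"],PR["p3"],PR["d6"];h=PR["hd"]+d6
    s=q[1]+q[2];r=L2*np.sin(q[1])+L3*np.sin(s+p3);z=h+L2*np.cos(q[1])+L3*np.cos(s+p3)
    M=R.from_euler("ZYZYZ",[q[0],s,q[3],q[4],q[5]]).as_matrix()@C
    return np.array([r*np.cos(q[0]),r*np.sin(q[0]),z])+M[:,2]*d6,M
def ik(pos,M):
    L2,L3,p3,d6=PR["L2"],PR["L3"],PR["p3"],PR["d6"];h=PR["hd"]+d6
    w=np.asarray(pos)-M[:,2]*d6; q1=np.arctan2(w[1],w[0]); r=np.hypot(w[0],w[1]);z=w[2]-h
    D2=r*r+z*z; c=(D2-L2**2-L3**2)/(2*L2*L3)
    if abs(c)>1: return []
    k=np.arccos(c); q3=k-p3; q2=np.arctan2(r,z)-np.arctan2(L3*np.sin(k),L2+L3*np.cos(k))
    W=R.from_euler("ZY",[q1,q2+q3]).as_matrix().T@M@C.T
    out=[]
    q5=np.arccos(np.clip(W[2,2],-1,1)); q4=np.arctan2(W[1,2],W[0,2]); q6=np.arctan2(W[2,1],-W[2,0])
    for a in (0,2*np.pi,-2*np.pi):
        for b in (0,2*np.pi,-2*np.pi):
            q=np.array([q1,q2,q3,q4+a,q5,q6+b])
            if (q>LO+.03).all() and (q<HI-.03).all(): out.append(q)
    return out
def pose(mz,xs):   # mz = backward dir (unit), xdir
    z=-mz; x=xs/np.linalg.norm(xs); y=np.cross(z,x); return np.c_[x,y,z]
def pick(p,dang,sg,a=45,t0=.008,z0=.015):
    a=np.radians(a);d=np.array([np.cos(np.radians(dang)),np.sin(np.radians(dang)),0]);n=np.array([0,0,1.])
    M=pose(np.cos(a)*n+np.sin(a)*d,sg*(np.cos(a)*d-np.sin(a)*n))
    pos=np.array([p[0],p[1],0])+d*t0+n*z0
    return pos,M
def place(nest,hang,sg,a=45,t0=.008,z0=.015,zf=.02,mid=.021):
    a=np.radians(a);h=np.array([np.cos(np.radians(hang)),np.sin(np.radians(hang)),0]);u=np.array([0,0,1.])
    M=pose(np.cos(a)*h+np.sin(a)*u,sg*(np.cos(a)*u-np.sin(a)*h))
    pos=np.array([nest[0],nest[1],zf+.0325+t0])+h*(z0-mid)
    return pos,M
PIECE=dict(a=([.5642,.3602],-33.5),b=([.4687,.2384],-22.5),c=([.5524,.2586],9.5))
NEST=dict(A=[.609,.039],B=[.5515,.0085],C=[.6395,-.0185],D=[.582,-.049])
E
python3 - <<'E'
from ik import *
st=readout.read_state(); print(ik(st["tool_pos"],R.from_rotvec(st["tcp_rot"]).as_matrix()),st["q"])
for k,(p,a) in PIECE.items():
    for f in (0,180):
        for sg in (1,-1):
            for z in (.015,):
                s=ik(*pick(p,a+f,sg)); print(k,f,sg,[x.round(2).tolist() for x in s])
for n in "CAB":
    for h in (120,150,180,210,240):
        for sg in (1,-1):
            s=ik(*place(NEST[n],h,sg)); print(n,h,sg,[x.round(2).tolist() for x in s])
E
```

```text
[array([ 5.02009632e-01,  9.95479807e-02,  1.66944865e+00, -9.64623656e-04,
        1.37392772e+00,  5.02529711e-01])] [ 4.60985837e-01  9.78458610e-02  1.67136959e+00 -1.01955283e-03
  1.37366900e+00  4.61516935e-01]
a 0 1 [[0.33, 0.71, 1.55, 0.6, 1.46, 2.24]]
a 0 -1 [[0.33, 0.71, 1.55, 0.6, 1.46, -0.9]]
a 180 1 [[0.87, 0.48, 1.93, -1.04, 0.95, 0.62]]
a 180 -1 []
b 0 1 [[0.24, 0.56, 1.8, 0.44, 1.47, 2.01]]
b 0 -1 [[0.24, 0.56, 1.8, 0.44, 1.47, -1.14]]
b 180 1 [[0.83, 0.2, 2.34, -1.28, 0.77, 0.7]]
b 180 -1 [[0.83, 0.2, 2.34, -1.28, 0.77, -2.44]]
c 0 1 [[0.37, 0.76, 1.46, 0.15, 1.7, 1.74]]
c 0 -1 [[0.37, 0.76, 1.46, 0.15, 1.7, -1.41]]
c 180 1 [[0.56, 0.2, 2.35, 4.24, 0.31, 0.78]]
c 180 -1 [[0.56, 0.2, 2.35, 4.24, 0.31, -2.36]]
C 120 1 []
C 120 -1 [[0.25, 0.33, 2.03, -1.09, 0.88, 0.51]]
C 150 1 []
C 150 -1 []
C 180 1 [[-0.04, 0.16, 2.27, 2.73, 0.07, -1.19]]
C 180 -1 [[-0.04, 0.16, 2.27, 2.73, 0.07, 1.95]]
C 210 1 [[-0.23, 0.22, 2.19, 1.39, 0.51, -0.37]]
C 210 -1 []
C 240 1 [[-0.32, 0.35, 2.01, 1.05, 0.92, -0.52]]
C 240 -1 []
A 120 1 []
A 120 -1 [[0.37, 0.32, 2.06, -1.04, 0.95, 0.56]]
A 150 1 []
A 150 -1 []
A 180 1 [[0.09, 0.11, 2.32, 3.86, 0.1, -2.22]]
A 180 -1 [[0.09, 0.11, 2.32, 3.86, 0.1, 0.92]]
A 210 1 [[-0.12, 0.15, 2.27, 1.48, 0.44, -0.39]]
A 210 -1 []
A 240 1 [[-0.23, 0.28, 2.11, 1.11, 0.86, -0.52]]
A 240 -1 []
B 120 1 []
B 120 -1 [[0.35, 0.21, 2.19, -1.07, 0.92, 0.59]]
B 150 1 []
B 150 -1 []
B 180 1 [[0.02, -0.0, 2.44, 3.33, 0.09, -1.75]]
B 180 -1 [[0.02, -0.0, 2.44, 3.33, 0.09, 1.4]]
B 210 1 [[-0.21, 0.06, 2.38, 1.45, 0.5, -0.43]]
B 210 -1 []
B 240 1 [[-0.32, 0.21, 2.21, 1.09, 0.9, -0.58]]
B 240 -1 []
```

```bash
python3 - <<'E'
s=open("ik.py").read()
s=s.replace("d6=.27)","d6=.27,y0=.0245)")
s=s.replace("return np.array([r*np.cos(q[0]),r*np.sin(q[0]),z])+M[:,2]*d6,M","c,sn=np.cos(q[0]),np.sin(q[0]);y0=PR['y0'];return np.array([r*c-y0*sn,r*sn+y0*c,z])+M[:,2]*d6,M")
s=s.replace("q1=np.arctan2(w[1],w[0]); r=np.hypot(w[0],w[1]);","y0=PR['y0'];r=np.sqrt(w[0]**2+w[1]**2-y0**2);q1=np.arctan2(w[1],w[0])-np.arctan2(y0,r);")
open("ik.py","w").write(s)
s=open("fit.py").read().replace("def f(p)","D[:,3]=np.sqrt(D[:,3]**2-.0245**2)\ndef f(p)")
open("fit.py","w").write(s)
E
python3 fit.py
python3 - <<'E'
from ik import *
st=readout.read_state(); print(ik(st["tool_pos"],R.from_rotvec(st["tcp_rot"]).as_matrix()),st["q"])
for k,(p,a) in PIECE.items():
    for f in (0,180):
        for sg in (1,-1):
                s=ik(*pick(p,a+f,sg)); print(k,f,sg,[x.round(2).tolist() for x in s])
for n in "BA":
    for h in (30,60,90,120,240,270,300,330):
        for sg in (1,-1):
            s=ik(*place(NEST[n],h,sg)); print(n,h,sg,[x.round(2).tolist() for x in s])
im=cv2.imread("pics/w8.png")
# tin / can positions from scene+side first pics
a=Cam("scene");b=Cam("side")
print("can top",tri(a,[320,253],b,[356.5,212]),"tin top",tri(a,[338,234.5],b,[336,199]))
E
```

```text
[ 5.09833012e-01  5.64259754e-01 -9.90807545e-02  2.42150542e-04
 -6.27944826e-03] 0.0012084756000354524
[ 0.50988693  0.564484   -0.09911637 -0.0063958 ] 0.0012109486205730269
[ 0.51209013  0.56551186 -0.09757017] 0.0015114978134136425
[array([ 4.61518820e-01,  9.85881938e-02,  1.67049566e+00, -1.01882377e-03,
        1.37380112e+00,  4.62049643e-01])] [ 4.60985837e-01  9.78458610e-02  1.67136959e+00 -1.01955283e-03
  1.37366900e+00  4.61516935e-01]
a 0 1 [[0.3, 0.71, 1.55, 0.58, 1.47, 2.22]]
a 0 -1 [[0.3, 0.71, 1.55, 0.58, 1.47, -0.92]]
a 180 1 [[0.83, 0.48, 1.93, -1.06, 0.93, 0.6]]
a 180 -1 []
b 0 1 [[0.21, 0.56, 1.8, 0.41, 1.48, 1.98]]
b 0 -1 [[0.21, 0.56, 1.8, 0.41, 1.48, -1.16]]
b 180 1 []
b 180 -1 []
c 0 1 [[0.34, 0.75, 1.46, 0.12, 1.7, 1.71]]
c 0 -1 [[0.34, 0.75, 1.46, 0.12, 1.7, -1.43]]
c 180 1 [[0.51, 0.2, 2.35, 4.14, 0.29, 0.84]]
c 180 -1 [[0.51, 0.2, 2.35, 4.14, 0.29, -2.3]]
B 30 1 [[0.11, 0.57, 1.68, -0.29, 1.64, -1.89]]
B 30 -1 [[0.11, 0.57, 1.68, -0.29, 1.64, 1.25]]
B 60 1 [[0.22, 0.49, 1.81, -0.55, 1.46, -2.16]]
B 60 -1 [[0.22, 0.49, 1.81, -0.55, 1.46, 0.98]]
B 90 1 [
[... 671 characters left out ...]
 1.52, 0.97]]
A 90 1 [[0.31, 0.46, 1.84, -0.79, 1.25, -2.41]]
A 90 -1 [[0.31, 0.46, 1.84, -0.79, 1.25, 0.73]]
A 120 1 []
A 120 -1 [[0.32, 0.32, 2.06, -1.06, 0.92, 0.54]]
A 240 1 [[-0.28, 0.28, 2.11, 1.09, 0.88, -0.54]]
A 240 -1 []
A 270 1 [[-0.27, 0.43, 1.9, 0.81, 1.22, -0.73]]
A 270 -1 [[-0.27, 0.43, 1.9, 0.81, 1.22, 2.42]]
A 300 1 [[-0.21, 0.56, 1.69, 0.56, 1.49, -0.95]]
A 300 -1 [[-0.21, 0.56, 1.69, 0.56, 1.49, 2.19]]
A 330 1 [[-0.1, 0.65, 1.54, 0.3, 1.69, -1.23]]
A 330 -1 [[-0.1, 0.65, 1.54, 0.3, 1.69, 1.91]]
can top (array([ 0.76929827, -0.07145198,  0.11984164]), np.float64(0.00015867426911712407)) tin top (array([0.76826981, 0.05021817, 0.07077502]), np.float64(0.0005744469896487802))
```

```bash
cat >> ik.py <<'E'
def rel(pos,M,back=0.,show=True):
    """shift/turn shares from current measured pose to (pos,M), backed off along tool z by back"""
    st,M0=yaw(); pos=np.asarray(pos)-M[:,2]*back
    s=M0.T@(pos-st["tool_pos"]); rv=R.from_matrix(M0.T@M).as_rotvec()/np.pi
    print("pos",pos.round(4),"shift",s.round(4).tolist(),"turn",rv.round(4).tolist(),"deg",round(np.linalg.norm(rv)*180,1))
    if show:
        for f in (.25,.5,.75,1):
            Mi=M0@R.from_rotvec(rv*np.pi*f).as_matrix(); print("   f",f,[q.round(2).tolist() for q in ik(st["tool_pos"]+(pos-st["tool_pos"])*f,Mi)])
E
python3 - <<'E'
from ik import *
p,a=PIECE["c"]; info()
rel(*pick(p,a,-1),back=.08)
E
```

```text
t 13.15 pos [0.5304 0.2908 0.3007] yang -0.02 tilt z [-0.001 -0.001 -1.   ] F [-0.3 -0.7 -0.2] T [-0.02  0.02  0.03] w 0.998 q [ 4.610e-01  9.800e-02  1.671e+00 -1.000e-03  1.374e+00  4.620e-01]
pos [0.6161 0.2693 0.0716] shift [-0.0212, 0.0859, 0.2291] turn [0.2153, 0.1828, -0.5213] deg 106.7
   f 0.25 [[0.37, 0.23, 1.64, 0.17, 1.42, -0.08]]
   f 0.5 [[0.32, 0.4, 1.55, 0.24, 1.55, -0.56]]
   f 0.75 [[0.31, 0.6, 1.43, 0.22, 1.7, -1.0]]
   f 1 [[0.33, 0.79, 1.28, 0.12, 1.85, -1.42]]
```

Emit:
apply_moves --plan '[[[-0.021, 0.086, 0.05, 0.2153, 0.1828, -0.5213, -0.2], [-0.021, 0.086, 0.05, 0.2153, 0.1828, -0.5213, -0.2], [-0.021, 0.086, 0.05, 0.2153, 0.1828, -0.5213, -0.2], [-0.021, 0.086, 0.05, 0.2153, 0.1828, -0.5213, -0.2], [-0.021, 0.086, 0.05, 0.2153, 0.1828, -0.5213, -0.2], [-0.021, 0.086, 0.05, 0.2153, 0.1828, -0.5213, -0.2], [-0.021, 0.086, 0.05, 0.2153, 0.1828, -0.5213, -0.2], [-0.021, 0.086, 0.05, 0.2153, 0.1828, -0.5213, -0.2]]]'

```text
time: 13.82
tool_pos: [0.6172, 0.2676, 0.2513]
tcp_rot: [-0.888, -2.529, 0.05]
wrist_force: [-0.4, -0.6, -0.8]
width: 0.598
```

Run:
```python
from ik import *
p,a=PIECE["c"]; info()
rel(*pick(p,a,-1),back=.17)
st,M=yaw()
for d in (.15,.2,.25,.3,.35):
    PR["d6"]=d; print(d,(fk(st["q"])[0]-st["tool_pos"]).round(4))
```

```text
t 13.82 pos [0.6172 0.2676 0.2513] yang 53.56 tilt z [-0.431  0.114 -0.895] F [-0.4 -0.6 -0.8] T [-0.01 -0.21  0.02] w 0.598 q [ 0.258  0.511  1.3    0.225  1.736 -0.646]
pos [0.6788 0.2798 0.1352] shift [-0.0824, 0.0666, 0.0787] turn [0.1003, 0.0843, -0.241] deg 49.4
   f 0.25 [[0.28, 0.55, 1.3, 0.23, 1.79, -0.82]]
   f 0.5 [[0.29, 0.65, 1.22, 0.21, 1.87, -1.02]]
   f 0.75 [[0.3, 0.76, 1.13, 0.17, 1.95, -1.21]]
   f 1 [[0.32, 0.86, 1.04, 0.12, 2.02, -1.41]]Traceback (most recent call last):
  File "<stdin>", line 6, in <module>
  File "ik.py", line 9, in fk
    M=R.from_euler("ZYZYZ",[q[0],s,q[3],q[4],q[5]]).as_matrix()@C
      ~~~~~~~~~~~~^^^^^^^^^^^^^^^^^^^^^^^^^^^^^^^^^
  File "scipy/spatial/transform/_rotation.pyx", line 1413, in scipy.spatial.transform._rotation.Rotation.from_euler
ValueError: Expected axis specification to be a non-empty string of upto 3 characters, got ZYZYZ
```

```bash
sed -i 's/M=R.from_euler("ZYZYZ",\[q\[0\],s,q\[3\],q\[4\],q\[5\]\]).as_matrix()@C/M=(R.from_euler("ZYZ",[q[0],s,q[3]])*R.from_euler("YZ",[q[4],q[5]])).as_matrix()@C/' ik.py
python3 - <<'E'
from ik import *
st,M=yaw()
for d in (.2,.25,.27,.3,.35):
    PR["d6"]=d; f=fk(st["q"]);print(d,(f[0]-st["tool_pos"]).round(4),np.abs(f[1]-M).max())
E
```

```text
0.2 [ 0.0627 -0.0175 -0.0152] 4.996003610813204e-16
0.25 [ 0.0411 -0.0118 -0.01  ] 4.996003610813204e-16
0.27 [ 0.0325 -0.0095 -0.0079] 4.996003610813204e-16
0.3 [ 0.0195 -0.0061 -0.0047] 4.996003610813204e-16
0.35 [-0.002  -0.0004  0.0005] 4.996003610813204e-16
```

Emit:
apply_moves --plan '[[[-0.082, 0.067, 0.078, 0.1003, 0.0843, -0.241, -0.2], [-0.082, 0.067, 0.078, 0.1003, 0.0843, -0.241, -0.2], [-0.082, 0.067, 0.078, 0.1003, 0.0843, -0.241, -0.2], [-0.082, 0.067, 0.078, 0.1003, 0.0843, -0.241, -0.2], [-0.082, 0.067, 0.078, 0.1003, 0.0843, -0.241, -0.2], [-0.082, 0.067, 0.078, 0.1003, 0.0843, -0.241, -0.2], [-0.082, 0.067, 0.078, 0.1003, 0.0843, -0.241, -0.2], [-0.082, 0.067, 0.078, 0.1003, 0.0843, -0.241, -0.2]]]'

```text
time: 14.48
tool_pos: [0.6784, 0.2821, 0.1325]
tcp_rot: [0.194, -2.346, 0.083]
wrist_force: [0.9, 0.6, -1.3]
width: 0.604
```

Run:
```python
from ik import *
im,c=shot("wrist"); im,c=shot("wrist"); im,c=shot("wrist","w11")
p,a=PIECE["c"]; info()
rel(*pick(p,a,-1),back=.05)
print(c.proj(np.array([[p[0],p[1],.021]])),c.proj(np.array([pick(p,a,-1)[0]])))
```

```text
t 14.63 pos [0.6788 0.282  0.1359] yang 99.19 tilt z [-0.696 -0.115 -0.709] F [-0.3 -0.1  0.9] T [ 0.07 -0.33  0.  ] w 0.597 q [ 0.311  0.993  0.842  0.119  2.081 -1.403]
pos [0.5952 0.2658 0.0504] shift [0.0, -0.0024, 0.1207] turn [0.0004, 0.0007, -0.002] deg 0.4
   f 0.25 [[0.32, 0.83, 1.13, 0.12, 1.96, -1.41]]
   f 0.5 [[0.33, 0.81, 1.21, 0.12, 1.9, -1.41]]
   f 0.75 [[0.33, 0.79, 1.28, 0.12, 1.85, -1.42]]
   f 1 [[0.33, 0.77, 1.35, 0.12, 1.79, -1.43]]
[[272.62671378 180.0951618 ]] [[272.68601375 189.22863702]]
```

View pics/w11.png

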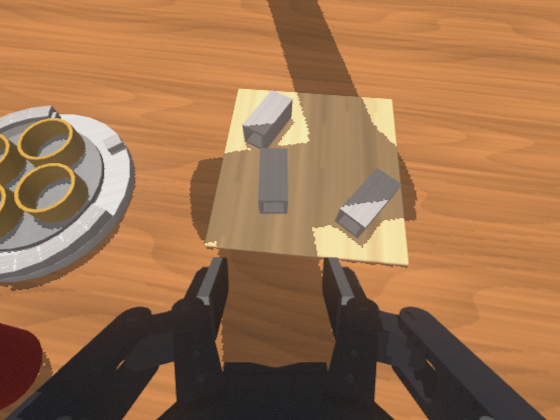

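Emit:
apply_moves --plan '[[[0, -0.0024, 0.03, 0, 0, -0.002, -0.2], [0, -0.0024, 0.06, 0, 0, -0.002, -0.2], [0, -0.0024, 0.09, 0, 0, -0.002, -0.2], [0, -0.0024, 0.115, 0, 0, -0.002, -0.2], [0, -0.0024, 0.121, 0, 0, -0.002, -0.2], [0, -0.0024, 0.121, 0, 0, -0.002, -0.2], [0, -0.0024, 0.121, 0, 0, -0.002, -0.2], [0, -0.0024, 0.121, 0, 0, -0.002, -0.2]]]'

```text
time: 15.3
tool_pos: [0.5966, 0.2674, 0.0525]
tcp_rot: [0.2, -2.356, 0.078]
wrist_force: [0.4, 0.1, 0.1]
width: 0.598
```

```bash
sed -i 's/d6=.27/d6=.345/' ik.py
python3 - <<'E'
from ik import *
im,c=shot("wrist"); im,c=shot("wrist","w12")
p,a=PIECE["c"]; info()
rel(*pick(p,a,-1))
for k,(p,a) in PIECE.items(): print(k,[q.round(2).tolist() for q in ik(*pick(p,a,-1))])
for n in NEST:
  for h in (50,60,73,90): print(n,h,[q.round(2).tolist() for q in ik(*place(NEST[n],h,-1))])
E
```

```text
t 15.4 pos [0.5965 0.2676 0.052 ] yang 99.66 tilt z [-0.693 -0.116 -0.711] F [ 0.1 -0.1 -0.1] T [ 0.04 -0.36 -0.05] w 0.601 q [ 0.324  0.888  1.188  0.115  1.837 -1.431]
pos [0.5603 0.2599 0.015 ] shift [0.0003, -0.0016, 0.0524] turn [0.0, 0.002, 0.0013] deg 0.4
   f 0.25 [[0.33, 0.88, 1.22, 0.12, 1.81, -1.43]]
   f 0.5 [[0.33, 0.87, 1.25, 0.12, 1.79, -1.43]]
   f 0.75 [[0.33, 0.87, 1.28, 0.12, 1.77, -1.43]]
   f 1 [[0.33, 0.86, 1.31, 0.12, 1.74, -1.43]]
a [[0.25, 0.78, 1.46, 0.55, 1.5, -0.95]]
b [[0.17, 0.65, 1.69, 0.38, 1.5, -1.18]]
c [[0.33, 0.86, 1.31, 0.12, 1.74, -1.43]]
A 50 [[0.25, 0.71, 1.48, -0.42, 1.62, 1.08]]
A 60 [[0.29, 0.67, 1.55, -0.51, 1.55, 1.0]]
A 73 [[0.34, 0.61, 1.66, -0.61, 1.44, 0.9]]
A 90 [[0.39, 0.52, 1.8, -0.75, 1.28, 0.79]]
B 50 [[0.23, 0.61, 1.65, -0.44, 1.55, 1.09]]
B 60 [[0.27, 0.57, 1.72, -0.52, 1.48, 1.02]]
B 73 [[0.33, 0.51, 1.81, -0.62, 1.38, 0.93]]
B 90 [[0.38, 0.43, 1.95, -0.77, 1.23, 0.82]]
C 50 [[0.17, 0.74, 1.44, -0.47, 1.61, 1.01]]
C 60 [[0.21, 0.69, 1.52, -0.55, 1.53, 0.93]]
C 73 [[0.25, 0.63, 1.63, -0.66, 1.41, 0.84]]
C 90 [[0.29, 0.53, 1.79, -0.8, 1.23, 0.73]]
D 50 [[0.15, 0.64, 1.61, -0.49, 1.54, 1.03]]
D 60 [[0.19, 0.59, 1.68, -0.57, 1.46, 0.95]]
D 73 [[0.23, 0.53, 1.79, -0.68, 1.35, 0.86]]
D 90 [[0.27, 0.44, 1.94, -0.82, 1.19, 0.76]]
```

View pics/w12.png

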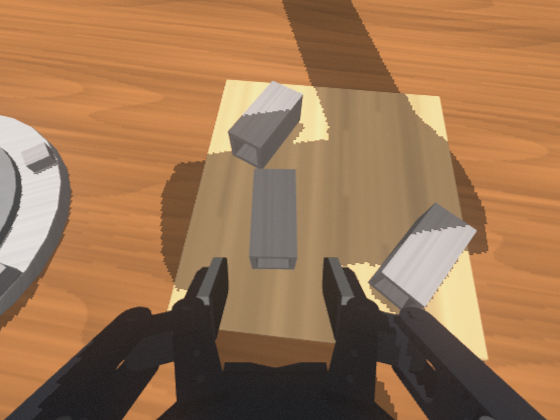

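Emit:
apply_moves --plan '[[[0, -0.0016, 0.015, 0, 0, 0, -0.2], [0, -0.0016, 0.03, 0, 0, 0, -0.2], [0, -0.0016, 0.043, 0, 0, 0, -0.2], [0, -0.0016, 0.051, 0, 0, 0, -0.2], [0, -0.0016, 0.051, 0, 0, 0, -0.2], [0, -0.0016, 0.051, 0, 0, 0, -0.2], [0, -0.0016, 0.051, 0, 0, 0, -0.2], [0, -0.0016, 0.051, 0, 0, 0, -0.2]]]'

```text
time: 16.07
tool_pos: [0.5604, 0.26, 0.015]
tcp_rot: [0.201, -2.353, 0.079]
wrist_force: [-0.0, -0.6, -0.4]
width: 0.601
```

Run:
```python
from ik import *
p,a=PIECE["c"]; info()
rel(*pick(p,a,-1),show=False)
```

```text
t 16.07 pos [0.5604 0.26   0.015 ] yang 99.7 tilt z [-0.695 -0.117 -0.71 ] F [-0.  -0.6 -0.4] T [ 0.05 -0.35  0.02] w 0.601 q [ 0.33   0.866  1.306  0.116  1.743 -1.438]
pos [0.5603 0.2599 0.015 ] shift [0.0001, -0.0001, 0.0001] turn [-0.0001, 0.0013, 0.0014] deg 0.3
```

Emit:
apply_moves --plan '[[[0, 0, 0, 0, 0, 0, 1], [0, 0, 0, 0, 0, 0, 1], [0, 0, 0, 0, 0, 0, 1], [0, 0, 0, 0, 0, 0, 1], [0, 0, 0, 0, 0, 0, 1], [0, 0, 0, 0, 0, 0, 1], [0, 0, 0, 0, 0, 0, 1], [0, 0, 0, 0, 0, 0, 1]]]' --force 100

```text
time: 16.73
tool_pos: [0.5599, 0.2599, 0.0149]
tcp_rot: [0.201, -2.352, 0.079]
wrist_force: [4.7, 1.2, 5.2]
width: 0.334
```

Run:
```python
from ik import *
im,c=shot("wrist","w13");info()
```

```text
t 16.78 pos [0.5598 0.2599 0.0149] yang 99.7 tilt z [-0.695 -0.117 -0.709] F [4.1 0.6 5.4] T [ 0.1  -0.2  -0.01] w 0.335 q [ 0.33   0.866  1.307  0.116  1.743 -1.439]
```

View pics/w13.png

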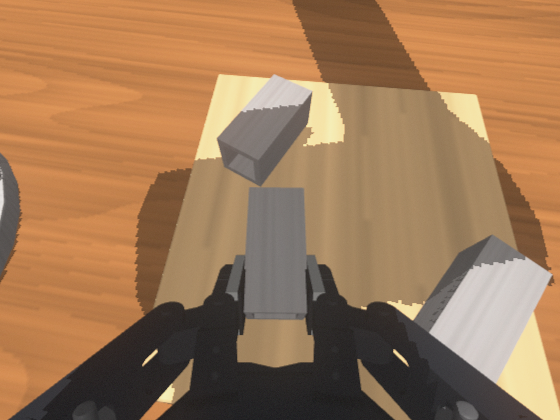

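Emit:
apply_moves --plan '[[[0.01, 0, -0.01, 0, 0, 0, 1], [0.025, 0, -0.025, 0, 0, 0, 1], [0.045, 0, -0.045, 0, 0, 0, 1], [0.065, 0, -0.065, 0, 0, 0, 1], [0.085, 0, -0.085, 0, 0, 0, 1], [0.105, 0, -0.105, 0, 0, 0, 1], [0.12, 0, -0.12, 0, 0, 0, 1], [0.125, 0, -0.125, 0, 0, 0, 1]]]'

```text
time: 17.45
tool_pos: [0.5596, 0.2596, 0.1949]
tcp_rot: [0.202, -2.355, 0.078]
wrist_force: [0.7, 0.4, -0.7]
width: 0.337
```

```bash
cat >> ik.py <<'E'
def up(pos,M,dz): return np.asarray(pos)+[0,0,dz],M
E
python3 - <<'E'
from ik import *
info()
rel(*up(*place(NEST["D"],73,-1),.1))
E
```

```text
t 17.45 pos [0.5596 0.2596 0.1949] yang 99.72 tilt z [-0.693 -0.116 -0.711] F [ 0.7  0.4 -0.7] T [ 0.09 -0.57 -0.05] w 0.337 q [ 0.329  0.691  1.245  0.124  1.975 -1.41 ]
pos [ 0.5802 -0.0547  0.1605] shift [-0.0002, -0.3134, 0.0467] turn [0.0028, -0.3027, 0.6949] deg 136.4
   f 0.25 [[0.27, 0.51, 1.45, -0.01, 1.74, -0.94]]
   f 0.5 [[0.25, 0.39, 1.6, -0.2, 1.55, -0.42]]
   f 0.75 [[0.25, 0.35, 1.71, -0.44, 1.46, 0.16]]
   f 1 [[0.23, 0.41, 1.75, -0.66, 1.48, 0.76]]
```

Emit:
apply_moves --plan '[[[0, -0.013, 0.002, 0.0001, -0.0126, 0.029, 1], [0, -0.026, 0.004, 0.0002, -0.0252, 0.058, 1], [0, -0.039, 0.006, 0.0003, -0.0378, 0.087, 1], [0, -0.052, 0.008, 0.0005, -0.0504, 0.116, 1], [0, -0.065, 0.01, 0.0006, -0.063, 0.145, 1], [0, -0.078, 0.012, 0.0007, -0.0757, 0.174, 1], [0, -0.091, 0.014, 0.0008, -0.0883, 0.203, 1], [0, -0.104, 0.016, 0.0009, -0.1009, 0.2316, 1]]]'

```text
time: 18.12
tool_pos: [0.5642, 0.1538, 0.1778]
tcp_rot: [-0.7, -2.617, 0.431]
wrist_force: [-0.4, -0.2, -1.8]
width: 0.332
```

Run:
```python
from ik import *
info()
rel(*up(*place(NEST["D"],73,-1),.1))
```

```text
t 18.12 pos [0.5642 0.1538 0.1778] yang 63.8 tilt z [-0.447 -0.189 -0.874] F [-0.4 -0.2 -1.8] T [ 0.15 -0.34  0.  ] w 0.332 q [ 0.263  0.472  1.507 -0.067  1.665 -0.774]
pos [ 0.5802 -0.0547  0.1605] shift [-0.1281, -0.1593, 0.0474] turn [-0.0005, -0.2013, 0.4625] deg 90.8
   f 0.25 [[0.25, 0.4, 1.61, -0.2, 1.55, -0.42]]
   f 0.5 [[0.25, 0.36, 1.68, -0.36, 1.48, -0.04]]
   f 0.75 [[0.25, 0.36, 1.73, -0.52, 1.45, 0.36]]
   f 1 [[0.23, 0.41, 1.75, -0.66, 1.48, 0.76]]
```

Emit:
apply_moves --plan '[[[-0.008, -0.01, 0.003, 0, -0.0126, 0.0289, 1], [-0.016, -0.02, 0.006, 0, -0.0252, 0.0578, 1], [-0.024, -0.03, 0.009, 0, -0.0377, 0.0867, 1], [-0.032, -0.04, 0.012, 0, -0.0503, 0.1156, 1], [-0.04, -0.05, 0.015, 0, -0.0629, 0.1445, 1], [-0.048, -0.06, 0.018, 0, -0.0755, 0.1734, 1], [-0.056, -0.07, 0.021, 0, -0.0881, 0.2023, 1], [-0.064, -0.08, 0.024, 0, -0.1007, 0.2312, 1]]]'

```text
time: 18.78
tool_pos: [0.5719, 0.0495, 0.1687]
tcp_rot: [1.673, 2.503, -0.779]
wrist_force: [-0.1, 0.5, -0.9]
width: 0.33
```

Run:
```python
from ik import *
info()
rel(*up(*place(NEST["D"],73,-1),.1))
```

```text
t 18.78 pos [0.5719 0.0495 0.1687] yang 18.71 tilt z [-0.244 -0.42  -0.874] F [-0.1  0.5 -0.9] T [ 0.38 -0.2  -0.05] w 0.33 q [ 0.253  0.361  1.681 -0.355  1.478 -0.038]
pos [ 0.5802 -0.0547  0.1605] shift [-0.0905, -0.0204, 0.049] turn [-0.0004, -0.1006, 0.2315] deg 45.4
   f 0.25 [[0.25, 0.36, 1.71, -0.44, 1.46, 0.16]]
   f 0.5 [[0.25, 0.36, 1.73, -0.52, 1.45, 0.36]]
   f 0.75 [[0.24, 0.38, 1.74, -0.59, 1.46, 0.56]]
   f 1 [[0.23, 0.41, 1.75, -0.66, 1.48, 0.76]]
```

Emit:
apply_moves --plan '[[[-0.013, -0.003, 0.007, 0, -0.0144, 0.0331, 1], [-0.026, -0.006, 0.014, 0, -0.0287, 0.0661, 1], [-0.039, -0.009, 0.021, 0, -0.0431, 0.0992, 1], [-0.052, -0.012, 0.028, 0, -0.0575, 0.1323, 1], [-0.065, -0.015, 0.035, 0, -0.0719, 0.1654, 1], [-0.078, -0.018, 0.042, 0, -0.0862, 0.1984, 1], [-0.0905, -0.0204, 0.049, 0, -0.1006, 0.2315, 1], [-0.0905, -0.0204, 0.049, 0, -0.1006, 0.2315, 1]]]'

```text
time: 19.45
tool_pos: [0.5796, -0.0552, 0.1583]
tcp_rot: [2.045, 1.517, -0.854]
wrist_force: [-0.2, 0.7, -1.4]
width: 0.335
```

Run:
```python
from ik import *
im,c=shot("wrist");im,c=shot("wrist","w14");shot("scene","s14");shot("side","d14")
info()
rel(*up(*place(NEST["D"],73,-1),.03))
```

```text
t 19.65 pos [ 0.5817 -0.0534  0.1613] yang -16.77 tilt z [-0.206 -0.674 -0.71 ] F [-0.1  0.3 -1.5] T [ 0.51 -0.12 -0.01] w 0.338 q [ 0.233  0.413  1.741 -0.657  1.477  0.757]
pos [ 0.5802 -0.0547  0.0905] shift [0.0487, -0.0008, 0.0515] turn [0.0001, -0.0011, 0.0017] deg 0.4
   f 0.25 [[0.23, 0.43, 1.75, -0.66, 1.45, 0.77]]
   f 0.5 [[0.23, 0.45, 1.76, -0.66, 1.43, 0.79]]
   f 0.75 [[0.23, 0.47, 1.77, -0.67, 1.41, 0.81]]
   f 1 [[0.23, 0.49, 1.78, -0.67, 1.39, 0.83]]
```

View pics/w14.png

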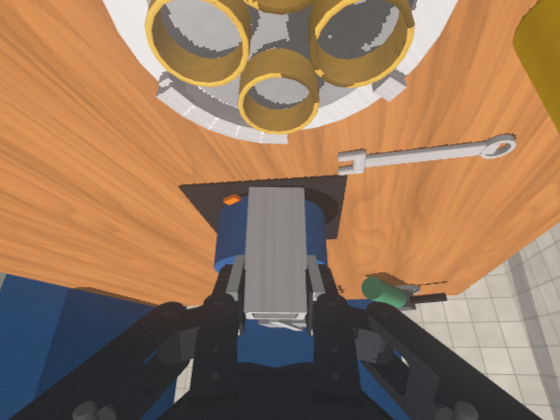

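View pics/s14.png

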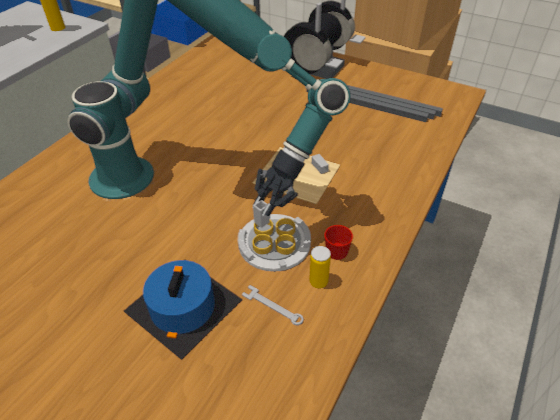

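View pics/d14.png

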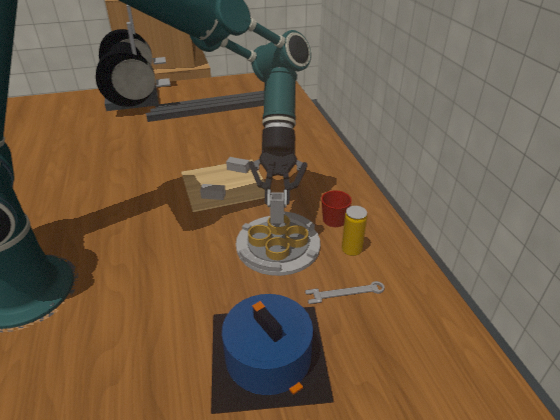

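```bash
cat >> ik.py <<'E'
def edge_check(c,uv,a=45,t0=.008,z0=.015):
    """expected pixel of bottom-edge centre of the n-face of the held piece, and plane solve"""
    st,M=yaw(); A=np.radians(a)
    # tool: -z = cos n + sin d ; x = -(cos d - sin n)
    n=-np.cos(A)*M[:,2]+np.sin(A)*M[:,0]; d=-np.sin(A)*M[:,2]-np.cos(A)*M[:,0]
    P=st["tool_pos"]+n*(.036-z0)+d*(-.0325-t0); print("n",n.round(3),"d",d.round(3),"expected px",c.proj(P).round(1))
    r=c.ray(uv)[0]; Q0=st["tool_pos"]+n*(.036-z0); t=((Q0-c.o)@n)/(r@n); Q=c.o+r*t
    print("bottom edge at",Q.round(4),"axis at",(Q-n*.015).round(4),"d off",((Q-st["tool_pos"])@d).round(4),"y off",((Q-st["tool_pos"])@M[:,1]).round(4))
    return Q-n*.015
E
python3 - <<'E'
from ik import *
c=Cam("wrist"); edge_check(c,[276.5,187.5])
E
```

```text
n [0.289 0.957 0.003] d [ 0.002 -0.004  1.   ] expected px [[275.9 187.1]]
bottom edge at [ 0.588  -0.0332  0.1211] axis at [ 0.5837 -0.0476  0.1211] d off -0.0403 y off 0.0003
```

Emit:
apply_moves --plan '[[[0.006, 0, 0.006, 0, -0.001, 0.0017, 1], [0.014, -0.0005, 0.015, 0, -0.001, 0.0017, 1], [0.023, -0.0008, 0.025, 0, -0.001, 0.0017, 1], [0.032, -0.0008, 0.035, 0, -0.001, 0.0017, 1], [0.041, -0.0008, 0.044, 0, -0.001, 0.0017, 1], [0.0487, -0.0008, 0.0515, 0, -0.001, 0.0017, 1], [0.0487, -0.0008, 0.0515, 0, -0.001, 0.0017, 1], [0.0487, -0.0008, 0.0515, 0, -0.001, 0.0017, 1]]]'

```text
time: 20.32
tool_pos: [0.5798, -0.0556, 0.0895]
tcp_rot: [2.045, 1.511, -0.85]
wrist_force: [0.5, 0.6, -2.1]
width: 0.333
```

Run:
```python
from ik import *
im,c=shot("wrist");im,c=shot("wrist","w15")
info()
rel(*up(*place(NEST["D"],73,-1),.0),show=False)
print(c.proj([[.582,-.049,.044]]))
```

```text
t 20.42 pos [ 0.5811 -0.0554  0.0911] yang -17.06 tilt z [-0.206 -0.677 -0.707] F [ 0.1 -0.6 -1.7] T [ 0.49 -0.14 -0.05] w 0.334 q [ 0.232  0.496  1.773 -0.671  1.388  0.837]
pos [ 0.5802 -0.0547  0.0605] shift [0.0219, -0.0011, 0.0214] turn [0.0004, 0.0003, -0.0009] deg 0.2
[[274.68277101 190.7053423 ]]
```

View pics/w15.png

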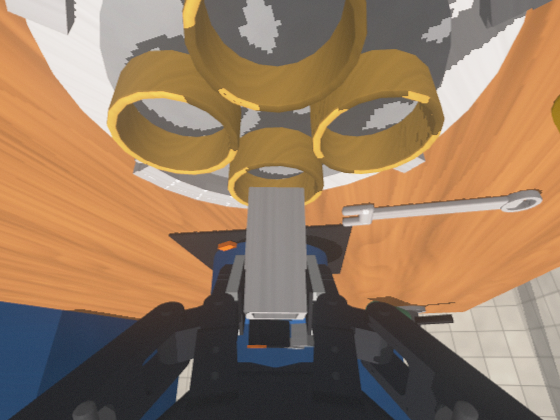

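Emit:
apply_moves --plan '[[[0.002, -0.0005, 0.002, 0, 0, 0, 1], [0.005, -0.001, 0.005, 0, 0, 0, 1], [0.008, -0.001, 0.008, 0, 0, 0, 1], [0.011, -0.001, 0.011, 0, 0, 0, 1], [0.014, -0.001, 0.014, 0, 0, 0, 1], [0.017, -0.001, 0.0165, 0, 0, 0, 1], [0.02, -0.001, 0.0195, 0, 0, 0, 1], [0.0205, -0.001, 0.02, 0, 0, 0, 1]]]'

```text
time: 21.08
tool_pos: [0.5793, -0.0548, 0.0611]
tcp_rot: [2.046, 1.511, -0.848]
wrist_force: [-0.4, -0.5, -2.9]
width: 0.332
```

Run:
```python
from ik import *
im,c=shot("wrist","w16")
info()
rel(*up(*place(NEST["D"],73,-1),.0),show=False)
```

```text
t 21.13 pos [ 0.5793 -0.0548  0.0613] yang -17.07 tilt z [-0.207 -0.677 -0.706] F [-0.9 -0.7 -1.7] T [ 0.52 -0.11  0.03] w 0.333 q [ 0.234  0.534  1.783 -0.676  1.352  0.867]
pos [ 0.5802 -0.0547  0.0605] shift [0.0008, 0.0008, 0.0003] turn [-0.0, 0.0004, -0.0006] deg 0.1
```

View pics/w16.png

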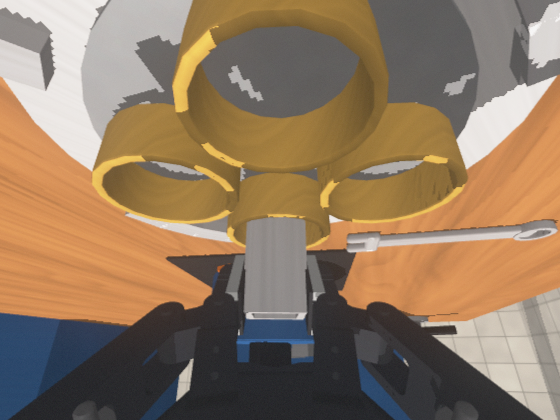

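Emit:
apply_moves --plan '[[[0.0005, 0, 0.0005, 0, 0, 0, 1], [0.001, 0, 0.001, 0, 0, 0, 1], [0.001, 0, 0.001, 0, 0, 0, 1], [0.0015, 0, 0.0015, 0, 0, 0, 1], [0.0015, 0, 0.0015, 0, 0, 0, 1], [0.0015, 0, 0.0015, 0, 0, 0, 1], [0.0015, 0, 0.0015, 0, 0, 0, 1], [0.0015, 0, 0.0015, 0, 0, 0, 1]]]'

```text
time: 21.8
tool_pos: [0.5799, -0.0548, 0.0601]
tcp_rot: [2.046, 1.51, -0.846]
wrist_force: [-0.5, 0.2, -1.3]
width: 0.332
```

Run:
```python
from ik import *
info()
```

```text
t 21.8 pos [ 0.5799 -0.0548  0.0601] yang -17.07 tilt z [-0.206 -0.677 -0.707] F [-0.5  0.2 -1.3] T [ 0.47 -0.16  0.06] w 0.332 q [ 0.234  0.536  1.783 -0.677  1.35   0.869]
```

Emit:
apply_moves --plan '[[[0.0005, 0, 0.0005, 0, 0, 0, 1], [0.001, 0, 0.001, 0, 0, 0, 1], [0.0013, 0, 0.0013, 0, 0, 0, 1], [0.0013, 0, 0.0013, 0, 0, 0, 1], [0.0013, 0, 0.0013, 0, 0, 0, 1], [0.0013, 0, 0.0013, 0, 0, 0, 1], [0.0013, 0, 0.0013, 0, 0, 0, 1], [0.0013, 0, 0.0013, 0, 0, 0, 1]]]'

```text
time: 22.47
tool_pos: [0.58, -0.0548, 0.0599]
tcp_rot: [2.046, 1.509, -0.847]
wrist_force: [-1.4, 2.9, 5.4]
width: 0.334
```

Run:
```python
from ik import *
info()
```

```text
t 22.47 pos [ 0.58   -0.0548  0.0599] yang -17.1 tilt z [-0.206 -0.678 -0.706] F [-1.4  2.9  5.4] T [ 0.04  0.51 -0.29] w 0.334 q [ 0.234  0.537  1.782 -0.677  1.351  0.87 ]
```

Emit:
apply_moves --plan '[[[0, 0, 0, 0, 0, 0, -0.1], [0, 0, 0, 0, 0, 0, -0.1], [0, 0, 0, 0, 0, 0, -0.1], [0, 0, 0, 0, 0, 0, -0.1], [0, 0, 0, 0, 0, 0, -0.1], [0, 0, -0.01, 0, 0, 0, -0.1], [0, 0, -0.03, 0, 0, 0, -0.1], [0, 0, -0.05, 0, 0, 0, -0.1]]]'

```text
time: 23.13
tool_pos: [0.5895, -0.0208, 0.0936]
tcp_rot: [2.046, 1.51, -0.849]
wrist_force: [0.5, 0.1, 0.2]
width: 0.546
```

Emit:
apply_moves --plan '[[[0, 0, -0.03, 0, 0, 0, -0.2], [0, 0, -0.06, 0, 0, 0, -0.2], [0, 0, -0.09, 0, 0, 0, -0.2], [0, 0, -0.11, 0, 0, 0, -0.2], [0, 0, -0.12, 0, 0, 0, -0.2], [0, 0, -0.12, 0, 0, 0, -0.2], [0, 0, -0.12, 0, 0, 0, -0.2], [0, 0, -0.12, 0, 0, 0, -0.2]]]'

```text
time: 23.8
tool_pos: [0.6139, 0.0595, 0.177]
tcp_rot: [2.046, 1.511, -0.85]
wrist_force: [-0.6, 0.1, 0.7]
width: 0.602
```

Run:
```python
from ik import *
info(); shot("wrist","w17"); shot("scene","s17")
im=cv2.imread("pics/s17.png"); cv2.imwrite("pics/s17z.png",cv2.resize(im[140:290,220:370],None,fx=4,fy=4,interpolation=cv2.INTER_CUBIC))
p,a=PIECE["b"]
rel(*pick(p,a,-1),back=.17)
rel([.53,.25,.3],pick(p,a,-1,a=10)[1])
```

```text
t 23.8 pos [0.6139 0.0595 0.177 ] yang -17.1 tilt z [-0.208 -0.677 -0.706] F [-0.6  0.1  0.7] T [ 0.35 -0.06 -0.01] w 0.602 q [ 0.373  0.514  1.562 -0.589  1.615  0.815]
pos [0.5871 0.1893 0.1352] shift [0.1118, -0.0637, -0.0534] turn [-0.0007, 0.3992, -0.5133] deg 117.0
   f 0.25 [[0.31, 0.41, 1.61, -0.36, 1.47, 0.32]]
   f 0.5 [[0.21, 0.41, 1.59, -0.07, 1.45, -0.21]]
   f 0.75 [[0.12, 0.5, 1.51, 0.17, 1.58, -0.71]]
   f 1 [[0.09, 0.68, 1.39, 0.34, 1.79, -1.14]]
pos [0.53 0.25 0.3 ] shift [0.0239, -0.1362, -0.1987] turn [-0.1467, 0.247, -0.4631] deg 98.1
   f 0.25 [[0.41, 0.34, 1.65, -0.48, 1.49, 0.43]]
   f 0.5 [[0.4, 0.22, 1.69, -0.32, 1.42, 0.01]]
   f 0.75 [[0.37, 0.15, 1.68, -0.1, 1.42, -0.43]]
   f 1 [[0.33, 0.14, 1.63, 0.12, 1.5, -0.86]]
```

View pics/w17.png

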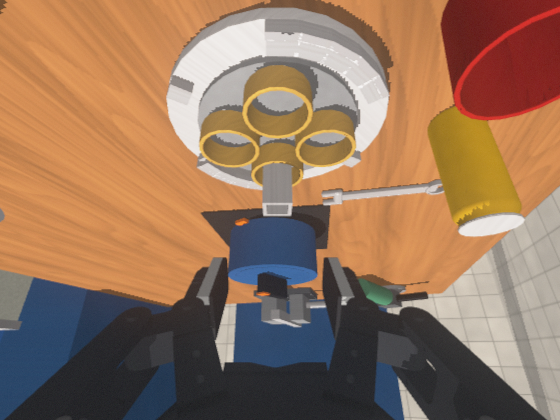

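View pics/s17z.png

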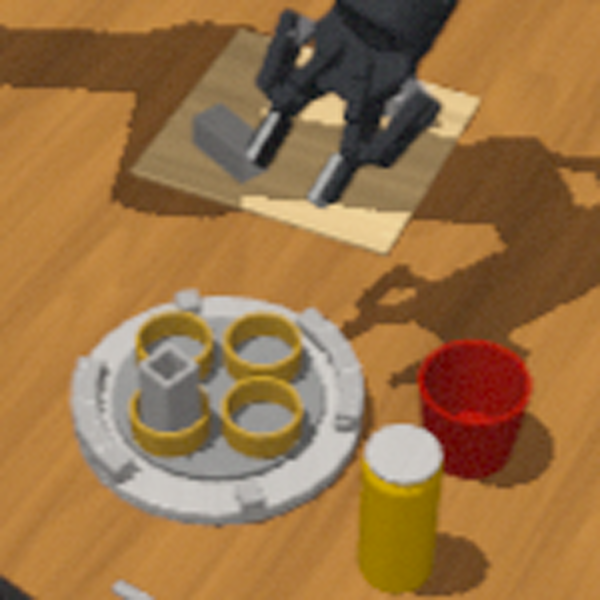

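Emit:
apply_moves --plan '[[[0.02, -0.008, -0.02, 0, 0.0349, -0.0449, -0.2], [0.04, -0.016, -0.03, 0, 0.0699, -0.0898, -0.2], [0.056, -0.024, -0.04, 0, 0.1048, -0.1347, -0.2], [0.07, -0.032, -0.05, 0, 0.1397, -0.1797, -0.2], [0.08, -0.04, -0.055, 0, 0.1747, -0.2246, -0.2], [0.09, -0.048, -0.06, 0, 0.2096, -0.2695, -0.2], [0.1, -0.056, -0.06, 0, 0.2445, -0.3144, -0.2], [0.112, -0.064, -0.06, 0, 0.2794, -0.3593, -0.2]]]'

```text
time: 24.57
tool_pos: [0.5891, 0.1951, 0.1414]
tcp_rot: [-1.597, -2.488, 0.407]
wrist_force: [1.1, -0.8, 0.1]
width: 0.6
```

Run:
```python
from ik import *
info(); 
p,a=PIECE["b"]
rel(*pick(p,a,-1),back=.19)
```

```text
t 24.57 pos [0.5891 0.1951 0.1414] yang 24.45 tilt z [-0.276 -0.142 -0.951] F [ 1.1 -0.8  0.1] T [ 0.06 -0.17  0.04] w 0.6 q [ 0.309  0.436  1.578 -0.052  1.439 -0.106]
pos [0.6002 0.1839 0.1494] shift [-0.0149, 0.0028, -0.009] turn [0.0005, 0.2031, -0.2602] deg 59.4
   f 0.25 [[0.23, 0.46, 1.55, 0.08, 1.48, -0.4]]
   f 0.5 [[0.16, 0.51, 1.5, 0.19, 1.57, -0.67]]
   f 0.75 [[0.11, 0.59, 1.43, 0.28, 1.69, -0.91]]
   f 1 [[0.08, 0.68, 1.35, 0.34, 1.82, -1.14]]
```

Emit:
apply_moves --plan '[[[-0.002, 0, -0.001, 0, 0.0254, -0.0325, -0.2], [-0.004, 0.001, -0.002, 0, 0.0508, -0.065, -0.2], [-0.006, 0.001, -0.003, 0, 0.0762, -0.0976, -0.2], [-0.008, 0.001, -0.004, 0, 0.1016, -0.1301, -0.2], [-0.01, 0.002, -0.005, 0, 0.127, -0.1626, -0.2], [-0.012, 0.002, -0.006, 0, 0.1523, -0.1952, -0.2], [-0.014, 0.003, -0.008, 0, 0.1777, -0.2277, -0.2], [-0.015, 0.003, -0.009, 0, 0.2031, -0.2602, -0.2]]]'

```text
time: 25.23
tool_pos: [0.6007, 0.1824, 0.1489]
tcp_rot: [-0.502, -2.332, -0.175]
wrist_force: [0.2, 0.7, -0.8]
width: 0.601
```

Run:
```python
from ik import *
for i in range(3): im,c=shot("wrist","w18")
info(); 
p,a=PIECE["b"]
rel(*pick(p,a,-1),back=.05)
print(c.proj([[p[0],p[1],.021]]))
```

```text
t 25.38 pos [0.6002 0.1824 0.1461] yang 65.88 tilt z [-0.638  0.264 -0.723] F [-0.4 -0.   0.4] T [-0.11 -0.27  0.02] w 0.598 q [ 0.08   0.676  1.356  0.328  1.801 -1.1  ]
pos [0.5088 0.2218 0.0504] shift [0.0059, 0.0012, 0.138] turn [0.0001, 0.0073, -0.0125] deg 2.6
   f 0.25 [[0.09, 0.66, 1.43, 0.34, 1.75, -1.12]]
   f 0.5 [[0.11, 0.65, 1.5, 0.35, 1.69, -1.13]]
   f 0.75 [[0.12, 0.65, 1.56, 0.36, 1.64, -1.15]]
   f 1 [[0.14, 0.65, 1.62, 0.37, 1.59, -1.17]]
[[276.61140268 170.70933844]]
```

View pics/w18.png

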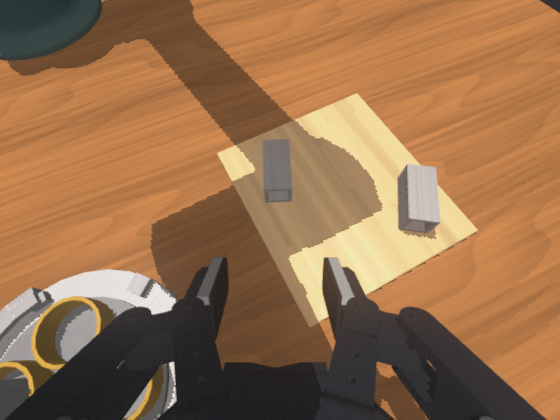

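Emit:
apply_moves --plan '[[[0.002, 0, 0.03, 0, 0.0073, -0.0125, -0.2], [0.004, 0.001, 0.06, 0, 0.0073, -0.0125, -0.2], [0.006, 0.001, 0.09, 0, 0.0073, -0.0125, -0.2], [0.006, 0.001, 0.12, 0, 0.0073, -0.0125, -0.2], [0.006, 0.001, 0.138, 0, 0.0073, -0.0125, -0.2], [0.006, 0.001, 0.138, 0, 0.0073, -0.0125, -0.2], [0.006, 0.001, 0.138, 0, 0.0073, -0.0125, -0.2], [0.006, 0.001, 0.138, 0, 0.0073, -0.0125, -0.2]]]'

```text
time: 26.05
tool_pos: [0.5108, 0.2235, 0.0547]
tcp_rot: [-0.456, -2.327, -0.194]
wrist_force: [-0.1, -0.8, -0.0]
width: 0.601
```

Run:
```python
from ik import *
for i in range(2): im,c=shot("wrist","w19")
info(); 
p,a=PIECE["b"]
rel(*pick(p,a,-1))
print(c.proj([[p[0],p[1],.021]]))
```

```text
t 26.15 pos [0.5117 0.2233 0.0548] yang 67.68 tilt z [-0.648  0.271 -0.712] F [-0.1 -0.4 -0.3] T [-0.12 -0.28  0.01] w 0.6 q [ 0.14   0.647  1.605  0.367  1.591 -1.172]
pos [0.4761 0.2353 0.015 ] shift [-0.0012, -0.0026, 0.0547] turn [0.0007, 0.0023, 0.0021] deg 0.6
   f 0.25 [[0.15, 0.64, 1.63, 0.37, 1.57, -1.17]]
   f 0.5 [[0.15, 0.65, 1.65, 0.38, 1.55, -1.18]]
   f 0.75 [[0.16, 0.65, 1.67, 0.38, 1.53, -1.18]]
   f 1 [[0.17, 0.65, 1.69, 0.38, 1.5, -1.18]]
[[271.74721576 219.44072395]]
```

View pics/w19.png

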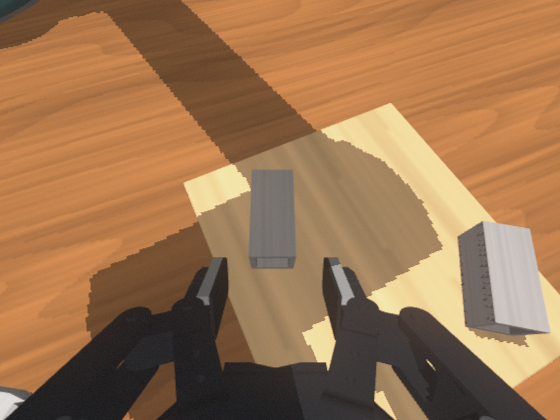

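Emit:
apply_moves --plan '[[[0, -0.001, 0.015, 0, 0.002, 0.002, -0.2], [-0.001, -0.002, 0.03, 0, 0.002, 0.002, -0.2], [-0.001, -0.0025, 0.043, 0, 0.002, 0.002, -0.2], [-0.001, -0.0025, 0.053, 0, 0.002, 0.002, -0.2], [-0.001, -0.0025, 0.0535, 0, 0.002, 0.002, -0.2], [-0.001, -0.0025, 0.0535, 0, 0.002, 0.002, -0.2], [-0.001, -0.0025, 0.0535, 0, 0.002, 0.002, -0.2], [-0.001, -0.0025, 0.0535, 0, 0.002, 0.002, -0.2]]]'

```text
time: 26.82
tool_pos: [0.4754, 0.2352, 0.015]
tcp_rot: [-0.462, -2.317, -0.193]
wrist_force: [0.9, -0.6, -0.7]
width: 0.599
```

Run:
```python
from ik import *
info(); 
p,a=PIECE["b"]
rel(*pick(p,a,-1),show=False)
```

```text
t 26.82 pos [0.4754 0.2352 0.015 ] yang 67.45 tilt z [-0.654  0.272 -0.706] F [ 0.9 -0.6 -0.7] T [-0.13 -0.33  0.03] w 0.599 q [ 0.163  0.656  1.689  0.385  1.507 -1.184]
pos [0.4761 0.2353 0.015 ] shift [-0.0004, 0.0004, -0.0004] turn [0.0004, -0.0005, 0.0] deg 0.1
```

Close, then lift.

Emit:
apply_moves --plan '[[[0, 0, 0, 0, 0, 0, 1], [0, 0, 0, 0, 0, 0, 1], [0, 0, 0, 0, 0, 0, 1], [0, 0, 0, 0, 0, 0, 1], [0, 0, 0, 0, 0, 0, 1], [0, 0, 0, 0, 0, 0, 1], [0, 0, 0, 0, 0, 0, 1], [0, 0, 0, 0, 0, 0, 1]]]' --force 100

```text
time: 27.48
tool_pos: [0.4755, 0.2352, 0.0153]
tcp_rot: [-0.462, -2.318, -0.193]
wrist_force: [3.8, -1.2, 5.1]
width: 0.337
```

Emit:
apply_moves --plan '[[[0.01, 0, -0.01, 0, 0, 0, 1], [0.025, 0, -0.025, 0, 0, 0, 1], [0.045, 0, -0.045, 0, 0, 0, 1], [0.065, 0, -0.065, 0, 0, 0, 1], [0.085, 0, -0.085, 0, 0, 0, 1], [0.105, 0, -0.105, 0, 0, 0, 1], [0.12, 0, -0.12, 0, 0, 0, 1], [0.125, 0, -0.125, 0, 0, 0, 1]]]'

```text
time: 28.15
tool_pos: [0.4757, 0.2353, 0.1949]
tcp_rot: [-0.46, -2.32, -0.194]
wrist_force: [0.4, 1.0, -0.7]
width: 0.33
```

Run:
```python
from ik import *
info(); shot("wrist","w20")
rel(*up(*place(NEST["B"],73,-1),.1))
```

```text
t 28.15 pos [0.4757 0.2353 0.1949] yang 67.49 tilt z [-0.652  0.272 -0.708] F [ 0.4  1.  -0.7] T [-0.22 -0.55 -0.06] w 0.33 q [ 0.163  0.444  1.628  0.391  1.758 -1.082]
pos [0.5497 0.0028 0.1605] shift [-0.135, -0.1866, -0.0874] turn [0.001, -0.3993, 0.5124] deg 116.9
   f 0.25 [[0.17, 0.3, 1.72, 0.2, 1.57, -0.67]]
   f 0.5 [[0.23, 0.23, 1.78, -0.07, 1.44, -0.2]]
   f 0.75 [[0.29, 0.26, 1.8, -0.36, 1.42, 0.33]]
   f 1 [[0.33, 0.39, 1.77, -0.61, 1.52, 0.83]]
```

View pics/w20.png

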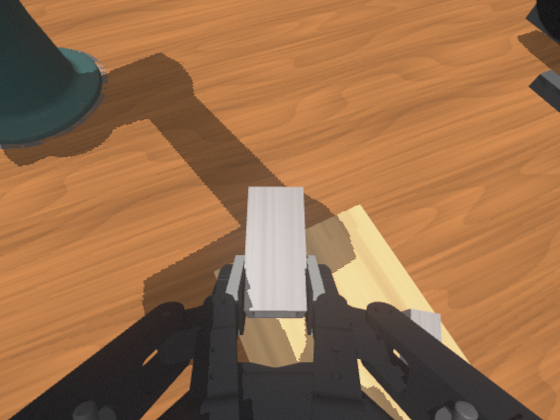

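Emit:
apply_moves --plan '[[[-0.006, -0.008, -0.004, 0, -0.018, 0.0231, 1], [-0.012, -0.017, -0.008, 0, -0.036, 0.0461, 1], [-0.018, -0.025, -0.012, 0, -0.0539, 0.0692, 1], [-0.024, -0.034, -0.016, 0, -0.0719, 0.0922, 1], [-0.03, -0.042, -0.02, 0, -0.0899, 0.1153, 1], [-0.036, -0.05, -0.0235, 0, -0.1078, 0.1383, 1], [-0.0425, -0.059, -0.0275, 0, -0.1258, 0.1614, 1], [-0.0486, -0.0672, -0.0315, 0, -0.1437, 0.1845, 1]]]'

```text
time: 28.87
tool_pos: [0.5001, 0.1501, 0.177]
tcp_rot: [-1.256, -2.486, 0.222]
wrist_force: [0.8, -0.4, -1.8]
width: 0.337
```

Run:
```python
from ik import *
info()
rel(*up(*place(NEST["B"],73,-1),.1))
```

```text
t 28.87 pos [0.5001 0.1501 0.177 ] yang 38.48 tilt z [-0.372  0.016 -0.928] F [ 0.8 -0.4 -1.8] T [-0.04 -0.24 -0.02] w 0.337 q [ 0.187  0.268  1.75   0.085  1.497 -0.47 ]
pos [0.5497 0.0028 0.1605] shift [-0.1494, -0.0458, -0.0055] turn [-0.0019, -0.2548, 0.3272] deg 74.6
   f 0.25 [[0.23, 0.24, 1.78, -0.09, 1.43, -0.15]]
   f 0.5 [[0.28, 0.25, 1.8, -0.28, 1.41, 0.18]]
   f 0.75 [[0.31, 0.3, 1.8, -0.46, 1.44, 0.51]]
   f 1 [[0.33, 0.39, 1.77, -0.61, 1.52, 0.83]]
```

Emit:
apply_moves --plan '[[[-0.0107, -0.0033, -0.0004, 0, -0.0182, 0.0234, 1], [-0.0213, -0.0065, -0.0008, 0, -0.0364, 0.0467, 1], [-0.032, -0.0098, -0.0012, 0, -0.0546, 0.0701, 1], [-0.0427, -0.0131, -0.0016, 0, -0.0728, 0.0935, 1], [-0.0534, -0.0164, -0.002, 0, -0.091, 0.1169, 1], [-0.064, -0.0196, -0.0024, 0, -0.1092, 0.1402, 1], [-0.0747, -0.0229, -0.0028, 0, -0.1274, 0.1636, 1], [-0.0854, -0.0262, -0.003, 0, -0.1456, 0.187, 1]]]'

```text
time: 29.53
tool_pos: [0.5285, 0.0664, 0.1673]
tcp_rot: [1.96, 2.207, -0.671]
wrist_force: [-0.3, -0.3, -2.1]
width: 0.332
```

Run:
```python
from ik import *
info()
rel(*up(*place(NEST["B"],73,-1),.1),show=False)
```

```text
t 29.53 pos [0.5285 0.0664 0.1673] yang 3.93 tilt z [-0.203 -0.396 -0.895] F [-0.3 -0.3 -2.1] T [ 0.26 -0.18 -0.03] w 0.332 q [ 0.289  0.264  1.797 -0.332  1.421  0.277]
pos [0.5497 0.0028 0.1605] shift [-0.0591, 0.018, 0.027] turn [-0.0015, -0.1088, 0.1407] deg 32.0
```

Emit:
apply_moves --plan '[[[-0.0099, 0.003, 0.0045, 0, -0.0181, 0.0235, 1], [-0.0197, 0.006, 0.009, 0, -0.0363, 0.0469, 1], [-0.0296, 0.009, 0.0135, 0, -0.0544, 0.0704, 1], [-0.0394, 0.012, 0.018, 0, -0.0725, 0.0938, 1], [-0.0493, 0.015, 0.0225, -0.001, -0.0907, 0.1173, 1], [-0.0591, 0.018, 0.027, -0.0015, -0.1088, 0.1407, 1], [-0.0591, 0.018, 0.027, -0.0015, -0.1088, 0.1407, 1], [-0.0591, 0.018, 0.027, -0.0015, -0.1088, 0.1407, 1]]]'

```text
time: 30.2
tool_pos: [0.5496, 0.0035, 0.1595]
tcp_rot: [2.045, 1.523, -0.849]
wrist_force: [-0.7, 0.5, -2.2]
width: 0.334
```

Run:
```python
from ik import *
im,c=shot("wrist");im,c=shot("wrist","w21")
info()
rel(*up(*place(NEST["B"],73,-1),.03))
edge_check(c,[276.5,187.5])
```

```text
t 30.3 pos [0.5506 0.0037 0.1614] yang -16.82 tilt z [-0.205 -0.673 -0.71 ] F [ 1.6  0.1 -1. ] T [ 0.44 -0.15  0.01] w 0.332 q [ 0.328  0.393  1.769 -0.609  1.517  0.826]
pos [0.5497 0.0028 0.0905] shift [0.0491, -0.0004, 0.0512] turn [0.0001, -0.0015, 0.0013] deg 0.4
   f 0.25 [[0.33, 0.41, 1.78, -0.61, 1.49, 0.84]]
   f 0.5 [[0.33, 0.43, 1.79, -0.61, 1.47, 0.86]]
   f 0.75 [[0.33, 0.45, 1.8, -0.62, 1.45, 0.88]]
   f 1 [[0.33, 0.47, 1.81, -0.62, 1.42, 0.9]]
n [0.289 0.957 0.005] d [ 0.001 -0.005  1.   ] expected px [[276.8 188.4]]
bottom edge at [0.5565 0.0241 0.1205] axis at [0.5521 0.0097 0.1204] d off -0.041 y off -0.0002
```

View pics/w21.png

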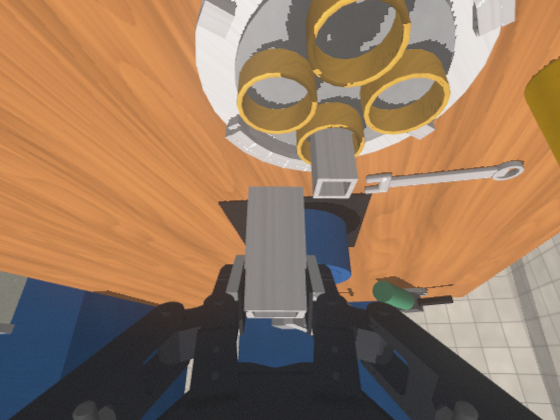

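Emit:
apply_moves --plan '[[[0.006, 0, 0.006, 0, -0.001, 0.001, 1], [0.014, 0, 0.015, 0, -0.001, 0.001, 1], [0.023, 0, 0.025, 0, -0.001, 0.001, 1], [0.032, 0, 0.035, 0, -0.001, 0.001, 1], [0.041, 0, 0.044, 0, -0.001, 0.001, 1], [0.049, 0, 0.051, 0, -0.001, 0.001, 1], [0.049, 0, 0.051, 0, -0.001, 0.001, 1], [0.049, 0, 0.051, 0, -0.001, 0.001, 1]]]'

```text
time: 30.97
tool_pos: [0.5503, 0.0021, 0.0903]
tcp_rot: [2.045, 1.513, -0.848]
wrist_force: [0.5, 0.4, -0.9]
width: 0.334
```

Run:
```python
from ik import *
im,c=shot("wrist");im,c=shot("wrist","w22")
info()
rel(*up(*place(NEST["B"],73,-1),.0),show=False)
```

```text
t 31.07 pos [0.5514 0.0024 0.0918] yang -17.0 tilt z [-0.205 -0.676 -0.708] F [ 0.6  0.  -1.9] T [ 0.49 -0.18  0.01] w 0.333 q [ 0.327  0.479  1.798 -0.62   1.424  0.899]
pos [0.5497 0.0028 0.0605] shift [0.022, -0.0018, 0.0222] turn [0.0007, -0.0002, -0.0007] deg 0.2
```

View pics/w22.png

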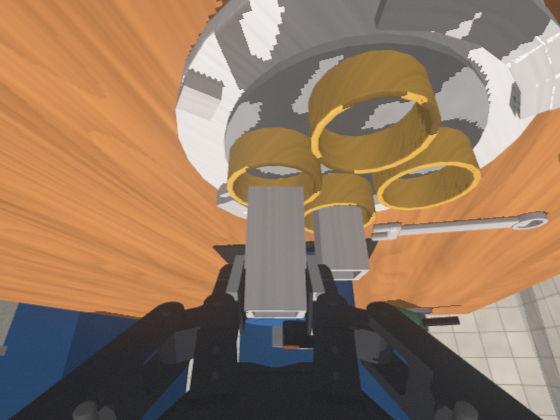

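Emit:
apply_moves --plan '[[[0.002, -0.0005, 0.002, 0, 0, 0, 1], [0.005, -0.001, 0.005, 0, 0, 0, 1], [0.008, -0.0015, 0.008, 0, 0, 0, 1], [0.011, -0.0015, 0.011, 0, 0, 0, 1], [0.014, -0.0015, 0.014, 0, 0, 0, 1], [0.017, -0.0015, 0.017, 0, 0, 0, 1], [0.02, -0.0015, 0.02, 0, 0, 0, 1], [0.021, -0.0015, 0.021, 0, 0, 0, 1]]]'

```text
time: 31.73
tool_pos: [0.5491, 0.0027, 0.0608]
tcp_rot: [2.046, 1.513, -0.846]
wrist_force: [-0.6, 0.2, -2.3]
width: 0.333
```

Emit:
apply_moves --plan '[[[0.0005, 0, 0.0005, 0, 0, 0, 1], [0.001, 0, 0.001, 0, 0, 0, 1], [0.001, 0, 0.001, 0, 0, 0, 1], [0.0015, 0, 0.0015, 0, 0, 0, 1], [0.0015, 0, 0.0015, 0, 0, 0, 1], [0.0015, 0, 0.0015, 0, 0, 0, 1], [0.0015, 0, 0.0015, 0, 0, 0, 1], [0.0015, 0, 0.0015, 0, 0, 0, 1]]]'

```text
time: 32.4
tool_pos: [0.5496, 0.0027, 0.0606]
tcp_rot: [2.046, 1.511, -0.845]
wrist_force: [-2.6, 2.0, 5.4]
width: 0.33
```

Run:
```python
from ik import *
info()
```

```text
t 32.4 pos [0.5496 0.0027 0.0606] yang -17.03 tilt z [-0.205 -0.677 -0.707] F [-2.6  2.   5.4] T [-0.1   0.61 -0.28] w 0.33 q [ 0.329  0.519  1.809 -0.624  1.384  0.93 ]
```

Emit:
apply_moves --plan '[[[0, 0, 0, 0, 0, 0, -0.1], [0, 0, 0, 0, 0, 0, -0.1], [0, 0, 0, 0, 0, 0, -0.1], [0, 0, 0, 0, 0, 0, -0.1], [0, 0, 0, 0, 0, 0, -0.1], [0, 0, -0.01, 0, 0, 0, -0.1], [0, 0, -0.03, 0, 0, 0, -0.1], [0, 0, -0.05, 0, 0, 0, -0.1]]]'

```text
time: 33.07
tool_pos: [0.5593, 0.0368, 0.0952]
tcp_rot: [2.046, 1.512, -0.847]
wrist_force: [0.9, -0.1, 0.5]
width: 0.551
```

Emit:
apply_moves --plan '[[[0, 0, -0.03, 0, 0, 0, -0.2], [0, 0, -0.06, 0, 0, 0, -0.2], [0, 0, -0.09, 0, 0, 0, -0.2], [0, 0, -0.11, 0, 0, 0, -0.2], [0, 0, -0.12, 0, 0, 0, -0.2], [0, 0, -0.12, 0, 0, 0, -0.2], [0, 0, -0.12, 0, 0, 0, -0.2], [0, 0, -0.12, 0, 0, 0, -0.2]]]'

```text
time: 33.73
tool_pos: [0.5835, 0.1169, 0.1787]
tcp_rot: [2.046, 1.513, -0.848]
wrist_force: [-0.1, -0.3, 0.3]
width: 0.599
```

Run:
```python
from ik import *
info(); shot("wrist","w23"); shot("scene","s23");shot("side","d23")
im=cv2.imread("pics/s23.png"); im2=cv2.imread("pics/d23.png")
cv2.imwrite("pics/z23.png",np.hstack([cv2.resize(im[140:290,230:360],None,fx=3,fy=3,interpolation=cv2.INTER_CUBIC),cv2.resize(im2[140:290,170:300],None,fx=3,fy=3,interpolation=cv2.INTER_CUBIC)]))
p,a=PIECE["a"]
rel(*pick(p,a,-1),back=.17)
```

```text
t 33.73 pos [0.5835 0.1169 0.1787] yang -17.03 tilt z [-0.207 -0.677 -0.706] F [-0.1 -0.3  0.3] T [ 0.36 -0.16  0.04] w 0.599 q [ 0.46   0.507  1.568 -0.543  1.654  0.878]
pos [0.6711 0.2894 0.1352] shift [0.1656, 0.033, -0.1045] turn [-0.0002, 0.4242, -0.4481] deg 111.1
   f 0.25 [[0.39, 0.44, 1.56, -0.31, 1.5, 0.43]]
   f 0.5 [[0.28, 0.47, 1.5, -0.02, 1.45, -0.06]]
   f 0.75 [[0.19, 0.59, 1.37, 0.27, 1.55, -0.52]]
   f 1 [[0.15, 0.81, 1.17, 0.5, 1.78, -0.89]]
```

View pics/z23.png

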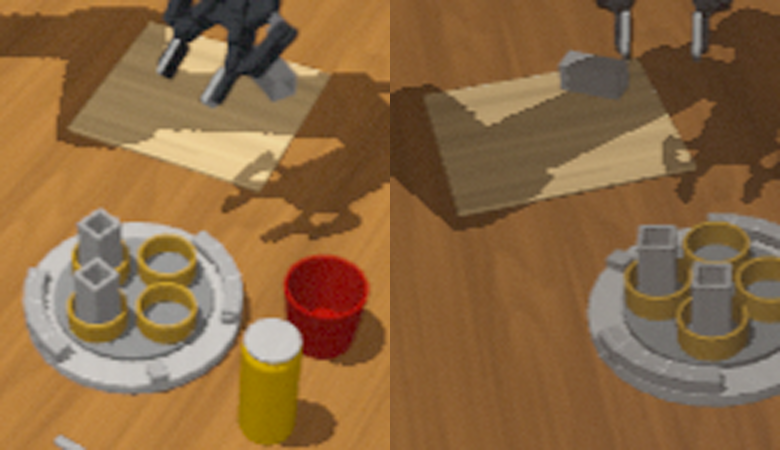

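View pics/w23.png

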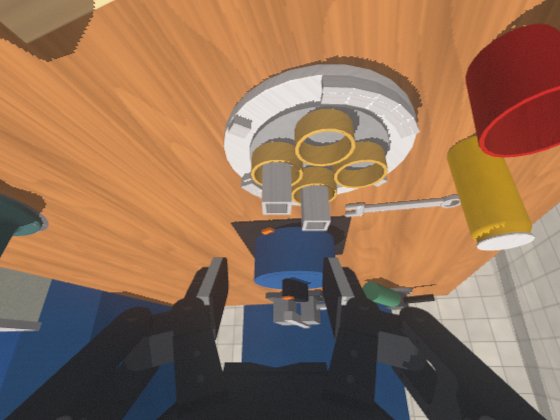

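Emit:
apply_moves --plan '[[[0.03, 0.004, -0.015, 0, 0.0371, -0.0392, -0.2], [0.055, 0.008, -0.03, 0, 0.0742, -0.0784, -0.2], [0.08, 0.012, -0.045, 0, 0.1114, -0.1176, -0.2], [0.1, 0.017, -0.06, 0, 0.1485, -0.1568, -0.2], [0.12, 0.021, -0.075, 0, 0.1856, -0.196, -0.2], [0.14, 0.025, -0.09, 0, 0.2227, -0.2353, -0.2], [0.155, 0.029, -0.1, 0, 0.2598, -0.2745, -0.2], [0.166, 0.033, -0.11, 0, 0.297, -0.3137, -0.2]]]'

```text
time: 34.55
tool_pos: [0.6732, 0.2956, 0.1399]
tcp_rot: [-1.666, -2.431, 0.305]
wrist_force: [0.2, -0.2, -0.6]
width: 0.599
```

Run:
```python
from ik import *
info()
p,a=PIECE["a"]
rel(*pick(p,a,-1),back=.18)
```

```text
t 34.55 pos [0.6732 0.2956 0.1399] yang 21.39 tilt z [-0.261 -0.067 -0.963] F [ 0.2 -0.2 -0.6] T [ 0.07 -0.09 -0.04] w 0.599 q [ 0.366  0.616  1.304  0.031  1.493 -0.01 ]
pos [0.677  0.2855 0.1423] shift [-0.0107, -0.0007, -0.0026] turn [0.0005, 0.2043, -0.2148] deg 53.4
   f 0.25 [[0.3, 0.63, 1.3, 0.17, 1.51, -0.25]]
   f 0.5 [[0.23, 0.67, 1.27, 0.3, 1.58, -0.49]]
   f 0.75 [[0.18, 0.73, 1.22, 0.41, 1.67, -0.7]]
   f 1 [[0.14, 0.81, 1.15, 0.5, 1.79, -0.89]]
```

Emit:
apply_moves --plan '[[[-0.001, 0, -0.001, 0, 0.0255, -0.0269, -0.2], [-0.003, 0, -0.001, 0, 0.0511, -0.0537, -0.2], [-0.004, 0, -0.002, 0, 0.0766, -0.0806, -0.2], [-0.006, 0, -0.002, 0, 0.1022, -0.1074, -0.2], [-0.008, 0, -0.003, 0, 0.1277, -0.1343, -0.2], [-0.009, -0.001, -0.003, 0, 0.1532, -0.1611, -0.2], [-0.0107, -0.001, -0.003, 0, 0.1788, -0.188, -0.2], [-0.0107, -0.001, -0.003, 0, 0.2043, -0.2148, -0.2]]]'

```text
time: 35.22
tool_pos: [0.677, 0.2827, 0.1433]
tcp_rot: [-0.688, -2.274, -0.286]
wrist_force: [0.9, 0.3, -0.3]
width: 0.601
```

Run:
```python
from ik import *
for i in range(3): im,c=shot("wrist","w24")
info()
p,a=PIECE["a"]
rel(*pick(p,a,-1),back=.05)
print(c.proj([[p[0],p[1],.021]]))
```

```text
t 35.37 pos [0.6764 0.2825 0.1396] yang 56.02 tilt z [-0.588  0.39  -0.709] F [-0.3 -0.4 -0.3] T [-0.2  -0.34 -0.  ] w 0.599 q [ 0.137  0.809  1.156  0.498  1.788 -0.884]
pos [0.6004 0.3363 0.0504] shift [0.0031, 0.0028, 0.129] turn [0.0001, 0.0007, -0.0036] deg 0.7
   f 0.25 [[0.16, 0.8, 1.22, 0.5, 1.73, -0.9]]
   f 0.5 [[0.18, 0.79, 1.28, 0.51, 1.68, -0.91]]
   f 0.75 [[0.2, 0.78, 1.34, 0.52, 1.63, -0.92]]
   f 1 [[0.22, 0.78, 1.39, 0.53, 1.58, -0.93]]
[[278.62164061 175.35470358]]
```

View pics/w24.png

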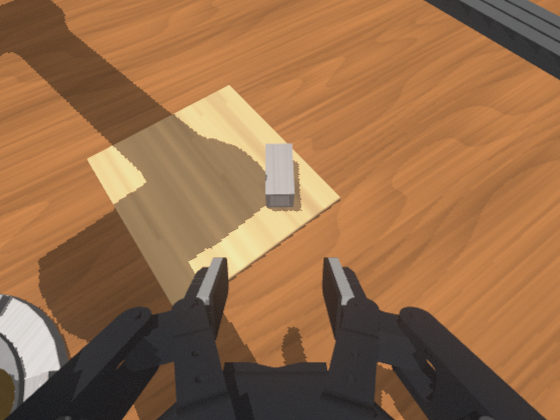

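Emit:
apply_moves --plan '[[[0.001, 0.001, 0.03, 0, 0.0007, -0.0036, -0.2], [0.003, 0.003, 0.06, 0, 0.0007, -0.0036, -0.2], [0.003, 0.003, 0.09, 0, 0.0007, -0.0036, -0.2], [0.003, 0.003, 0.115, 0, 0.0007, -0.0036, -0.2], [0.003, 0.003, 0.129, 0, 0.0007, -0.0036, -0.2], [0.003, 0.003, 0.129, 0, 0.0007, -0.0036, -0.2], [0.003, 0.003, 0.129, 0, 0.0007, -0.0036, -0.2], [0.003, 0.003, 0.129, 0, 0.0007, -0.0036, -0.2]]]'

```text
time: 36.03
tool_pos: [0.6028, 0.3387, 0.0557]
tcp_rot: [-0.679, -2.282, -0.29]
wrist_force: [-0.2, -0.5, -0.1]
width: 0.6
```

Run:
```python
from ik import *
for i in range(2): im,c=shot("wrist","w25")
info()
p,a=PIECE["a"]
rel(*pick(p,a,-1),show=False)
print(c.proj([[p[0],p[1],.021]]))
```

```text
t 36.13 pos [0.6034 0.3384 0.0559] yang 56.64 tilt z [-0.584  0.392 -0.711] F [-0.6 -0.4 -0.3] T [-0.21 -0.28  0.03] w 0.598 q [ 0.216  0.778  1.377  0.533  1.585 -0.937]
pos [0.5709 0.3558 0.015 ] shift [-0.0026, -0.0037, 0.0549] turn [0.0014, 0.0018, 0.0026] deg 0.6
[[270.29112425 220.90840713]]
```

View pics/w25.png

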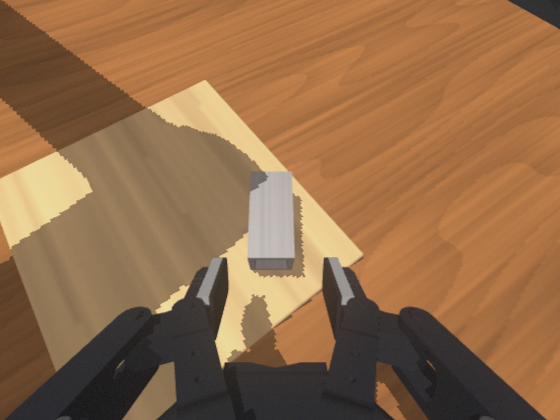

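Emit:
apply_moves --plan '[[[-0.001, -0.002, 0.015, 0.001, 0.002, 0.0026, -0.2], [-0.002, -0.003, 0.03, 0.001, 0.002, 0.0026, -0.2], [-0.002, -0.0037, 0.043, 0.001, 0.002, 0.0026, -0.2], [-0.002, -0.0037, 0.052, 0.001, 0.002, 0.0026, -0.2], [-0.002, -0.0037, 0.0535, 0.001, 0.002, 0.0026, -0.2], [-0.002, -0.0037, 0.0535, 0.001, 0.002, 0.0026, -0.2], [-0.002, -0.0037, 0.0535, 0.001, 0.002, 0.0026, -0.2], [-0.002, -0.0037, 0.0535, 0.001, 0.002, 0.0026, -0.2]]]'

```text
time: 36.8
tool_pos: [0.5697, 0.3558, 0.0151]
tcp_rot: [-0.684, -2.271, -0.283]
wrist_force: [0.6, -0.1, -0.2]
width: 0.598
```

Run:
```python
from ik import *
info()
p,a=PIECE["a"]
rel(*pick(p,a,-1),show=False)
```

```text
t 36.8 pos [0.5697 0.3558 0.0151] yang 56.5 tilt z [-0.592  0.391 -0.705] F [ 0.6 -0.1 -0.2] T [-0.18 -0.29  0.  ] w 0.598 q [ 0.245  0.787  1.454  0.552  1.508 -0.952]
pos [0.5709 0.3558 0.015 ] shift [-0.0008, 0.0007, -0.0007] turn [-0.0002, -0.0009, -0.0002] deg 0.2
```

Emit:
apply_moves --plan '[[[0, 0, 0, 0, 0, 0, 1], [0, 0, 0, 0, 0, 0, 1], [0, 0, 0, 0, 0, 0, 1], [0, 0, 0, 0, 0, 0, 1], [0, 0, 0, 0, 0, 0, 1], [0, 0, 0, 0, 0, 0, 1], [0, 0, 0, 0, 0, 0, 1], [0, 0, 0, 0, 0, 0, 1]]]' --force 100

```text
time: 37.47
tool_pos: [0.57, 0.3557, 0.0155]
tcp_rot: [-0.684, -2.271, -0.284]
wrist_force: [3.8, -1.3, 5.8]
width: 0.332
```

Emit:
apply_moves --plan '[[[0.01, 0, -0.01, 0, 0, 0, 1], [0.025, 0, -0.025, 0, 0, 0, 1], [0.045, 0, -0.045, 0, 0, 0, 1], [0.065, 0, -0.065, 0, 0, 0, 1], [0.085, 0, -0.085, 0, 0, 0, 1], [0.105, 0, -0.105, 0, 0, 0, 1], [0.12, 0, -0.12, 0, 0, 0, 1], [0.125, 0, -0.125, 0, 0, 0, 1]]]'

```text
time: 38.13
tool_pos: [0.5708, 0.3564, 0.1974]
tcp_rot: [-0.682, -2.275, -0.287]
wrist_force: [0.6, 0.4, -1.1]
width: 0.339
```

Run:
```python
from ik import *
info(); shot("wrist","w26")
rel(*up(*place(NEST["C"],73,-1),.11))
```

```text
t 38.13 pos [0.5708 0.3564 0.1974] yang 56.55 tilt z [-0.588  0.392 -0.707] F [ 0.6  0.4 -1.1] T [-0.35 -0.47 -0.06] w 0.339 q [ 0.246  0.599  1.39   0.557  1.718 -0.823]
pos [ 0.6377 -0.0242  0.1705] shift [-0.2057, -0.2808, -0.1698] turn [0.0013, -0.4244, 0.4481] deg 111.1
   f 0.25 [[0.23, 0.45, 1.49, 0.29, 1.56, -0.49]]
   f 0.5 [[0.24, 0.38, 1.56, -0.03, 1.47, -0.1]]
   f 0.75 [[0.26, 0.4, 1.59, -0.35, 1.46, 0.32]]
   f 1 [[0.25, 0.51, 1.59, -0.65, 1.54, 0.74]]
```

View pics/w26.png

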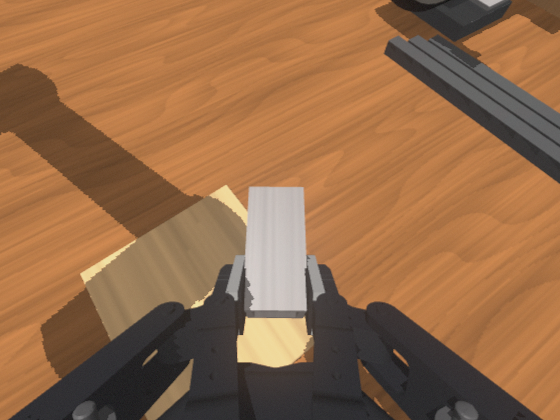

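Emit:
apply_moves --plan '[[[-0.0093, -0.0126, -0.0076, 0, -0.0191, 0.0202, 1], [-0.0185, -0.0253, -0.0153, 0, -0.0382, 0.0403, 1], [-0.0278, -0.0379, -0.0229, 0, -0.0573, 0.0605, 1], [-0.037, -0.0505, -0.0306, 0, -0.0764, 0.0807, 1], [-0.0463, -0.0632, -0.0382, 0, -0.0955, 0.1008, 1], [-0.0555, -0.0758, -0.0458, 0, -0.1146, 0.121, 1], [-0.0648, -0.0885, -0.0535, 0, -0.1337, 0.1412, 1], [-0.0741, -0.1011, -0.0611, 0, -0.1528, 0.1613, 1]]]'

```text
time: 38.85
tool_pos: [0.5925, 0.2173, 0.1806]
tcp_rot: [-1.415, -2.423, 0.15]
wrist_force: [-0.6, -0.5, -1.1]
width: 0.336
```

Run:
```python
from ik import *
info()
rel(*up(*place(NEST["C"],73,-1),.11))
```

```text
t 38.85 pos [0.5925 0.2173 0.1806] yang 31.18 tilt z [-0.333  0.075 -0.94 ] F [-0.6 -0.5 -1.1] T [-0.05 -0.25  0.02] w 0.336 q [ 0.23   0.419  1.533  0.149  1.506 -0.317]
pos [ 0.6377 -0.0242  0.1705] shift [-0.231, -0.0809, -0.0236] turn [-0.0021, -0.2703, 0.2861] deg 70.8
   f 0.25 [[0.25, 0.39, 1.57, -0.05, 1.46, -0.06]]
   f 0.5 [[0.26, 0.39, 1.59, -0.26, 1.45, 0.21]]
   f 0.75 [[0.27, 0.43, 1.6, -0.46, 1.48, 0.48]]
   f 1 [[0.25, 0.51, 1.59, -0.65, 1.54, 0.74]]
```

Emit:
apply_moves --plan '[[[-0.0165, -0.0058, -0.0017, 0, -0.0193, 0.0204, 1], [-0.033, -0.0116, -0.0034, 0, -0.0386, 0.0409, 1], [-0.0495, -0.0173, -0.0051, 0, -0.0579, 0.0613, 1], [-0.066, -0.0231, -0.0067, -0.001, -0.0772, 0.0817, 1], [-0.0825, -0.0289, -0.0084, -0.001, -0.0965, 0.1022, 1], [-0.099, -0.0347, -0.0101, -0.001, -0.1158, 0.1226, 1], [-0.1155, -0.0405, -0.0118, -0.001, -0.1351, 0.143, 1], [-0.132, -0.0462, -0.0135, -0.001, -0.1545, 0.1635, 1]]]'

```text
time: 39.52
tool_pos: [0.6186, 0.0799, 0.1744]
tcp_rot: [2.02, 2.155, -0.628]
wrist_force: [0.0, -0.4, -1.3]
width: 0.332
```

Run:
```python
from ik import *
info()
rel(*up(*place(NEST["C"],73,-1),.11),show=False)
```

```text
t 39.52 pos [0.6186 0.0799 0.1744] yang 1.31 tilt z [-0.19  -0.377 -0.906] F [ 0.  -0.4 -1.3] T [ 0.28 -0.18 -0.05] w 0.332 q [ 0.264  0.402  1.592 -0.322  1.456  0.287]
pos [ 0.6377 -0.0242  0.1705] shift [-0.0969, 0.0172, 0.0391] turn [-0.001, -0.1159, 0.1227] deg 30.4
```

Emit:
apply_moves --plan '[[[-0.0162, 0.0029, 0.0065, 0, -0.0193, 0.0205, 1], [-0.0323, 0.0057, 0.013, 0, -0.0386, 0.0409, 1], [-0.0485, 0.0086, 0.0196, 0, -0.058, 0.0614, 1], [-0.0646, 0.0115, 0.0261, 0, -0.0773, 0.0818, 1], [-0.0808, 0.0143, 0.0326, -0.001, -0.0966, 0.1023, 1], [-0.0969, 0.0172, 0.0391, -0.001, -0.1159, 0.1227, 1], [-0.0969, 0.0172, 0.0391, -0.001, -0.1159, 0.1227, 1], [-0.0969, 0.0172, 0.0391, -0.001, -0.1159, 0.1227, 1]]]'

```text
time: 40.18
tool_pos: [0.6375, -0.0232, 0.1687]
tcp_rot: [2.047, 1.522, -0.849]
wrist_force: [-0.8, 0.3, -1.2]
width: 0.334
```

Run:
```python
from ik import *
im,c=shot("wrist");im,c=shot("wrist","w27")
info()
rel(*up(*place(NEST["C"],73,-1),.03),show=False)
edge_check(c,[276.5,187.5])
```

```text
t 40.28 pos [ 0.6386 -0.0228  0.1709] yang -16.83 tilt z [-0.205 -0.673 -0.711] F [-0.4 -0.6 -1.3] T [ 0.5  -0.14 -0.  ] w 0.336 q [ 0.255  0.508  1.581 -0.643  1.54   0.734]
pos [ 0.6377 -0.0242  0.0905] shift [0.0554, -0.0003, 0.0583] turn [0.0002, -0.0017, 0.0011] deg 0.4
n [0.29  0.957 0.005] d [ 0.001 -0.006  1.   ] expected px [[276.9 188.4]]
bottom edge at [ 0.6445 -0.0024  0.1299] axis at [ 0.6402 -0.0168  0.1298] d off -0.0411 y off -0.0002
```

View pics/w27.png

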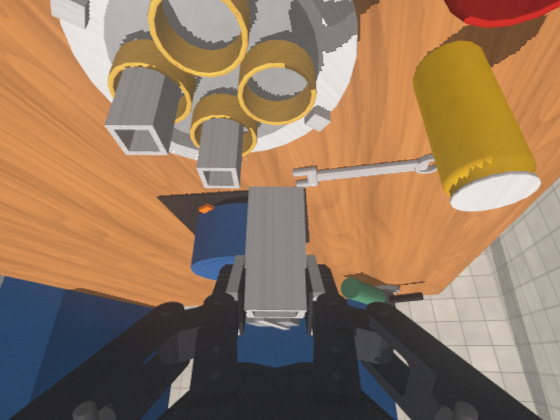

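Emit:
apply_moves --plan '[[[0.006, 0, 0.006, 0, -0.0015, 0.001, 1], [0.015, 0, 0.016, 0, -0.0015, 0.001, 1], [0.025, 0, 0.027, 0, -0.0015, 0.001, 1], [0.035, 0, 0.038, 0, -0.0015, 0.001, 1], [0.046, 0, 0.049, 0, -0.0015, 0.001, 1], [0.0555, 0, 0.0583, 0, -0.0015, 0.001, 1], [0.0555, 0, 0.0583, 0, -0.0015, 0.001, 1], [0.0555, 0, 0.0583, 0, -0.0015, 0.001, 1]]]'

```text
time: 40.95
tool_pos: [0.6376, -0.0253, 0.0891]
tcp_rot: [2.044, 1.513, -0.851]
wrist_force: [0.0, -0.1, -1.8]
width: 0.336
```

Run:
```python
from ik import *
im,c=shot("wrist");im,c=shot("wrist","w28")
info()
rel(*up(*place(NEST["C"],73,-1),.0),show=False)
```

```text
t 41.05 pos [ 0.6391 -0.0251  0.0913] yang -17.01 tilt z [-0.205 -0.677 -0.706] F [ 0.   0.4 -2.1] T [ 0.49 -0.13 -0.  ] w 0.333 q [ 0.254  0.595  1.615 -0.655  1.445  0.813]
pos [ 0.6377 -0.0242  0.0605] shift [0.0221, -0.0016, 0.0215] turn [0.0006, 0.0003, -0.0007] deg 0.2
```

View pics/w28.png

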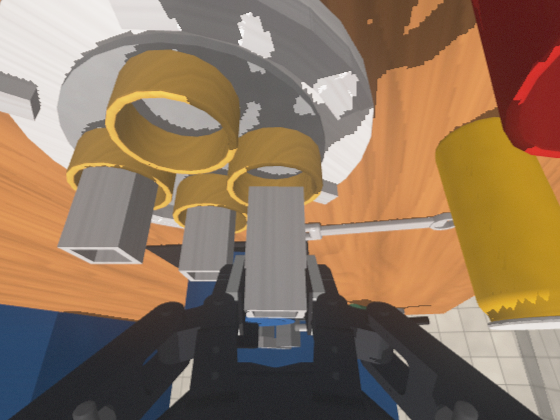

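Emit:
apply_moves --plan '[[[0.002, -0.0005, 0.002, 0, 0, 0, 1], [0.005, -0.001, 0.005, 0, 0, 0, 1], [0.008, -0.0015, 0.008, 0, 0, 0, 1], [0.011, -0.0015, 0.011, 0, 0, 0, 1], [0.014, -0.0015, 0.014, 0, 0, 0, 1], [0.017, -0.0015, 0.017, 0, 0, 0, 1], [0.02, -0.0015, 0.02, 0, 0, 0, 1], [0.021, -0.0015, 0.0205, 0, 0, 0, 1]]]'

```text
time: 41.72
tool_pos: [0.637, -0.0246, 0.0609]
tcp_rot: [2.044, 1.512, -0.848]
wrist_force: [-1.3, -0.5, -0.0]
width: 0.33
```

Emit:
apply_moves --plan '[[[0.0005, 0, 0.0005, 0, 0, 0, 1], [0.001, 0, 0.001, 0, 0, 0, 1], [0.001, 0, 0.001, 0, 0, 0, 1], [0.0015, 0, 0.0015, 0, 0, 0, 1], [0.0015, 0, 0.0015, 0, 0, 0, 1], [0.0015, 0, 0.0015, 0, 0, 0, 1], [0.0015, 0, 0.0015, 0, 0, 0, 1], [0.0015, 0, 0.0015, 0, 0, 0, 1]]]'

```text
time: 42.38
tool_pos: [0.6372, -0.0245, 0.0608]
tcp_rot: [2.045, 1.51, -0.847]
wrist_force: [-3.2, 0.2, 4.3]
width: 0.33
```

Run:
```python
from ik import *
info()
```

```text
t 42.38 pos [ 0.6372 -0.0245  0.0608] yang -17.05 tilt z [-0.206 -0.678 -0.706] F [-3.2  0.2  4.3] T [-0.14  0.54 -0.35] w 0.33 q [ 0.256  0.63   1.626 -0.658  1.411  0.842]
```

Seated. Release and back off.

Emit:
apply_moves --plan '[[[0, 0, 0, 0, 0, 0, -0.1], [0, 0, 0, 0, 0, 0, -0.1], [0, 0, 0, 0, 0, 0, -0.1], [0, 0, 0, 0, 0, 0, -0.1], [0, 0, 0, 0, 0, 0, -0.1], [0, 0, -0.01, 0, 0, 0, -0.1], [0, 0, -0.03, 0, 0, 0, -0.1], [0, 0, -0.05, 0, 0, 0, -0.1]]]'

```text
time: 43.05
tool_pos: [0.6471, 0.0097, 0.0949]
tcp_rot: [2.045, 1.511, -0.849]
wrist_force: [0.4, 0.3, -0.7]
width: 0.554
```

Emit:
apply_moves --plan '[[[0, 0, -0.03, 0, 0, 0, -0.2], [0, 0, -0.06, 0, 0, 0, -0.2], [0, 0, -0.09, 0, 0, 0, -0.2], [0, 0, -0.12, 0, 0, 0, -0.2], [0, 0, -0.15, 0, 0, 0, -0.2], [0, 0, -0.16, 0, 0, 0, -0.2], [0, 0, -0.16, 0, 0, 0, -0.2], [0, 0, -0.16, 0, 0, 0, -0.2]]]'

```text
time: 43.72
tool_pos: [0.6805, 0.1181, 0.2076]
tcp_rot: [2.045, 1.512, -0.845]
wrist_force: [0.1, -0.3, -0.2]
width: 0.6
```

Run:
```python
from ik import *
info(); shot("wrist","w29"); shot("scene","s29");shot("side","d29")
im=cv2.imread("pics/s29.png"); im2=cv2.imread("pics/d29.png")
cv2.imwrite("pics/z29.png",np.hstack([cv2.resize(im[130:360,110:360],None,fx=1.6,fy=1.6,interpolation=cv2.INTER_CUBIC),cv2.resize(im2[130:360,150:400],None,fx=1.6,fy=1.6,interpolation=cv2.INTER_CUBIC)]))
cv2.imwrite("pics/y29.png",np.hstack([cv2.resize(im[190:280,230:320],None,fx=4.4,fy=4.4,interpolation=cv2.INTER_CUBIC),cv2.resize(im2[190:280,230:320],None,fx=4.4,fy=4.4,interpolation=cv2.INTER_CUBIC)]))
```

```text
t 43.72 pos [0.6805 0.1181 0.2076] yang -16.97 tilt z [-0.205 -0.677 -0.707] F [ 0.1 -0.3 -0.2] T [ 0.31 -0.13  0.01] w 0.6 q [ 0.41   0.637  1.311 -0.579  1.736  0.772]
```

View pics/z29.png

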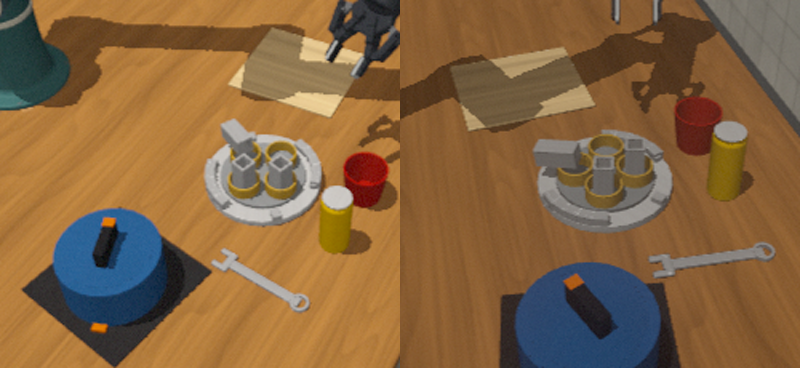

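View pics/y29.png

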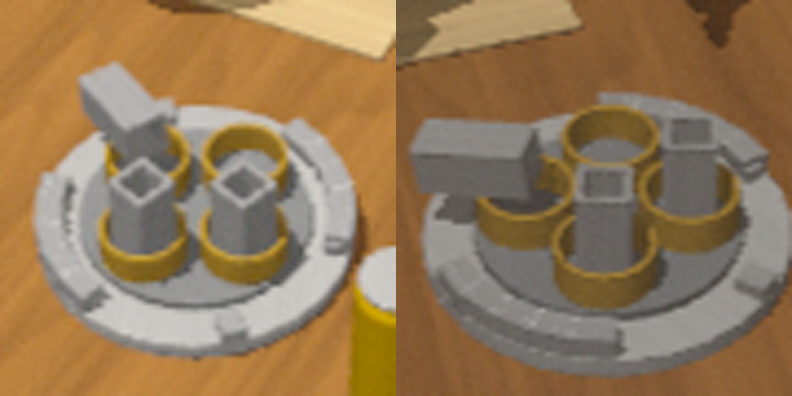

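View pics/w29.png

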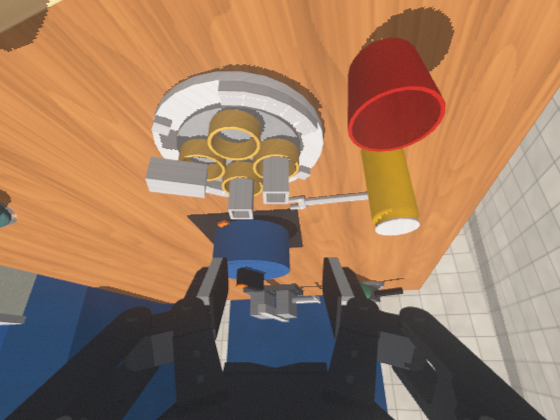

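Run:
```python
from ik import *
for i in range(3): shot("wrist","w30"); 
shot("scene","s30");shot("side","d30"); info()
im=cv2.imread("pics/s30.png"); im2=cv2.imread("pics/d30.png")
cv2.imwrite("pics/y30.png",np.hstack([cv2.resize(im[190:280,230:320],None,fx=4.4,fy=4.4,interpolation=cv2.INTER_CUBIC),cv2.resize(im2[190:280,230:320],None,fx=4.4,fy=4.4,interpolation=cv2.INTER_CUBIC)]))
```

```text
t 44.12 pos [0.6801 0.117  0.2071] yang -17.06 tilt z [-0.207 -0.677 -0.706] F [ 0.1  0.  -0.5] T [ 0.34 -0.15 -0.05] w 0.598 q [ 0.408  0.638  1.312 -0.579  1.737  0.772]
```

View pics/y30.png

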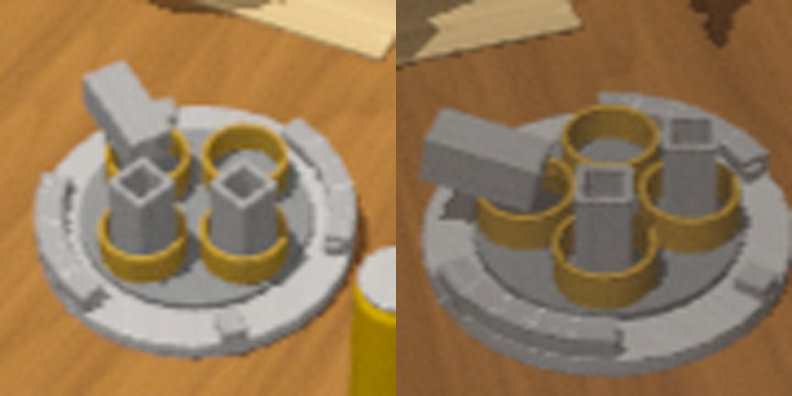

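Run:
```python
from ik import *
a=np.radians(-17);y=np.array([np.cos(a),np.sin(a),0]);z=np.array([0,0,-1.]);M=np.c_[np.cross(y,z),y,z]
rel([.59,.03,.30],M)
```

```text
pos [0.59 0.03 0.3 ] shift [-0.1432, -0.0605, 0.0121] turn [0.0002, 0.2506, -0.0005] deg 45.1
   f 0.25 [[0.34, 0.47, 1.44, -0.46, 1.61, 0.71]]
   f 0.5 [[0.25, 0.32, 1.54, -0.33, 1.5, 0.61]]
   f 0.75 [[0.14, 0.18, 1.63, -0.18, 1.42, 0.48]]
   f 1 [[0.01, 0.07, 1.7, 0.0, 1.37, 0.31]]
```

Emit:
apply_moves --plan '[[[-0.01, -0.005, -0.02, 0, 0.036, 0, -0.2], [-0.03, -0.015, -0.02, 0, 0.072, 0, -0.2], [-0.05, -0.025, -0.02, 0, 0.108, 0, -0.2], [-0.075, -0.035, -0.01, 0, 0.144, 0, -0.2], [-0.1, -0.045, 0, 0, 0.18, 0, -0.2], [-0.12, -0.053, 0.006, 0, 0.216, 0, -0.2], [-0.143, -0.06, 0.012, 0, 0.2506, 0, -0.2], [-0.143, -0.06, 0.012, 0, 0.2506, 0, -0.2]]]'

```text
time: 44.78
tool_pos: [0.5896, 0.0239, 0.3053]
tcp_rot: [2.529, 1.855, 0.013]
wrist_force: [0.9, 0.6, 0.8]
width: 0.597
```

Run:
```python
from ik import *
for i in range(3): shot("wrist","w31"); 
shot("scene","s31");shot("side","d31"); info()
im=cv2.imread("pics/s31.png"); im2=cv2.imread("pics/d31.png")
cv2.imwrite("pics/y31.png",np.hstack([cv2.resize(im[190:280,230:320],None,fx=4.4,fy=4.4,interpolation=cv2.INTER_CUBIC),cv2.resize(im2[190:280,230:320],None,fx=4.4,fy=4.4,interpolation=cv2.INTER_CUBIC)]))
```

```text
t 45.03 pos [0.5909 0.0317 0.2994] yang -16.94 tilt z [ 0.001 -0.    -1.   ] F [ 1.  -0.7 -0.1] T [ 0.03 -0.05  0.  ] w 0.599 q [ 0.012  0.072  1.702 -0.     1.367  0.307]
```

View pics/y31.png

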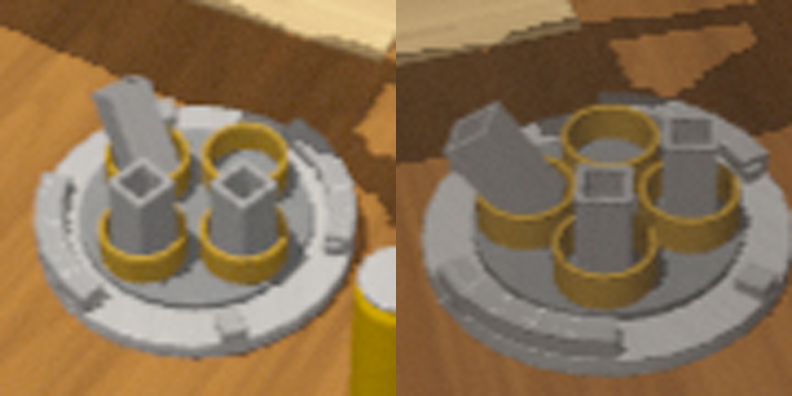

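View pics/w31.png

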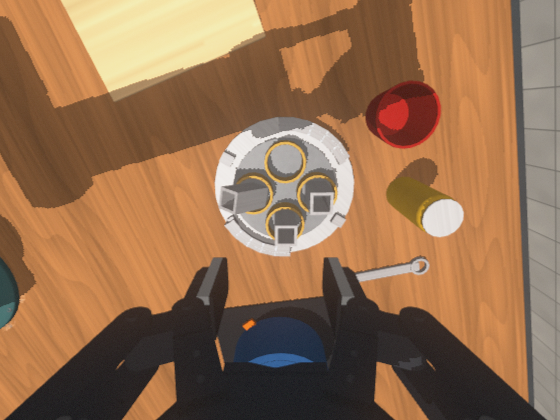

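Emit:
apply_moves --plan '[[[0, 0, 0, 0, 0, 0, -0.2], [0, 0, 0, 0, 0, 0, -0.2], [0, 0, 0, 0, 0, 0, -0.2], [0, 0, 0, 0, 0, 0, -0.2], [0, 0, 0, 0, 0, 0, -0.2], [0, 0, 0, 0, 0, 0, -0.2], [0, 0, 0, 0, 0, 0, -0.2], [0, 0, 0, 0, 0, 0, -0.2]]]'

```text
time: 45.7
tool_pos: [0.591, 0.0308, 0.3005]
tcp_rot: [2.524, 1.868, 0.004]
wrist_force: [0.6, -0.2, 0.5]
width: 0.597
```

Run:
```python
from ik import *
shot("wrist","w32"); 
shot("scene","s32");shot("side","d32"); info()
im=cv2.imread("pics/s32.png"); im2=cv2.imread("pics/d32.png");im3=cv2.imread("pics/w32.png")
cv2.imwrite("pics/y32.png",np.vstack([np.hstack([cv2.resize(im[190:280,230:320],None,fx=4,fy=3.3,interpolation=cv2.INTER_CUBIC),cv2.resize(im2[190:280,230:320],None,fx=4,fy=3.3,interpolation=cv2.INTER_CUBIC)]),cv2.resize(im3[110:255,200:380],(720,290),interpolation=cv2.INTER_CUBIC)]))
```

```text
t 45.85 pos [0.5909 0.0307 0.3006] yang -17.02 tilt z [ 0.003  0.    -1.   ] F [0.8 0.2 0.3] T [-0.01  0.01 -0.02] w 0.602 q [0.01  0.07  1.702 0.    1.367 0.307]
```

View pics/y32.png

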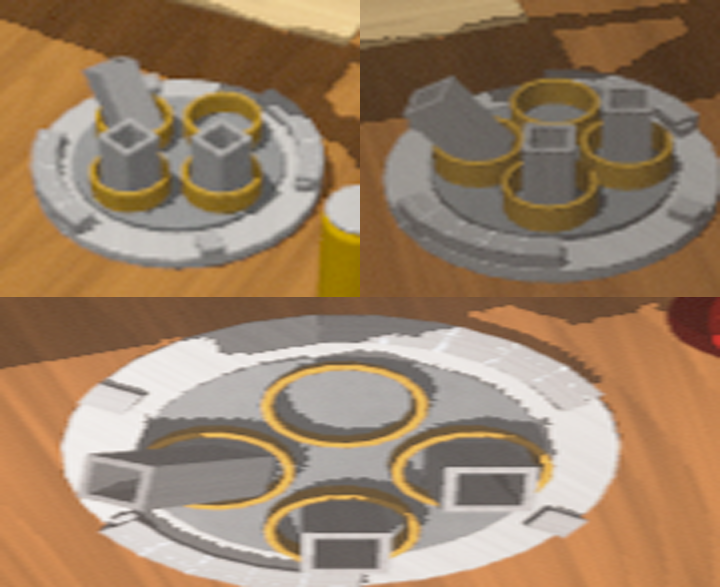

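Run:
```python
import cv2,numpy as np
im2=cv2.imread("pics/d32.png");im3=cv2.imread("pics/w32.png")
cv2.imwrite("pics/a32.png",np.hstack([cv2.resize(im2[200:250,240:290],(400,400),interpolation=cv2.INTER_CUBIC),cv2.resize(im3[170:220,215:265],(400,400),interpolation=cv2.INTER_CUBIC)]))
```

```text
(no output)
```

View pics/a32.png

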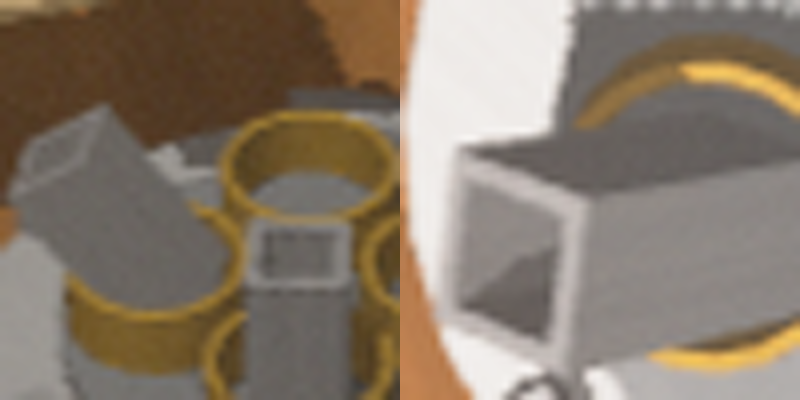

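Run:
```python
from ik import *
w=Cam("wrist");s=Cam("side");sc=Cam("scene")
P,e=tri(w,[229.4,202.5],s,[247.2,219.]);print("end centre",P.round(4),e.round(4))
# PnP on end face corners in wrist
uv=np.array([[222.25,188.5],[238.75,195],[236.9,216.9],[219.6,209.75]])-.4
h=.015;obj=np.array([[-h,h,0],[h,h,0],[h,-h,0],[-h,-h,0]])
K=np.array([[w.f,0,w.c[0]],[0,w.f,w.c[1]],[0,0,1]])
ok,rv,tv,er=cv2.solvePnPGeneric(obj,uv,K,None,flags=cv2.SOLVEPNP_IPPE_SQUARE)
for r,t,e in zip(rv,tv,er):
    Rm=w.Rwc@cv2.Rodrigues(r)[0]; print("c",(w.o+w.Rwc@t[:,0]).round(4),"normal",Rm[:,2].round(3),"x",Rm[:,0].round(3),"y",Rm[:,1].round(3),e)
for c,n in ((s,"side"),(sc,"scene"),(w,"w")): print(n,c.proj([[.5515,.0085,.02],[.5515,.0085,.044]]).round(1).tolist())
```

```text
end centre [0.5258 0.019  0.0796] 0.0004
c [0.5244 0.019  0.077 ] normal [-0.52   0.23   0.822] x [ 0.737 -0.366  0.568] y [0.432 0.902 0.021] [0.23575163]
c [0.525  0.0189 0.077 ] normal [0.848 0.102 0.52 ] x [ 0.45  -0.657 -0.605] y [ 0.28   0.747 -0.603] [0.30855121]
side [[259.1, 238.2], [258.8, 231.0]]
scene [[263.7, 228.8], [263.5, 223.3]]
w [[253.9, 192.2], [252.8, 196.7]]
```

Run:
```python
from ik import *
w=Cam("wrist");s=Cam("side")
P=np.array([.5258,.019,.0796]); im2=cv2.imread("pics/d32.png");im3=cv2.imread("pics/w32.png")
def draw(ax,x,name):
    ax=ax/np.linalg.norm(ax);x=x-ax*(x@ax);x/=np.linalg.norm(x);y=np.cross(ax,x)
    V=[P+.015*(i*x+j*y)-k*.065*ax for k in (0,1) for i,j in((1,1),(1,-1),(-1,-1),(-1,1))]
    A=[]
    for im,c,(u0,v0) in ((im2,s,(240,200)),(im3,w,(215,165))):
        q=(c.proj(V)-[u0,v0]+.5)*8; cr=cv2.resize(im[v0:v0+50,u0:u0+50],(400,400),interpolation=cv2.INTER_CUBIC)
        for a,b in ((0,1),(1,2),(2,3),(3,0),(0,4),(1,5),(2,6),(3,7),(4,5),(5,6),(6,7),(7,4)): cv2.line(cr,tuple(int(t) for t in q[a]),tuple(int(t) for t in q[b]),(0,255,0) if max(a,b)<4 else (0,0,255),1)
        A.append(cr)
    cv2.imwrite(name,np.hstack(A)); print(min(v[2] for v in V), (P-.065*ax).round(4))
draw(np.array([-.52,.23,.822]),np.array([.737,-.366,.568]),"pics/a32m.png")
```

```text
0.017302949985404735 [0.5596 0.004  0.0261]
```

View pics/a32m.png

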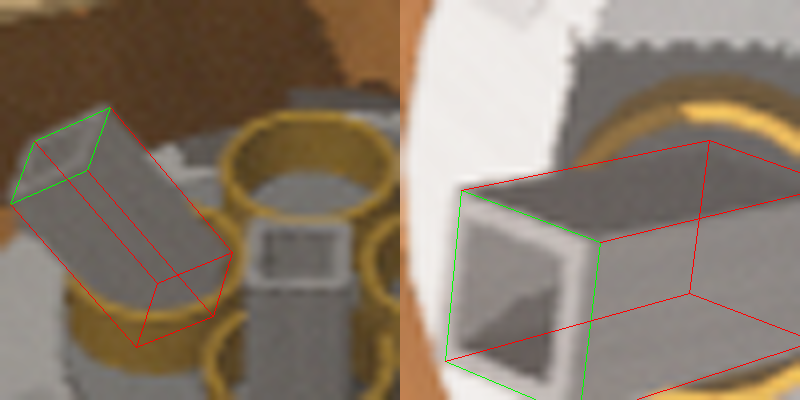

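```bash
cat > rec.py <<'E'
from ik import *
U=np.array([-.52,.23,.822]);U/=np.linalg.norm(U)
X=np.array([.737,-.366,.568]);X-=U*(X@U);X/=np.linalg.norm(X)
PE=np.array([.5258,.019,.0796]); CEN=PE-.0325*U
NEST["B"]=[.5515,.0085]
def gen(cen,u,n,sg,a,t0,n0):
    a=np.radians(a); M=pose(np.cos(a)*n+np.sin(a)*u,sg*(np.cos(a)*u-np.sin(a)*n)); return cen+u*t0+n*n0,M
def rpick(sg,a=70,t0=.006,n0=-.004): return gen(CEN,U,X,sg,a,t0,n0)
def rplace(sg,hang=None,a=70,t0=.006,n0=-.004,nest=NEST["B"]):
    if hang is None: hang=np.degrees(np.arctan2(X[1],X[0]))
    n=np.array([np.cos(np.radians(hang)),np.sin(np.radians(hang)),0])
    return gen(np.array([nest[0],nest[1],.0525]),np.array([0,0,1.]),n,sg,a,t0,n0)
E
python3 - <<'E'
from rec import *
info(); print("h",np.degrees(np.arctan2(X[1],X[0])))
for a in (60,70,80):
  for sg in (1,-1):
    print(a,sg,"pick",[q.round(2).tolist() for q in ik(*rpick(sg,a))],"place",[q.round(2).tolist() for q in ik(*rplace(sg,a=a))])
for sg in (1,-1): rel(*rpick(sg),back=.08)
E
```

```text
t 45.85 pos [0.5909 0.0307 0.3006] yang -17.02 tilt z [ 0.003  0.    -1.   ] F [0.8 0.2 0.3] T [-0.01  0.01 -0.02] w 0.602 q [0.01  0.07  1.702 0.    1.367 0.307]
h -26.410280473085145
60 1 pick [[-0.01, 0.13, 2.12, -0.02, 0.81, -1.12]] place [[-0.13, 0.51, 1.7, 0.17, 1.43, -1.3]]
60 -1 pick [[-0.01, 0.13, 2.12, -0.02, 0.81, 2.02]] place [[-0.13, 0.51, 1.7, 0.17, 1.43, 1.84]]
70 1 pick [[0.05, 0.05, 2.23, -0.17, 0.63, -0.95]] place [[-0.1, 0.4, 1.81, 0.13, 1.26, -1.27]]
70 -1 pick [[0.05, 0.05, 2.23, -0.17, 0.63, 2.2]] place [[-0.1, 0.4, 1.81, 0.13, 1.26, 1.87]]
80 1 pick [[0.11, -0.0, 2.34, -0.47, 0.47, -0.62]] place [[-0.07, 0.29, 1.92, 0.08, 1.09, -1.22]]
80 -1 pick [[0.11, -0.0, 2.34, -0.47, 0.47, 2.52]] place [[-0.07, 0.29, 1.92, 0.08, 1.09, 1.92]]
pos [0.5177 0.0217 0.1329] shift [-0.0303, -0.0678, 0.1675] turn [-0.0624, -0.0622, -0.449] deg 82.4
   f 0.25 [[0.04, 0.03, 1.82, -0.06, 1.25, 0.0]]
   f 0.5 [[0.06, -0.02, 1.95, -0.11, 1.11, -0.3]]
   f 0.75 [[0.07, -0.06, 2.08, -0.14, 0.96, -0.62]]
   f 1 [[0.07, -0.09, 2.2, -0.15, 0.8, -0.97]]
pos [0.5177 0.0217 0.1329] shift [-0.0303, -0.0678, 0.1675] turn [-0.0648, 0.065, 0.5451] deg 99.5
   f 0.25 [[-0.01, 0.01, 1.84, 0.02, 1.22, 0.71]]
   f 0.5 [[-0.0, -0.05, 1.98, 0.01, 1.07, 1.15]]
   f 0.75 [[0.02, -0.09, 2.1, -0.04, 0.92, 1.63]]
   f 1 [[0.07, -0.09, 2.2, -0.15, 0.8, 2.18]]
```

Emit:
apply_moves --plan '[[[-0.004, -0.009, 0.01, -0.0089, -0.0089, -0.0635, -0.2], [-0.008, -0.018, 0.02, -0.0112, -0.0112, -0.08, -0.2], [-0.012, -0.027, 0.03, -0.0167, -0.0167, -0.12, -0.2], [-0.016, -0.036, 0.04, -0.0222, -0.0222, -0.16, -0.2], [-0.02, -0.045, 0.05, -0.0278, -0.0277, -0.2, -0.2], [-0.024, -0.054, 0.06, -0.0333, -0.0332, -0.24, -0.2], [-0.028, -0.062, 0.07, -0.0389, -0.0388, -0.28, -0.2], [-0.03, -0.068, 0.08, -0.0445, -0.0443, -0.315, -0.2]]]'

```text
time: 46.52
tool_pos: [0.5166, 0.0219, 0.2199]
tcp_rot: [1.255, 2.672, -0.039]
wrist_force: [0.3, -0.3, -0.6]
width: 0.601
```

Run:
```python
from rec import *
info(); rel(*rpick(1),back=.1)
```

```text
t 46.52 pos [0.5166 0.0219 0.2199] yang 39.97 tilt z [ 0.159 -0.103 -0.982] F [ 0.3 -0.3 -0.6] T [ 0.08  0.11 -0.03] w 0.601 q [ 0.071 -0.129  2.055 -0.131  1.067 -0.567]
pos [0.513  0.0235 0.1523] shift [0.0158, -0.0056, 0.0657] turn [-0.0187, -0.0178, -0.1349] deg 24.7
   f 0.25 [[0.07, -0.13, 2.09, -0.14, 1.01, -0.66]]
   f 0.5 [[0.07, -0.13, 2.13, -0.14, 0.96, -0.76]]
   f 0.75 [[0.07, -0.13, 2.16, -0.14, 0.9, -0.86]]
   f 1 [[0.07, -0.13, 2.19, -0.14, 0.85, -0.97]]
```

Emit:
apply_moves --plan '[[[0.004, -0.0014, 0.016, -0.0047, -0.0045, -0.0337, -0.2], [0.008, -0.0028, 0.032, -0.0094, -0.0089, -0.0675, -0.2], [0.012, -0.0042, 0.049, -0.014, -0.0134, -0.1012, -0.2], [0.0158, -0.0056, 0.0657, -0.0187, -0.0178, -0.1349, -0.2], [0.0158, -0.0056, 0.0657, -0.0187, -0.0178, -0.1349, -0.2], [0.0158, -0.0056, 0.0657, -0.0187, -0.0178, -0.1349, -0.2], [0.0158, -0.0056, 0.0657, -0.0187, -0.0178, -0.1349, -0.2], [0.0158, -0.0056, 0.0657, -0.0187, -0.0178, -0.1349, -0.2]]]'

```text
time: 47.18
tool_pos: [0.5152, 0.0238, 0.1546]
tcp_rot: [0.654, 2.81, -0.051]
wrist_force: [-0.1, 0.7, 0.6]
width: 0.603
```

Run:
```python
from rec import *
im,c=shot("wrist");im,c=shot("wrist","w33");shot("side","d33")
info(); rel(*rpick(1),back=.04,show=False)
Y=np.cross(U,X);V=[PE+.015*(i*X+j*Y)-k*.065*U for k in (0,1) for i,j in((1,1),(1,-1),(-1,-1),(-1,1))]
print(c.proj(V[:4]).round(0).tolist())
```

```text
t 47.33 pos [0.5148 0.0238 0.1541] yang 64.04 tilt z [ 0.238 -0.091 -0.967] F [-1.   0.6 -0.4] T [ 0.03  0.2  -0.05] w 0.602 q [ 0.071 -0.123  2.188 -0.144  0.848 -0.961]
pos [0.5272 0.018  0.0942] shift [0.0019, -0.0012, 0.0613] turn [0.0002, 0.0003, -0.0022] deg 0.4
[[292.0, 231.0], [254.0, 231.0], [254.0, 193.0], [292.0, 193.0]]
```

View pics/w33.png

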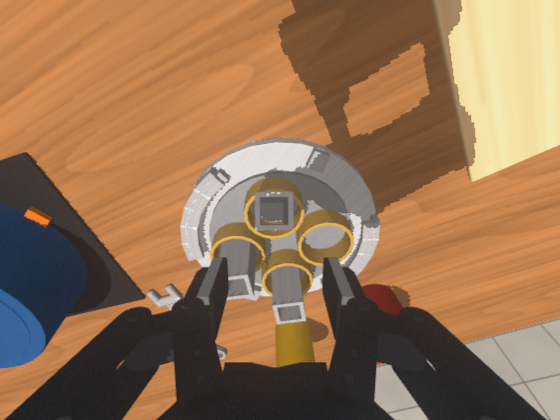

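View pics/d33.png

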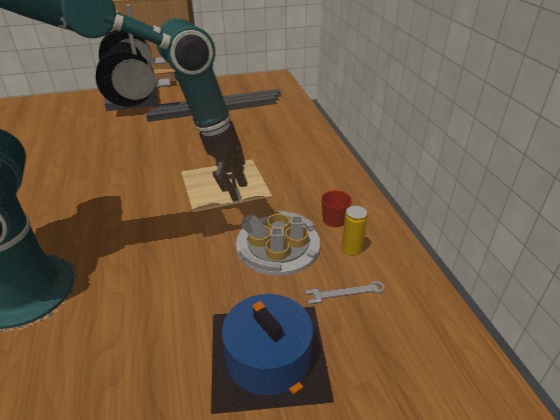

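Emit:
apply_moves --plan '[[[0.001, -0.001, 0.015, 0, 0, -0.002, -0.2], [0.002, -0.001, 0.03, 0, 0, -0.002, -0.2], [0.002, -0.001, 0.045, 0, 0, -0.002, -0.2], [0.002, -0.001, 0.06, 0, 0, -0.002, -0.2], [0.002, -0.001, 0.06, 0, 0, -0.002, -0.2], [0.002, -0.001, 0.06, 0, 0, -0.002, -0.2], [0.002, -0.001, 0.06, 0, 0, -0.002, -0.2], [0.002, -0.001, 0.06, 0, 0, -0.002, -0.2]]]'

```text
time: 48.0
tool_pos: [0.5265, 0.0183, 0.0954]
tcp_rot: [0.643, 2.814, -0.053]
wrist_force: [-0.2, -0.7, 0.3]
width: 0.601
```

Run:
```python
from rec import *
im,c=shot("wrist");im,c=shot("wrist","w34")
info(); rel(*rpick(1),back=.0,show=False)
Y=np.cross(U,X);V=[PE+.015*(i*X+j*Y)-k*.065*U for k in (0,1) for i,j in((1,1),(1,-1),(-1,-1),(-1,1))]
print(c.proj(V[:4]).round(0).tolist())
```

```text
t 48.1 pos [0.5264 0.0184 0.0954] yang 64.44 tilt z [ 0.238 -0.091 -0.967] F [-0.5 -0.2  0.1] T [ 0.03  0.11 -0.02] w 0.596 q [ 0.056 -0.025  2.22  -0.159  0.717 -0.957]
pos [0.5366 0.0144 0.0555] shift [-0.0005, -0.0, 0.0413] turn [0.0002, 0.0003, 0.0001] deg 0.1
[[300.0, 276.0], [250.0, 276.0], [250.0, 225.0], [300.0, 225.0]]
```

View pics/w34.png

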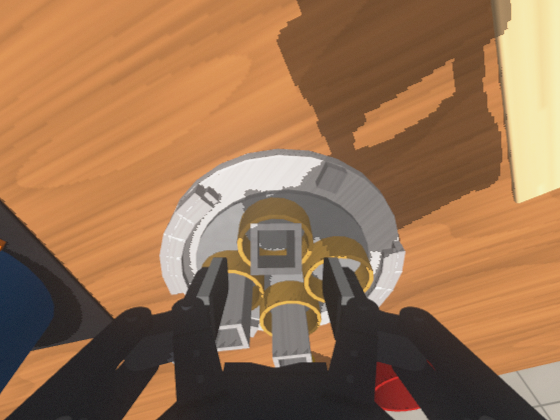

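Emit:
apply_moves --plan '[[[0, 0, 0.01, 0, 0, 0, -0.2], [0, 0, 0.02, 0, 0, 0, -0.2], [0, 0, 0.03, 0, 0, 0, -0.2], [0, 0, 0.038, 0, 0, 0, -0.2], [0, 0, 0.041, 0, 0, 0, -0.2], [0, 0, 0.041, 0, 0, 0, -0.2], [0, 0, 0.041, 0, 0, 0, -0.2], [0, 0, 0.041, 0, 0, 0, -0.2]]]'

```text
time: 48.77
tool_pos: [0.5354, 0.0145, 0.0544]
tcp_rot: [0.643, 2.816, -0.053]
wrist_force: [-0.1, 1.2, -0.2]
width: 0.597
```

Run:
```python
from rec import *
im,c=shot("wrist","w35")
info(); rel(*rpick(1),back=.0,show=False)
```

```text
t 48.82 pos [0.5356 0.0145 0.0547] yang 64.43 tilt z [ 0.236 -0.091 -0.967] F [0.4 0.3 0.4] T [0.03 0.05 0.02] w 0.597 q [ 0.047  0.055  2.23  -0.175  0.629 -0.945]
pos [0.5366 0.0144 0.0555] shift [-0.0012, 0.0003, -0.0005] turn [-0.0001, -0.0001, 0.0001] deg 0.0
```

View pics/w35.png

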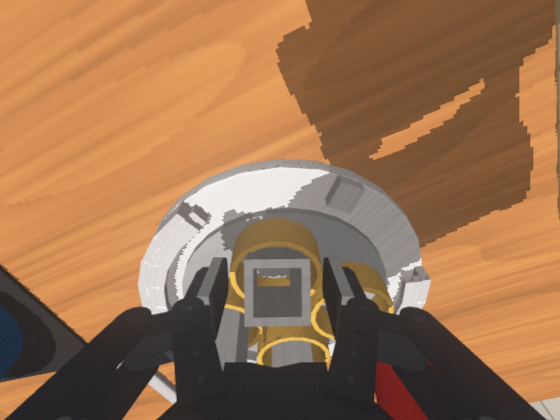

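Centred between the fingers. Close.

Emit:
apply_moves --plan '[[[0, 0, 0, 0, 0, 0, 1], [0, 0, 0, 0, 0, 0, 1], [0, 0, 0, 0, 0, 0, 1], [0, 0, 0, 0, 0, 0, 1], [0, 0, 0, 0, 0, 0, 1], [0, 0, 0, 0, 0, 0, 1], [0, 0, 0, 0, 0, 0, 1], [0, 0, 0, 0, 0, 0, 1]]]' --force 80

```text
time: 49.48
tool_pos: [0.5357, 0.0146, 0.0549]
tcp_rot: [0.642, 2.815, -0.053]
wrist_force: [-2.1, 1.1, 5.7]
width: 0.343
```

Run:
```python
from rec import *
info(); st,M=yaw()
print("lift 50 along U in tool:",(M.T@(U*.05)).round(4),"up:",(M.T@np.array([0,0,.05])).round(4))
```

```text
t 49.48 pos [0.5357 0.0146 0.0549] yang 64.44 tilt z [ 0.237 -0.091 -0.967] F [-2.1  1.1  5.7] T [ 0.03  0.2  -0.01] w 0.343 q [ 0.047  0.055  2.23  -0.175  0.629 -0.945]
lift 50 along U in tool: [ 0.0171  0.     -0.047 ] up: [-0.0126  0.001  -0.0484]
```

Emit:
apply_moves --plan '[[[0.002, 0, -0.005, 0, 0, 0, 1], [0.005, 0, -0.014, 0, 0, 0, 1], [0.009, 0, -0.025, 0, 0, 0, 1], [0.013, 0, -0.036, 0, 0, 0, 1], [0.017, 0, -0.047, 0, 0, 0, 1], [0.021, 0, -0.058, 0, 0, 0, 1], [0.024, 0, -0.066, 0, 0, 0, 1], [0.024, 0, -0.066, 0, 0, 0, 1]]]'

```text
time: 50.15
tool_pos: [0.498, 0.031, 0.1133]
tcp_rot: [0.642, 2.815, -0.053]
wrist_force: [0.5, -0.3, -1.8]
width: 0.336
```

Run:
```python
from rec import *
shot("wrist","w36")
info(); rel(*up(*rplace(1),.06))
```

```text
t 50.2 pos [0.4983 0.0309 0.1127] yang 64.46 tilt z [ 0.237 -0.091 -0.967] F [-0.3 -0.4 -1.4] T [0.06 0.16 0.01] w 0.337 q [ 0.09  -0.103  2.255 -0.162  0.765 -0.928]
pos [0.5479 0.0103 0.1185] shift [-0.0533, 0.0029, 0.008] turn [0.0064, 0.1924, 0.0052] deg 34.7
   f 0.25 [[0.02, -0.01, 2.14, -0.04, 0.91, -1.07]]
   f 0.5 [[-0.03, 0.1, 2.02, 0.03, 1.06, -1.16]]
   f 0.75 [[-0.07, 0.22, 1.9, 0.09, 1.21, -1.22]]
   f 1 [[-0.1, 0.33, 1.77, 0.12, 1.37, -1.26]]
```

View pics/w36.png

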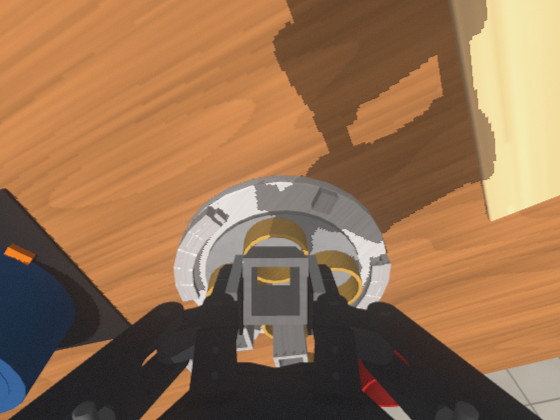

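Emit:
apply_moves --plan '[[[-0.007, 0, -0.004, 0.001, 0.0275, 0.001, 1], [-0.014, 0.001, -0.004, 0.002, 0.055, 0.0015, 1], [-0.022, 0.001, -0.002, 0.003, 0.0825, 0.002, 1], [-0.03, 0.002, 0, 0.004, 0.11, 0.003, 1], [-0.038, 0.002, 0.003, 0.005, 0.1375, 0.004, 1], [-0.046, 0.003, 0.005, 0.006, 0.165, 0.005, 1], [-0.0533, 0.003, 0.008, 0.0064, 0.1924, 0.0052, 1], [-0.0533, 0.003, 0.008, 0.0064, 0.1924, 0.0052, 1]]]'

```text
time: 50.87
tool_pos: [0.5507, 0.008, 0.1139]
tcp_rot: [-0.642, -2.719, -0.112]
wrist_force: [0.5, -0.2, -3.0]
width: 0.337
```

Run:
```python
from rec import *
shot("wrist");shot("wrist");shot("wrist","w37");shot("side","d37");shot("scene","s37")
im=cv2.imread("pics/s37.png"); im2=cv2.imread("pics/d37.png")
cv2.imwrite("pics/y37.png",np.hstack([cv2.resize(im[170:270,220:320],None,fx=4,fy=4,interpolation=cv2.INTER_CUBIC),cv2.resize(im2[170:270,220:320],None,fx=4,fy=4,interpolation=cv2.INTER_CUBIC)]))
info(); rel(*up(*rplace(1),.03),show=False)
```

```text
t 51.12 pos [0.5475 0.0104 0.1179] yang 63.59 tilt z [-0.307  0.152 -0.939] F [-0.   0.2 -1.5] T [-0.15 -0.33  0.02] w 0.339 q [-0.103  0.337  1.77   0.122  1.365 -1.257]
pos [0.5479 0.0103 0.0885] shift [-0.0105, 0.0001, 0.0274] turn [-0.0002, -0.0002, -0.0001] deg 0.0
```

View pics/w37.png

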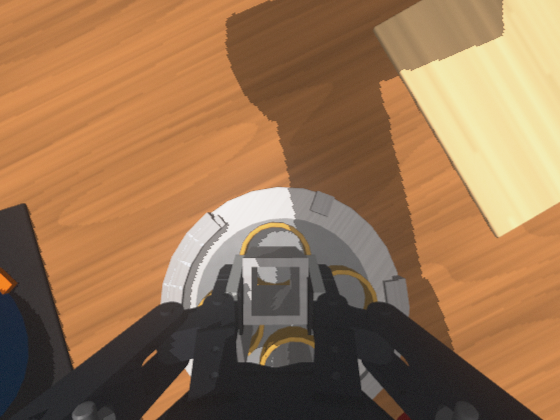

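View pics/y37.png

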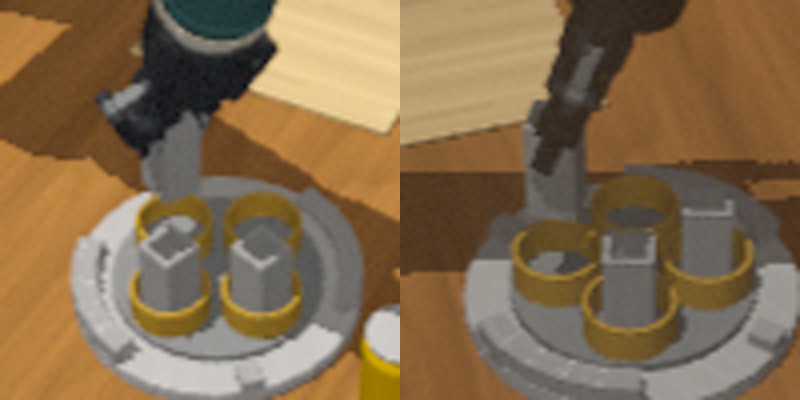

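Run:
```python
from rec import *
c=Cam("wrist"); print(c.plane([[276,290.5]],.144))
s=Cam("side");sc=Cam("scene")
f=lambda x,y:np.array([x/4+220-.4,y/4+170-.4])
# bottom tip centre in scene ~ (172,193), side ~(555,210)
print("bottom",tri(sc,f(173,192),s,f(155,210)), "exp", NEST["B"])
print(s.proj([[.5515,.0085,.08],[.5515,.0085,.145]]),sc.proj([[.5515,.0085,.08],[.5515,.0085,.145]]))
```

```text
[[0.55155949 0.00881039 0.144     ]]
bottom (array([0.55161757, 0.00675496, 0.07197806]), np.float64(0.0033916213746100626)) exp [0.5515, 0.0085]
[[258.37376226 219.73126331]
 [257.52388646 198.2002856 ]] [[263.05393682 214.66744531]
 [262.28241232 198.27429104]]
```

Emit:
apply_moves --plan '[[[-0.0025, 0, 0.006, 0, 0, 0, 1], [-0.005, 0, 0.013, 0, 0, 0, 1], [-0.0075, 0, 0.02, 0, 0, 0, 1], [-0.0105, 0, 0.0274, 0, 0, 0, 1], [-0.0105, 0, 0.0274, 0, 0, 0, 1], [-0.0105, 0, 0.0274, 0, 0, 0, 1], [-0.0105, 0, 0.0274, 0, 0, 0, 1], [-0.0105, 0, 0.0274, 0, 0, 0, 1]]]'

```text
time: 51.78
tool_pos: [0.5491, 0.0099, 0.0888]
tcp_rot: [-0.64, -2.725, -0.113]
wrist_force: [-0.5, 0.7, -1.7]
width: 0.332
```

Run:
```python
from rec import *
shot("wrist","w38");shot("side","d38");shot("scene","s38")
im=cv2.imread("pics/s38.png"); im2=cv2.imread("pics/d38.png")
cv2.imwrite("pics/y38.png",np.hstack([cv2.resize(im[170:270,220:320],None,fx=4,fy=4,interpolation=cv2.INTER_CUBIC),cv2.resize(im2[170:270,220:320],None,fx=4,fy=4,interpolation=cv2.INTER_CUBIC)]))
info(); rel(*up(*rplace(1),.0),show=False)
```

```text
t 51.93 pos [0.5491 0.0098 0.0889] yang 63.56 tilt z [-0.306  0.152 -0.94 ] F [ 0.3 -0.2 -1.6] T [-0.09 -0.23 -0.02] w 0.336 q [-0.104  0.37   1.785  0.124  1.317 -1.264]
pos [0.5479 0.0103 0.0585] shift [-0.0092, -0.0001, 0.029] turn [0.0, -0.0, -0.0002] deg 0.0
```

View pics/y38.png

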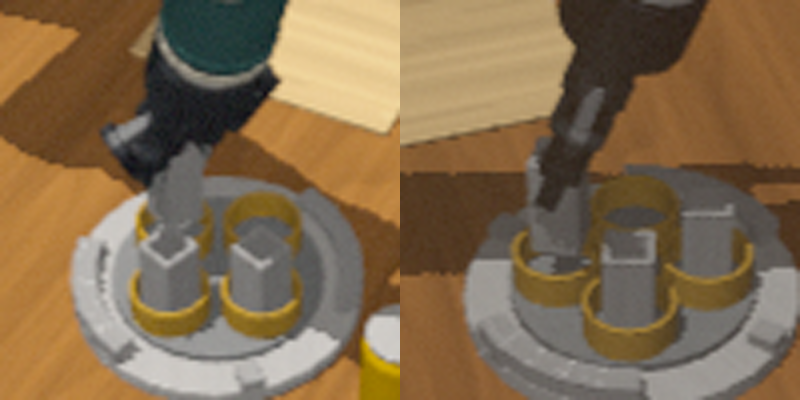

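Piece bottom is centred at ring B's mouth. Lower in.

Emit:
apply_moves --plan '[[[-0.001, 0, 0.003, 0, 0, 0, 1], [-0.002, 0, 0.007, 0, 0, 0, 1], [-0.0035, 0, 0.011, 0, 0, 0, 1], [-0.005, 0, 0.015, 0, 0, 0, 1], [-0.006, 0, 0.019, 0, 0, 0, 1], [-0.0075, 0, 0.023, 0, 0, 0, 1], [-0.0085, 0, 0.026, 0, 0, 0, 1], [-0.0085, 0, 0.027, 0, 0, 0, 1]]]'

```text
time: 52.6
tool_pos: [0.5471, 0.0105, 0.0594]
tcp_rot: [-0.64, -2.723, -0.112]
wrist_force: [-0.6, -0.2, -2.2]
width: 0.34
```

Run:
```python
from rec import *
info(); rel(*up(*rplace(1),.0),show=False)
```

```text
t 52.6 pos [0.5471 0.0105 0.0594] yang 63.57 tilt z [-0.308  0.152 -0.939] F [-0.6 -0.2 -2.2] T [-0.09 -0.21  0.04] w 0.34 q [-0.103  0.402  1.804  0.126  1.268 -1.27 ]
pos [0.5479 0.0103 0.0585] shift [-0.0011, 0.0002, 0.0005] turn [-0.0002, -0.0006, -0.0002] deg 0.1
```

Emit:
apply_moves --plan '[[[-0.0003, 0, 0.0007, 0, 0, 0, 1], [-0.0006, 0, 0.0014, 0, 0, 0, 1], [-0.0008, 0, 0.002, 0, 0, 0, 1], [-0.0008, 0, 0.0022, 0, 0, 0, 1], [-0.0008, 0, 0.0022, 0, 0, 0, 1], [-0.0008, 0, 0.0022, 0, 0, 0, 1], [-0.0008, 0, 0.0022, 0, 0, 0, 1], [-0.0008, 0, 0.0022, 0, 0, 0, 1]]]'

```text
time: 53.27
tool_pos: [0.5477, 0.0104, 0.058]
tcp_rot: [-0.64, -2.725, -0.113]
wrist_force: [0.2, 0.0, -1.1]
width: 0.341
```

Run:
```python
from rec import *
info(); rel(*up(*rplace(1),.0),show=False)
```

```text
t 53.27 pos [0.5477 0.0104 0.058 ] yang 63.57 tilt z [-0.307  0.152 -0.94 ] F [ 0.2  0.  -1.1] T [-0.1  -0.26 -0.01] w 0.341 q [-0.103  0.403  1.805  0.126  1.265 -1.27 ]
pos [0.5479 0.0103 0.0585] shift [-0.0001, -0.0, -0.0005] turn [-0.0001, -0.0002, -0.0002] deg 0.0
```

Emit:
apply_moves --plan '[[[-0.0002, 0, 0.0007, 0, 0, 0, 1], [-0.0004, 0, 0.0014, 0, 0, 0, 1], [-0.0006, 0, 0.0018, 0, 0, 0, 1], [-0.0006, 0, 0.0018, 0, 0, 0, 1], [-0.0006, 0, 0.0018, 0, 0, 0, 1], [-0.0006, 0, 0.0018, 0, 0, 0, 1], [-0.0006, 0, 0.0018, 0, 0, 0, 1], [-0.0006, 0, 0.0018, 0, 0, 0, 1]]]'

```text
time: 53.93
tool_pos: [0.5478, 0.0104, 0.057]
tcp_rot: [-0.64, -2.725, -0.113]
wrist_force: [-0.3, -0.7, 5.6]
width: 0.336
```

Run:
```python
from rec import *
info()
```

```text
t 53.93 pos [0.5478 0.0104 0.057 ] yang 63.57 tilt z [-0.307  0.152 -0.94 ] F [-0.3 -0.7  5.6] T [0.02 0.35 0.06] w 0.336 q [-0.103  0.405  1.805  0.126  1.263 -1.271]
```

Emit:
apply_moves --plan '[[[0, 0, 0, 0, 0, 0, -0.1], [0, 0, 0, 0, 0, 0, -0.1], [0, 0, 0, 0, 0, 0, -0.1], [0, 0, 0, 0, 0, 0, -0.1], [0, 0, 0, 0, 0, 0, -0.1], [0, 0, -0.01, 0, 0, 0, -0.1], [0, 0, -0.03, 0, 0, 0, -0.1], [0, 0, -0.05, 0, 0, 0, -0.1]]]'

```text
time: 54.6
tool_pos: [0.5623, 0.0029, 0.1032]
tcp_rot: [-0.639, -2.722, -0.112]
wrist_force: [0.3, -1.1, -0.5]
width: 0.547
```

Emit:
apply_moves --plan '[[[0, 0, -0.03, 0, 0, 0, -0.1], [0, 0, -0.06, 0, 0, 0, -0.1], [0, 0, -0.09, 0, 0, 0, -0.1], [0, 0, -0.12, 0, 0, 0, -0.1], [0, 0, -0.15, 0, 0, 0, -0.1], [0, 0, -0.17, 0, 0, 0, -0.1], [0, 0, -0.17, 0, 0, 0, -0.1], [0, 0, -0.17, 0, 0, 0, -0.1]]]'

```text
time: 55.27
tool_pos: [0.6163, -0.0234, 0.2647]
tcp_rot: [-0.641, -2.728, -0.113]
wrist_force: [-0.7, 0.2, -1.7]
width: 0.548
```

Run:
```python
from rec import *
info();shot("wrist","w39");shot("side","d39");shot("scene","s39")
im=cv2.imread("pics/s39.png"); im2=cv2.imread("pics/d39.png")
cv2.imwrite("pics/y39.png",np.hstack([cv2.resize(im[180:280,225:325],None,fx=4,fy=4,interpolation=cv2.INTER_CUBIC),cv2.resize(im2[180:280,225:325],None,fx=4,fy=4,interpolation=cv2.INTER_CUBIC)]))
```

```text
t 55.27 pos [ 0.6163 -0.0234  0.2647] yang 63.55 tilt z [-0.303  0.152 -0.941] F [-0.7  0.2 -1.7] T [-0.1  -0.12 -0.07] w 0.548 q [-0.139  0.353  1.466  0.109  1.651 -1.258]
```

View pics/y39.png

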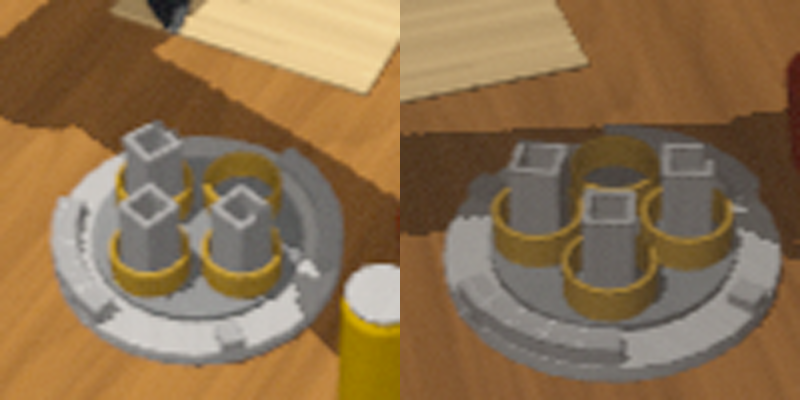

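View pics/w39.png

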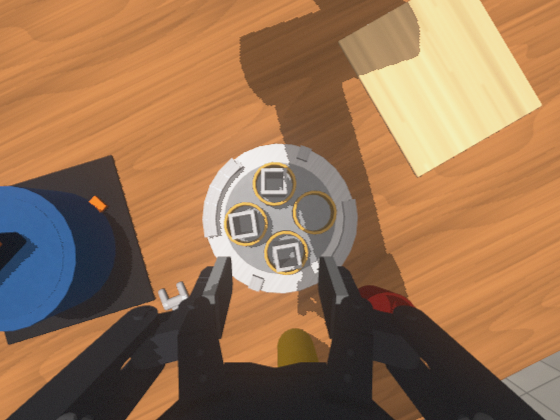

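View pics/s39.png

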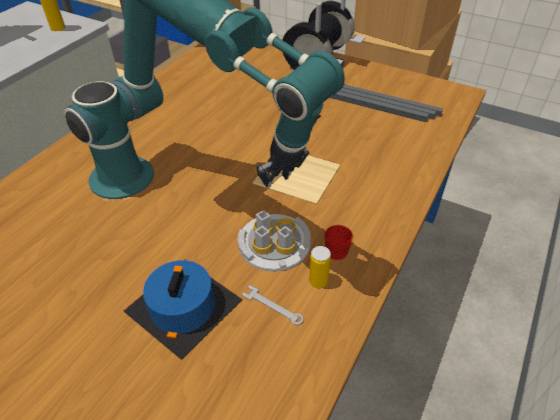

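Emit:
apply_moves --plan '[[[0, 0, -0.01, 0, 0, 0, -0.1], [0, 0, -0.02, 0, 0, 0, -0.1], [0, 0, -0.02, 0, 0, 0, -0.1], [0, 0, -0.02, 0, 0, 0, -0.1], [0, 0, -0.02, 0, 0, 0, -0.1], [0, 0, -0.02, 0, 0, 0, -0.1], [0, 0, -0.02, 0, 0, 0, -0.1], [0, 0, -0.02, 0, 0, 0, -0.1]]]'

```text
time: 56.08
tool_pos: [0.621, -0.026, 0.2812]
tcp_rot: [-0.64, -2.724, -0.112]
wrist_force: [0.9, -0.2, -0.6]
width: 0.546
```

Run:
```python
from rec import *
s=Cam("side");sc=Cam("scene")
im3,w=shot("wrist","w40");im2,_=shot("side","d40");im,_=shot("scene","s40")
cv2.imwrite("pics/y40.png",np.hstack([cv2.resize(im[200:260,240:305],(400,369),interpolation=cv2.INTER_CUBIC),cv2.resize(im2[200:260,240:305],(400,369),interpolation=cv2.INTER_CUBIC)])[:,:,::-1])
cv2.imwrite("pics/x40.png",cv2.resize(im3[150:300,190:350],(800,600)[0:2] if 0 else (640,600),interpolation=cv2.INTER_CUBIC)[:,:,::-1])
info()
for n in "BCD":
    for z in (.02,.085): print(n,z,"w",((w.proj([[*NEST[n],z]])[0]-[190,150])*4).round(),"sc",((sc.proj([[*NEST[n],z]])[0]-[240,200])*6.15).round(),"side",((s.proj([[*NEST[n],z]])[0]-[240,200])*6.15+[400,0]).round())
```

```text
t 56.23 pos [ 0.6211 -0.026   0.2813] yang 63.57 tilt z [-0.307  0.152 -0.939] F [ 0.3 -0.1 -0.3] T [-0.08 -0.1   0.03] w 0.546 q [-0.142  0.358  1.43   0.108  1.687 -1.257]
B 0.02 w [340. 133.] sc [146. 177.] side [517. 235.]
B 0.085 w [340. 109.] sc [141.  83.] side [513. 112.]
C 0.02 w [381. 385.] sc [279. 282.] side [743. 240.]
C 0.085 w [389. 406.] sc [279. 188.] side [747. 116.]
D 0.02 w [235. 279.] sc [139. 281.] side [626. 315.]
D 0.085 w [216. 281.] sc [134. 186.] side [625. 190.]
```

View pics/y40.png

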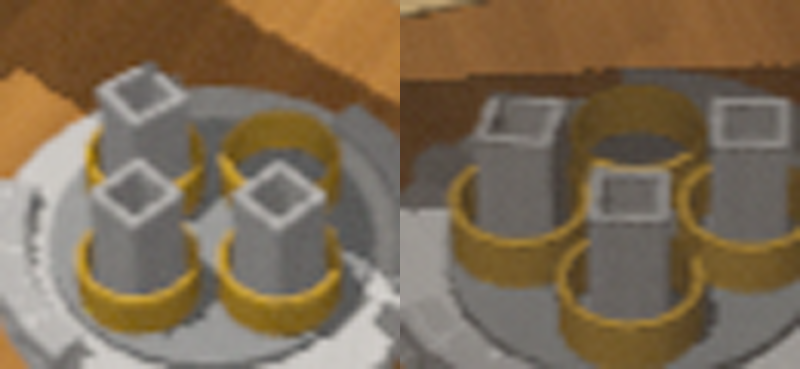

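View pics/x40.png

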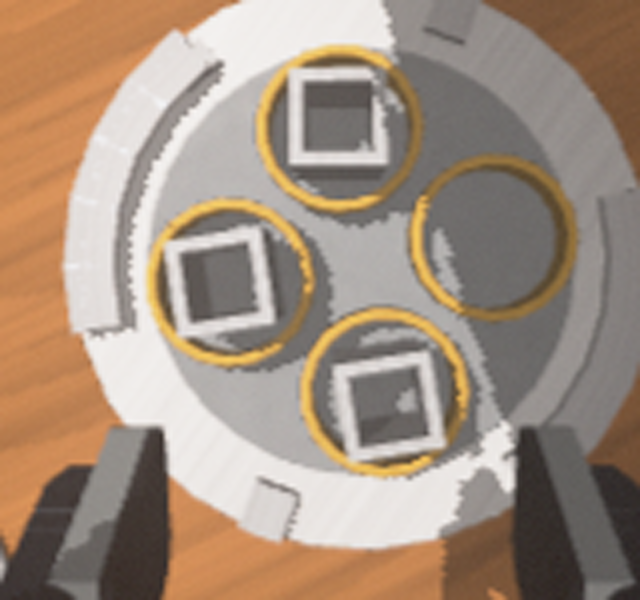

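Run:
```python
from h import *
info(); print(bot.finish_job())
```

```text
t 56.23 pos [ 0.6211 -0.026   0.2813] yang 63.57 tilt z [-0.307  0.152 -0.939] F [ 0.3 -0.1 -0.3] T [-0.08 -0.1   0.03] w 0.546 q [-0.142  0.358  1.43   0.108  1.687 -1.257]
the job is handed in; nothing more can be done
None
```

I handed the job in at 56 s: the hood is off, and all three tube pieces stand upright in their own brass rings.

- **Hood:** I turned it about 81° anticlockwise, lifted it straight off and set it upright in the middle of the mat. That is past the 62° the lugs need but a little short of a full quarter turn. My position estimates for the mat centre agreed to about 2–3 mm.
- **Tube pieces:** I found three, and the last pictures show the board empty and one ring left empty. I lowered each piece until it pressed on the nest floor with about 4–6 N before letting go.
- **One mishap, mended:** After I had placed all three, one of them had been knocked out and was leaning about 35° in its ring. I regripped it, righted it and set it back in the same ring.
- **Last checks:** All three pieces look upright and inside their rings in all three cameras. The mended piece's top showed about 2 mm from its nest axis in the wrist view, and the scene view gave about 1.5 mm. I took that as play in the ring and calibration error, but I did not measure its tilt separately.
- **Left alone:** The spray can, red tin and wrench look unmoved, and the hood is still off. The gripper is open and well clear of everything.

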